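# Fit the batteries in a mantel clock and close it up

### The arm

A 6-joint arm with a two-finger parallel gripper is mounted at the origin on the work surface. World frame = base frame: x ahead of the robot, y to its left, z up, the work surface at z = 0. Lengths are in mm, angles in rad, forces in N, time in s.
With the tool pointing down it reaches from about 350 to 975 mm from the base axis. Payload 7.1 kg.
Tool frame: the origin (TCP) lies at the very end of the fingers, on their centre line; the grasp point (between the pads) lies 19 mm behind it; z points along the fingers, x is the direction in which the jaws open and shut, and the axes are right-handed (so a half turn about z gives the same grasp; the last joint's range is limited). The gripper opens to 88 mm and grips with 3 to 60 N. Pads are 20 mm wide; open, the fingers measure 115 mm over their backs; the gripper's body (75 mm by 178 mm) begins 61 mm behind the grasp point.
Start: joints at [1.255, 0.423, 1.63, -0, 1.089, -0.019], TCP at [182.757, 597.666, 222.675] pointing down, gripper open.
Joint ranges: [-3, 3], [-0.9, 2.11], [0.09, 2.58], [-1.31, 4.45], [0.11, 2.69], [-2.54, 2.54]. Speed limits (rad/s): [2.39, 2.39, 3.01, 3.14, 3.14, 3.14].

### API

Orientations are given as a rotation vector (axis times angle).
In Python, from workcell import ctrl gives the robot as it stands. The module is installed in compiled form; this text tells all that it offers.
- The arm moves only by the tool move_arm, never from a script. Its argument "motion" is a list of rows, each a list of 2 entries, a list of its own where there are three numbers: the shift along the tool's x, y, z normalised to -1 to 1, where 1 is 150 mm, then the turn, a rotation vector about the tool's x, y, z normalised to -1 to 1, where 1 is 60 degrees. In form: [[[x, y, z], [rx, ry, rz]], ...]. A call has exactly 5 rows; each row is the pose to reach, as a shift and turn from the pose commanded when the call began, along the tool's axes at that moment; what a row does not reach only later rows make up. A row lasts 1/8 s, in which the tool goes at most 62.5 mm and 10.7 degrees, less where a joint would pass 70% of its speed; a pose out of reach is approached as far as the arm can. A call with a number of a shift or a turn outside -1 to 1 is refused whole. A call with a gripper value outside its range is refused whole. "gripper" is the opening, from 0 (shut) to 1 (fully open), set as the call begins (left out, the last holds). The fingers move at their own pace and stop on an object; the grip force is fixed at half the most. Time passes only in rows, so rows that repeat a pose let the fingers close, or fill a call up. It gives the time, the measured TCP pose, the force and the opening at its end, in the units of the state.
- ctrl.get_obs(): the state, without advancing time (a new reading comes with each control period).
- ctrl.get_image(name): name is "side" or "top"; returns a dict with "pixels" (384x512x3 uint8, red, green, blue), "camera_matrix" (3x3 intrinsics, pixels), "D" ([k1, k2, p1, p2, k3] as OpenCV has them; the pictures are not rectified), "R" (3x3) and "t" (3): a world point X has camera coordinates R X + t. Camera axes: x right, y down, z forward; pixel columns grow to the right and rows downward; lengths in mm; the calibration is good to about 2 mm. A picture is of the moment at which its call begins. There is no depth.
- ctrl.close_job(): hands the job in, once; it reports no verdict.
Trained networks look in the newest picture that a camera, given by its name, has taken for a name from the list of things; names that differ only in an ending like _2 or _b are one class to them, and where a whole thing is asked for, a point or a joint stands for the part that bears it (a point fixed in the world has none). Each returns a list of dicts, best first, with "p" (0 to 1); they miss things now and then, are a little off and sometimes report something else, mostly with a low value. They report only what shows in the picture. A call takes as long as a camera call. They do not tell look-alikes from the thing itself.
- ctrl.boxes_of(camera, name): "location" ([x, y, z] in mm, in world coordinates, good to about 4 mm: the middle of the surface that is visible of it).
- ctrl.regions_of(camera, name): "mask" (384x512 bool, what is visible of it).
- ctrl.pinpoint(camera, name): "location" ([x, y, z] in mm, in world coordinates, good to about 4 mm: a listed point, or the origin of a listed thing).
The state is a dict: "t": time; "qpos": joint angles; "qvel": joint speeds; "joint_torque": joint torques, N m; "ee_pos": TCP position; "orientation": TCP orientation; "ft_force": force on the tool from outside, world axes, zero at the start; "moment": the same for the moment, N m; "width": finger opening in mm.
Only numpy, scipy, OpenCV 4.12 (cv2) and the standard library are available. Lean on these libraries where they do the work, as an engineer would, in place of code of your own. Each camera call takes 0.05 s, during which the arm holds its last target.

### The job

Lift the cover plate off the pins on the back of the clock lying on the bench and lean it against the wooden rest; with the cover standing there, take the spent battery packs out of the clock's bay and lay them flat in the dark steel tray, and lay every fresh pack from the bench flat in the bay. When all are in, twist the black set knob clockwise to its stop and let it spring back, and only then seat the cover fully home over its four pins. Leave the other things on the bench undisturbed.

Things in the scene. Friction and masses are not known exactly. Their poses are not given: they have to be found in the camera images.
- clock_case: Fixed wooden mantel clock lying on its face, its back open: box 132 (x) x 192 (y) x 64 mm high. Origin: centre of its underside, z up. Walls 4 mm, inner floor at 6 mm. At y +20 to +92 mm a brass block fills it up to 30 mm and carries the set knob. Posts 14 mm square in the inner corners carry steel pins at x +-55, y +-85 mm, 8 mm thick, 18 mm above the rim, last 6 mm tapered
- bay (a point): Centre of the battery bay's floor, 6 mm above the bench; axes as clock_case. The bay is 124 (x) x 112 (y) mm, open to above, shared by all packs, with no dividers; corner posts at its two -y corners
- seat (a point): Where the cover's origin lies when the cover is fully home: centre of the case at rim height, 64 mm above the bench; axes as clock_case (a half turn fits as well)
- cover: Aluminium cover plate 140 (x) x 200 (y) x 6 mm, 0.3 kg; four 13 mm holes at x +-55, y +-85 mm. Origin: centre of its underside, z out of its upper face. On the upper face, along x through the centre, a dark wooden bar grip 70 mm long, 12 mm thick (y), 26 mm high (its top 32 mm from the underside). Starts on the case's pins
- rest: Fixed wooden leaning rest, 150 (x) x 190 (y) mm, front to -x. Origin: centre of underside, z up. Base board 8 mm thick; front lip x -73 to -63 mm, top 22 mm; cross rail along y, x +14 to +28 mm, z 49 to 69 mm. The cover leans with a 200 mm edge on the board behind the lip, its underside on the rail's front top edge, grip to the front, about 40 degrees from level; its origin then near x -6, z 53 mm
- set_knob (a joint): Turn of the set knob, rad: 0 at rest, 1.1 at the stop, growing clockwise seen from above; a spring brings it back to 0 when let go (about 0.1 N m at the stop)
- knob_grip (a point): Point to grip on the set knob's axis, 51 mm above the bench. The black grip bar is 36 mm long, 12 mm thick, from 35 to 57 mm above the bench; it lies along y of the case when at rest; this point's axes turn with the knob
- pack1: Fresh grey battery pack on the bench, one of two or three alike (absent: None), 62 (x) x 28 (y) x 28 mm, 0.14 kg, with a black cross grip on top at its middle: 12 (x) x 26 (y) mm, from 28 to 52 mm above its underside. Origin: centre of its underside, z up
- pack2: Fresh grey battery pack on the bench, one of two or three alike (absent: None), 62 (x) x 28 (y) x 28 mm, 0.14 kg, with a black cross grip on top at its middle: 12 (x) x 26 (y) mm, from 28 to 52 mm above its underside. Origin: centre of its underside, z up
- pack3: Fresh grey battery pack on the bench, one of two or three alike (absent: None), 62 (x) x 28 (y) x 28 mm, 0.14 kg, with a black cross grip on top at its middle: 12 (x) x 26 (y) mm, from 28 to 52 mm above its underside. Origin: centre of its underside, z up
- old1: Spent grey battery pack, in the bay at the start, lying along x of the case, one of two or three (absent: None); just like the fresh packs in looks, size and origin
- old2: Spent grey battery pack, in the bay at the start, lying along x of the case, one of two or three (absent: None); just like the fresh packs in looks, size and origin
- old3: Spent grey battery pack, in the bay at the start, lying along x of the case, one of two or three (absent: None); just like the fresh packs in looks, size and origin
- tray: Fixed dark steel tray, open box 124 (x) x 156 (y) x 35 mm high, walls 4 mm. Origin: centre of its underside, z up; inner floor about 4 mm above the bench
- loupe: Bystander: black eyeglass loupe, 42 mm across, 32 mm high; origin under its centre
- oil: Bystander: small amber oil bottle, 44 mm across, 85 mm high; origin under its centre
- brush: Bystander: brush lying along its x; leave alone
- screw_dish: Bystander: steel dish, 80 mm across, 22 mm high; leave alone
- gear: Bystander: brass gear wheel lying flat, 80 mm across, 14 mm high; leave alone
Things that resemble listed ones, but are neither listed nor needed, are in the scene too. There is more than one size of the cover; the one meant has the size given above.

How it is judged:
By the outcome, as a careful person would: the job done as asked, in the order asked, and still so for the second after the job is handed in, with the robot touching nothing.
Of old1, old2, old3 only 2 to 3 are there at a start; the rules pass over those that are not, and their reading is None.
Of pack1, pack2, pack3 only 2 to 3 are there at a start; the rules pass over those that are not, and their reading is None.
At some moment in a run one of pack1, pack2, pack3 may be knocked a few centimetres aside while the robot is not near it.
It also fails if it takes over 210 s, if anything falls off the work surface, if the arm or the gripper's body presses on something with over 40 N, if the wrist force passes 120 N, or if a joint passes its speed limit or range.

## Working session

There is one attempt and no reset: what is moved stays moved. The work goes in short steps, Python scripts to look and compute and a tool call to move; the robot and the scene stay as the last step left them, time stands still between calls to the robot, and variables do not carry over. Pictures are saved under pics/ and viewed, and the job is handed in when it is done.

Besides the shell and the picture viewer there is one more tool, called in YAML: its name, and indented under it one key for each argument. move_arm: Moves the arm, as the interface text tells. Its arguments: {"type":"object","properties":{"motion":{"type":"array","items":{"type":"array"}},"gripper":{"type":"number"}},"required":["motion"]}

```bash
mkdir -p pics; ls; python3 - <<'E'
from workcell import ctrl
import cv2
print(ctrl.get_obs())
for c in ("side","top"):
    im=ctrl.get_image(c)
    cv2.imwrite(f"pics/{c}0.png",cv2.resize(im["pixels"][:,:,::-1],(800,600),interpolation=cv2.INTER_CUBIC))
    print(c,im["camera_matrix"].tolist(),im["D"],im["R"].tolist(),im["t"])
E
```

```text
pics
{'t': 0.0, 'qpos': array([ 1.25498088e+00,  4.23783810e-01,  1.63069545e+00,  1.03765650e-05,
        1.08861598e+00, -1.89813092e-02]), 'qvel': array([ 6.39518155e-05,  1.78122429e-04,  1.28955969e-03,  5.48307880e-04,
        1.66603778e-03, -1.14925314e-04]), 'joint_torque': array([ 3.21184707e-03, -5.44636309e+01, -2.73662925e+01,  6.45235903e-02,
        2.27610301e-02, -1.33887302e-04]), 'ee_pos': array([182.59564865, 597.14392115, 221.93517355]), 'orientation': array([ 2.52482072e+00,  1.86800927e+00, -1.93153487e-03]), 'ft_force': array([ 0.2223711 ,  0.22476557, -0.0979743 ]), 'moment': array([-0.01786497,  0.01301328, -0.04808376]), 'width': 88.00447882830053}
side [[476.6881344130465, 0.0, 260.4825002745362], [0.0, 476.6881344130465, 191.448247073905], [0.0, 0.0, 1.0]] [-0.07608929  0.          0.          0.          0.        ] [[-0.9980034390771493, -0.06144269495297852, -0.014626374366121733], [-0.029229049454721896, 0.6545894152650268, -0.7554193273215637], [0.05598926913397008, -0.7534835715925765, -0.655078399187409]] [ 521.41272238   71.15027788 1553.78454814]
top [[349.11278252570315, 0.0, 260.7938096886918], [0.0, 349.11278252570315, 183.51341380558853], [0.0, 0.0, 1.0]] [-0.07751125  0.          0.          0.          0.        ] [[0.04796500487556197, -0.99884282443194, 0.003517156253573842], [-0.9716506792085698, -0.047474758908343934, -0.23160549401972216], [0.23150446194579544, 0.007691511387195245, -0.9728034358244058]] [-13.518002   519.18044848 917.91243204]
```

View pics/side0.png

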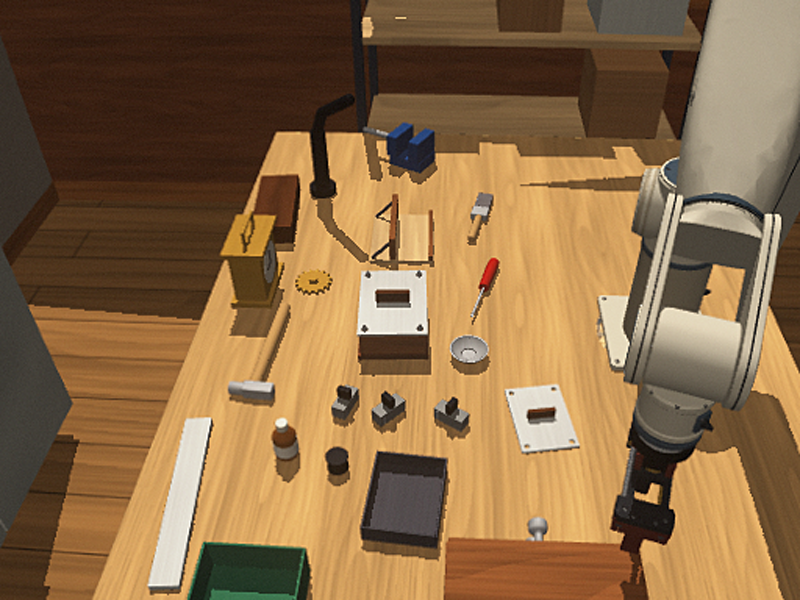

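View pics/top0.png

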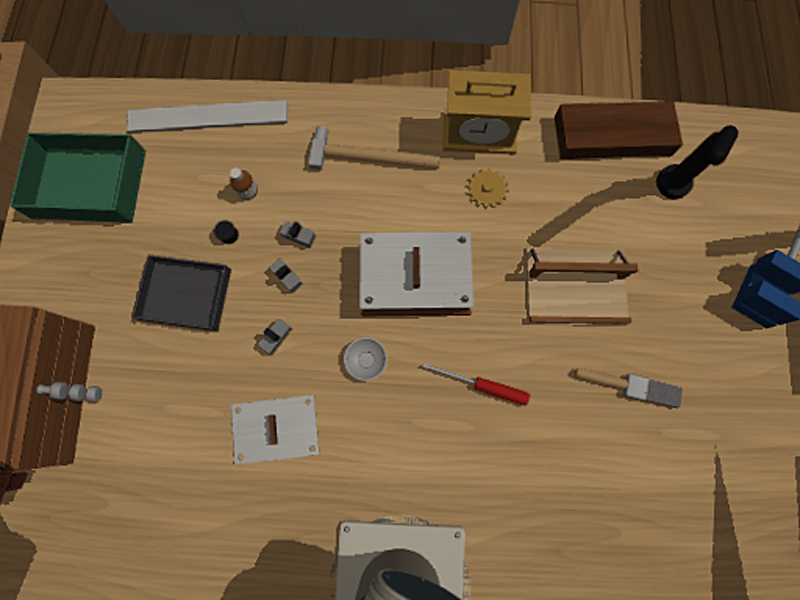

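Candidates for the cover: the plate on the case pins (top view 415,270; side 393,300) and a smaller plate on the bench (top 275,428; side 541,418). The one on the pins is the one described. The dark tray is at top 182,293, and the green box (80,175) is a decoy. The fresh packs are at top (297,233), (285,275) and (273,336).

```bash
cat > h.py <<'E'
from workcell import ctrl
import numpy as np, cv2
from scipy.spatial.transform import Rotation as Rn
def img(c):
    return ctrl.get_image(c)
def proj(im,X):
    X=np.atleast_2d(np.asarray(X,float))
    r,_=cv2.Rodrigues(im["R"]); p,_=cv2.projectPoints(X,r,np.asarray(im["t"],float),im["camera_matrix"],np.asarray(im["D"],float))
    return p.reshape(-1,2)
def unproj(im,uv,z):
    uv=np.atleast_2d(np.asarray(uv,float))
    n=cv2.undistortPoints(uv.reshape(-1,1,2),im["camera_matrix"],np.asarray(im["D"],float)).reshape(-1,2)
    d=np.c_[n,np.ones(len(n))]@im["R"]; C=-im["R"].T@im["t"]
    return C+d*((z-C[2])/d[:,2])[:,None]
def crop(im,name,u0,v0,u1,v1,pts=(),W=800):
    s=min(W/(u1-u0),600/(v1-v0)); a=im["pixels"][v0:v1,u0:u1,::-1].copy()
    a=cv2.resize(a,None,fx=s,fy=s,interpolation=cv2.INTER_CUBIC)
    for p in pts: cv2.circle(a,(int((p[0]+.5-u0)*s),int((p[1]+.5-v0)*s)),2,(0,0,255),-1)
    cv2.imwrite(f"pics/{name}.png",a)
E
python3 - <<'E'
from h import *
for c in ("top","side"):
    ctrl.get_image(c)
    for n in ["clock_case","bay","seat","cover","rest","tray","pack1","old1","loupe","oil"]:
        try:
            print(c,n,[(np.round(d["location"]).tolist(),round(d["p"],2)) for d in ctrl.pinpoint(c,n)][:5])
        except Exception as e: print(c,n,e)
im=img("top"); crop(im,"topc",130,130,420,310)
crop(im,"topp",120,130,230,240)
print(ctrl.get_obs()["t"])
E
```

```text
top clock_case [([499.0, 433.0, 1.0], 0.55)]
top bay []
top seat []
top cover [([257.0, 240.0, -4.0], 0.81), ([550.0, -1.0, 64.0], 0.57), ([396.0, 83.0, 3.0], 0.26)]
top rest [([553.0, -310.0, -1.0], 0.82)]
top tray [([498.0, 437.0, 1.0], 0.97), ([552.0, 0.0, 64.0], 0.61)]
top pack1 [([626.0, 228.0, -6.0], 0.6), ([426.0, 255.0, 0.0], 0.57), ([544.0, 246.0, 2.0], 0.46), ([553.0, -310.0, -1.0], 0.33)]
top old1 []
top loupe [([625.0, 367.0, 3.0], 0.63)]
top oil [([720.0, 343.0, 0.0], 0.66)]
side clock_case [([549.0, 0.0, 2.0], 0.93)]
side bay []
side seat []
side cover [([552.0, -0.0, 63.0], 0.8), ([258.0, 237.0, -1.0], 0.78), ([552.0, -312.0, -6.0], 0.5)]
side rest [([551.0, -311.0, -1.0], 0.86), ([551.0, 1.0, 65.0], 0.34)]
side tray [([499.0, 438.0, -3.0], 0.93)]
side pack1 [([426.0, 250.0, 2.0], 0.67), ([624.0, 226.0, -5.0], 0.49)]
side old1 []
side loupe [([621.0, 364.0, 0.0], 0.74), ([552.0, -311.0, -2.0], 0.69)]
side oil [([714.0, 343.0, 1.0], 0.84), ([551.0, -315.0, -3.0], 0.72), ([424.0, 254.0, 0.0], 0.45)]
1.25
```

View pics/topc.png

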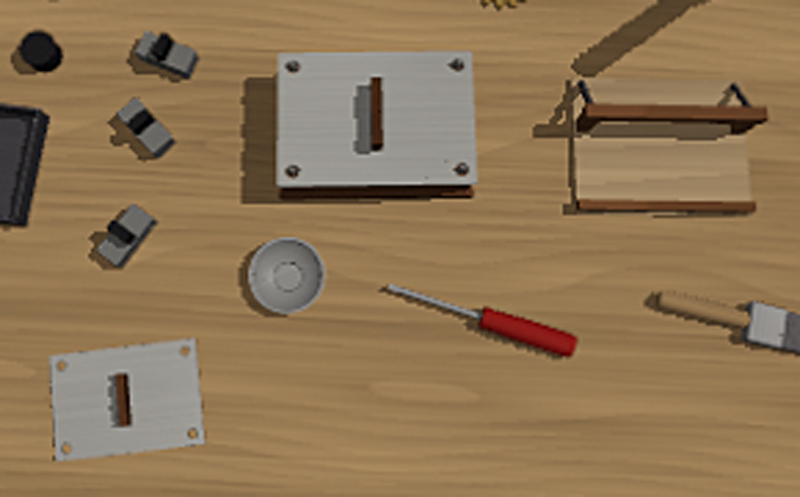

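View pics/topp.png

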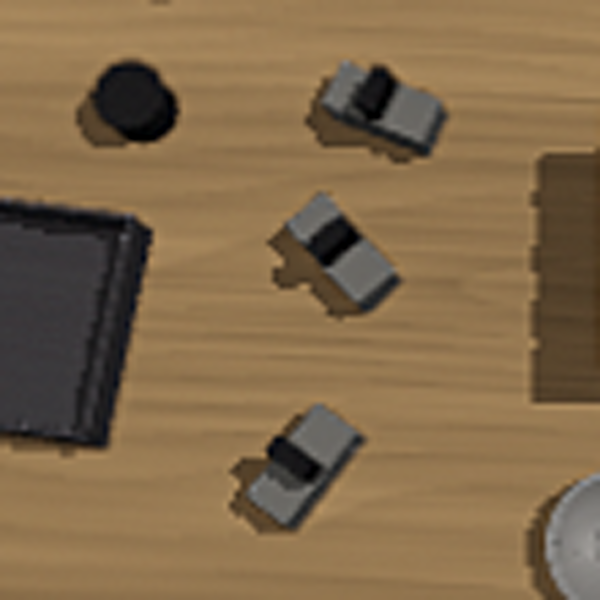

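```bash
python3 - <<'E'
from h import *
im=img("top"); crop(im,"tc1",225,140,309,203); crop(im,"tr1",325,150,415,217.5.__int__())
im=img("side"); crop(im,"sc1",222,165,282,225); crop(im,"sr1",230,120,290,170)
o=ctrl.get_obs();print(o["t"],Rn.from_rotvec(o["orientation"]).as_matrix().round(3))
E
```

```text
1.35 [[ 0.292  0.956  0.   ]
 [ 0.956 -0.292  0.   ]
 [ 0.     0.    -1.   ]]
```

View pics/tc1.png

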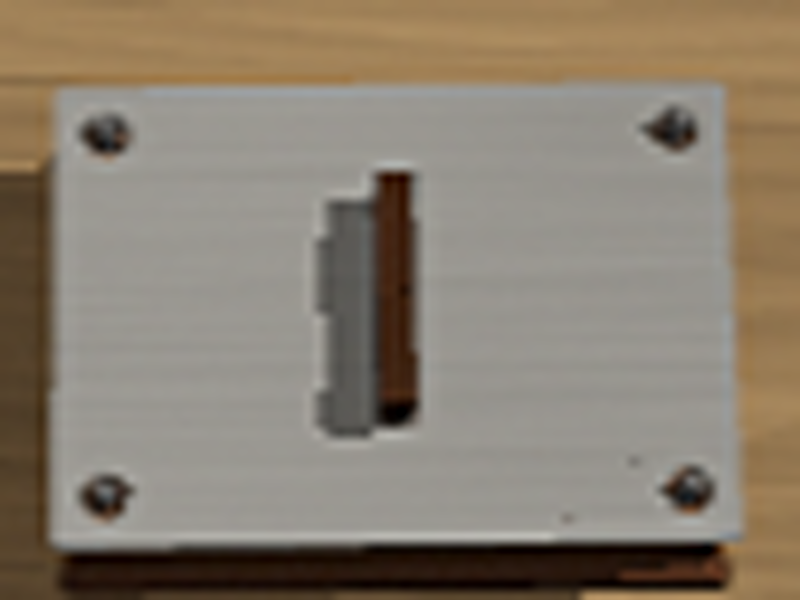

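View pics/tr1.png

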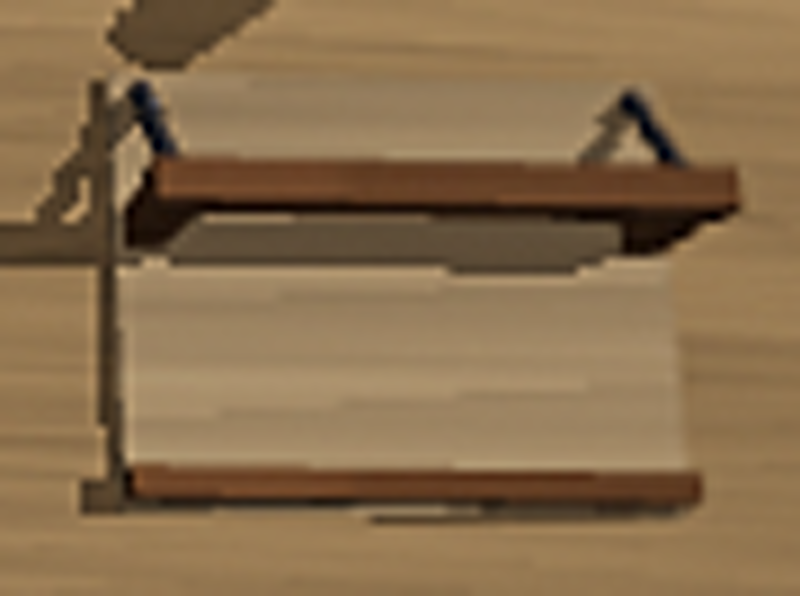

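View pics/sc1.png

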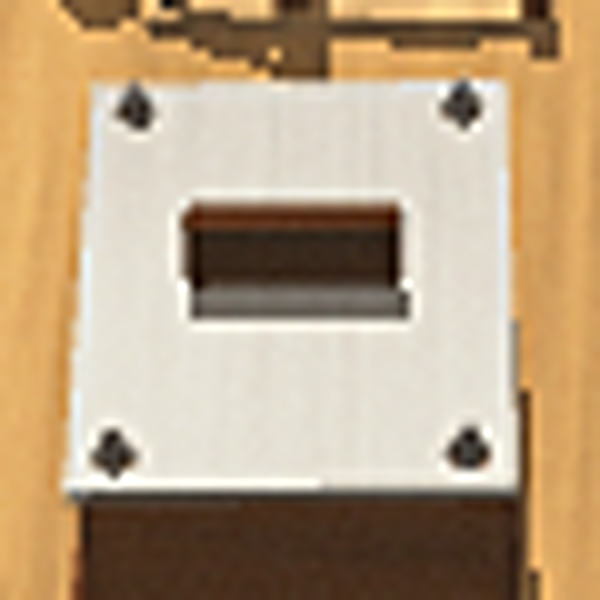

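View pics/sr1.png

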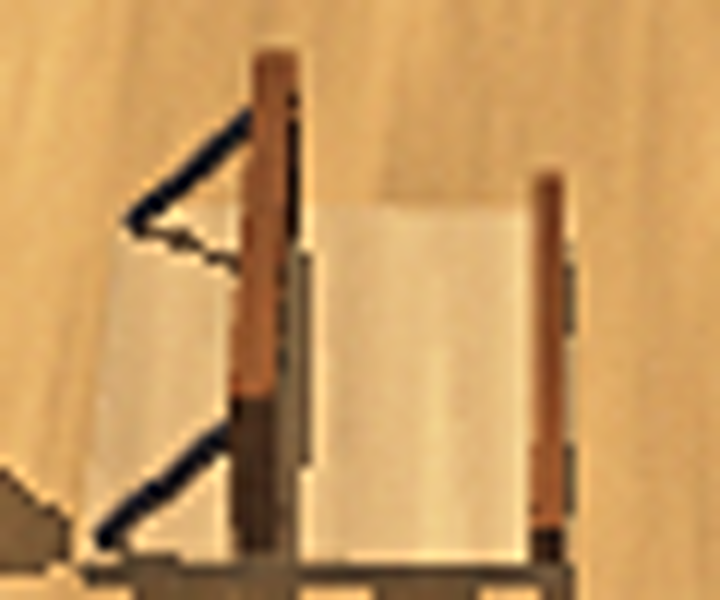

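```bash
cat >> h.py <<'E'
from scipy.optimize import least_squares
def fit(obs, x0):
    """obs: list of (im, pts Nx3 local, uv Nx2) ; returns x,y,yaw"""
    def f(p):
        c,s=np.cos(p[2]),np.sin(p[2]); r=[]
        for im,P,uv in obs:
            P=np.asarray(P,float); W=np.c_[p[0]+c*P[:,0]-s*P[:,1],p[1]+s*P[:,0]+c*P[:,1],P[:,2]]
            r.append((proj(im,W)-uv).ravel())
        return np.concatenate(r)
    o=least_squares(f,x0,loss='soft_l1',x_scale=[1,1,.01]); return o.x,f(o.x)
def clk(xy,u0,v0,s): return (np.asarray(xy,float)+.5)/s-.5+[u0,v0]
E
python3 - <<'E'
from h import *
t=img("top");s=img("side")
P=[(70,100,70),(70,-100,70),(-70,-100,70),(-70,100,70)]
a=(t,P,clk([(57,90),(724,85),(742,540),(53,545)],225,140,9.524))
b=(s,[P[1],P[2],P[3],P[0]],clk([(92,85),(506,85),(520,490),(68,488)],222,165,10))
for o in ([a],[b],[a,b]):
    x,r=fit(o,[550,0,0]);print("cover",x.round(3),r.round(1))
Q=[(-73,95,22),(-63,95,22),(-63,-95,22),(-73,-95,22),(28,95,69),(28,-95,69),(14,95,69),(14,-95,69)]
a=(t,Q,clk([(128,497),(140,466),(700,473),(700,500),(155,158),(738,168),(155,197),(738,207)],325,150,8.889))
Q=[(-63,-95,22),(-73,-95,22),(-63,95,22),(-73,95,22),(28,-95,69),(14,-95,69),(28,95,69),(14,95,69)]
b=(s,Q,clk([(535,172),(563,172),(530,528),(562,528),(253,50),(298,50),(230,398),(275,398)],230,120,12))
for o in ([a],[b],[a,b]):
    x,r=fit(o,[550,-310,0]);print("rest",x.round(3),r.round(1))
# bar grip top in top view
print(unproj(t,clk([(378,172),(414,172),(378,400),(414,400)],225,140,9.524),96).round(1))
E
```

```text
cover [ 5.50314e+02 -1.31700e+00  5.80000e-02] [-0.  -0.2  0.1 -0.2  0.1  0.2 -0.2  0.3]
cover [5.51384e+02 5.86000e-01 6.40000e-02] [ 0.2  0.1  0.1 -0.5  0.1 -0.2 -0.3  0.5]
cover [ 5.50808e+02 -8.72000e-01  6.00000e-02] [-0.2 -0.3 -0.1 -0.5 -0.  -0.1 -0.3  0.2  0.5 -0.2  0.4 -0.7  0.1 -0.5
 -0.2  0.2]
rest [ 5.51126e+02 -3.10509e+02  3.40000e-02] [ 0.4 -0.2 -1.  -0.1  0.2 -0.1  0.4  0.2 -0.3 -0.1 -0.1 -0.2 -0.1  0.3
  0.3  0.2]
rest [ 5.53180e+02 -3.10134e+02  3.50000e-02] [-0.   0.   0.2  0.   0.1 -0.2  0.2 -0.2  0.   0.  -0.1  0.  -0.3  0.1
 -0.1  0.1]
rest [ 5.51905e+02 -3.10462e+02  3.40000e-02] [ 0.4 -0.4 -1.1 -0.4  0.1 -0.4  0.4 -0.  -0.3 -0.4 -0.2 -0.4 -0.1 -0.
  0.3 -0.1  0.3 -0.   0.5  0.   0.5 -0.2  0.6 -0.2  0.4 -0.   0.2  0.
  0.   0.   0.2  0.1]
[[584.5   5.4  96. ]
 [585.   -5.   96. ]
 [516.8   2.3  96. ]
 [517.3  -7.9  96. ]]
```

```bash
cat >> h.py <<'E'
def down(a_deg, tilt=0):
    """tool x at heading a; pointing down"""
    a=np.radians(a_deg); x=np.array([np.cos(a),np.sin(a),0]); z=np.array([0,0,-1.]); return np.c_[x,np.cross(z,x),z]
def meas():
    o=ctrl.get_obs(); return np.array(o["ee_pos"]),Rn.from_rotvec(o["orientation"]).as_matrix()
def plan(wps):
    """wps: list of (pos,R). prints calls; linear splits"""
    p,R=meas(); print("from",p.round(1),"xhead",np.degrees(np.arctan2(R[1,0],R[0,0])).round(1))
    for P,Rt in wps:
        P=np.asarray(P,float)
        for k in range(12):
            d=R.T@(P-p); w=Rn.from_matrix(R.T@Rt).as_rotvec()
            f=min(1,150/max(np.abs(d).max(),1e-9),np.radians(52)/max(np.linalg.norm(w),1e-9),290/max(np.linalg.norm(d),1e-9))
            print((d*f/150).round(3).tolist(),(w*f/np.radians(60)).round(3).tolist(),"to",(p+R@(d*f)).round(1))
            p=p+R@(d*f); R=R@Rn.from_rotvec(w*f).as_matrix()
            if f==1: break
E
python3 - <<'E'
from h import *
R=down(93.4)
plan([([551,-1,190],R),([551,-1,74],R)])
E
```

```text
from [182.8 597.7 222.7] xhead 73.0
[-0.882, 1.0, 0.062] [0.0, -0.0, -0.097] to [287.5 427.3 213.4]
[-1.0, 0.926, 0.063] [0.0, -0.0, -0.099] to [394.6 253.2 203.9]
[-1.0, 0.75, 0.058] [0.0, -0.0, -0.091] to [492.8  93.5 195.2]
[-0.631, 0.386, 0.034] [0.0, -0.0, -0.054] to [551.  -1. 190.]
[0.0, 0.0, 0.773] [-0.0, 0.0, 0.0] to [551.  -1.  74.]
```

move_arm:
  motion:
    - [[-0.22, 0.25, 0.015], [0, 0, -0.024]]
    - [[-0.44, 0.5, 0.03], [0, 0, -0.05]]
    - [[-0.66, 0.75, 0.05], [0, 0, -0.075]]
    - [[-0.882, 1.0, 0.062], [0, 0, -0.097]]
    - [[-0.882, 1.0, 0.062], [0, 0, -0.097]]
  gripper: 0.5

```text
t: 2.08
ee_pos: [288.6, 424.8, 213.3]
orientation: [2.43, 1.99, -0.001]
ft_force: [-0.0, -0.3, 0.9]
width: 44.4
```

move_arm:
  motion:
    - [[-0.3, 0.28, 0.02], [0, 0, -0.03]]
    - [[-0.6, 0.56, 0.04], [0, 0, -0.06]]
    - [[-0.9, 0.83, 0.055], [0, 0, -0.09]]
    - [[-1.0, 0.926, 0.063], [0, 0, -0.099]]
    - [[-1.0, 0.926, 0.063], [0, 0, -0.099]]

```text
t: 2.7
ee_pos: [395.4, 252.9, 204.1]
orientation: [-2.323, -2.114, -0.001]
ft_force: [0.1, -0.1, -0.5]
width: 44.1
```

move_arm:
  motion:
    - [[-0.3, 0.22, 0.02], [0, 0, -0.03]]
    - [[-0.6, 0.45, 0.035], [0, 0, -0.055]]
    - [[-0.9, 0.675, 0.052], [0, 0, -0.08]]
    - [[-1.0, 0.75, 0.058], [0, 0, -0.091]]
    - [[-1.0, 0.75, 0.058], [0, 0, -0.091]]

```text
t: 3.32
ee_pos: [493.6, 94.1, 195.2]
orientation: [-2.219, -2.224, -0.001]
ft_force: [-0.7, 0.3, -0.5]
width: 43.7
```

move_arm:
  motion:
    - [[-0.2, 0.12, 0.01], [0, 0, -0.02]]
    - [[-0.4, 0.25, 0.02], [0, 0, -0.035]]
    - [[-0.631, 0.386, 0.034], [0, 0, -0.054]]
    - [[-0.631, 0.386, 0.034], [0, 0, -0.054]]
    - [[-0.631, 0.386, 0.034], [0, 0, -0.054]]

```text
t: 3.95
ee_pos: [550.6, 0.9, 190.0]
orientation: [-2.152, -2.287, 0.0]
ft_force: [0.9, 0.2, 0.3]
width: 44.0
```

```bash
python3 - <<'E'
from h import *
R=down(93.4)
plan([([551,-1,74],R)]); print(ctrl.get_obs())
E
```

```text
from [550.6   0.9 190. ] xhead 93.5
[-0.013, 0.003, 0.773] [-0.001, -0.001, 0.002] to [551.  -1.  74.]
{'t': 3.95, 'qpos': array([-2.02652212e-02,  3.56978945e-01,  1.82122024e+00,  5.84121523e-04,
        9.64251830e-01, -1.65240875e+00]), 'qvel': array([ 6.37965473e-03, -6.98758882e-03,  6.46298468e-03,  1.30030781e-05,
        1.37840796e-04, -6.75462687e-03]), 'joint_torque': array([-7.16874227e-01, -4.73267663e+01, -2.50211227e+01, -4.88602440e-02,
        3.59103782e-02, -4.70962441e-04]), 'ee_pos': array([550.57330354,   0.8920637 , 189.96843821]), 'orientation': array([-2.15199193e+00, -2.28746864e+00,  3.44161703e-04]), 'ft_force': array([0.86583237, 0.15949008, 0.31562709]), 'moment': array([ 0.03203643, -0.04435192, -0.03114413]), 'width': 43.999723868021114}
```

```bash
python3 - <<'E'
from h import *
def Rt(yaw,tilt,half):
    # cover frame: Rz(yaw) Ry(-tilt); tool z=-normal, tool x = cover y (or -y)
    C=Rn.from_euler('z',yaw).as_matrix()@Rn.from_euler('y',-tilt,degrees=True).as_matrix()
    x=C[:,1]*(-1 if half else 1); z=-C[:,2]; return np.c_[x,np.cross(z,x),z]
for half in (0,1):
  for tilt in (0,20,40):
    for th in (1.9,2.1,2.3):
      q1=-0.55
      M=Rn.from_euler('y',th).as_matrix().T@Rn.from_euler('z',q1).as_matrix().T@Rt(.034,tilt,half)@Rn.from_euler('z',np.pi).as_matrix()
      e=Rn.from_matrix(M).as_euler('ZYZ'); print(half,tilt,th,e.round(2))
E
```

```text
0 0 1.9 [ 0.    1.24 -2.15]
0 0 2.1 [ 0.    1.04 -2.15]
0 0 2.3 [ 0.    0.84 -2.15]
0 20 1.9 [ 0.23  0.96 -2.26]
0 20 2.1 [ 0.28  0.77 -2.33]
0 20 2.3 [ 0.35  0.58 -2.43]
0 40 1.9 [ 0.57  0.71 -2.49]
0 40 2.1 [ 0.74  0.56 -2.7 ]
0 40 2.3 [ 1.03  0.43 -3.02]
1 0 1.9 [0.   1.24 0.99]
1 0 2.1 [0.   1.04 0.99]
1 0 2.3 [-0.    0.84  0.99]
1 20 1.9 [0.23 0.96 0.88]
1 20 2.1 [0.28 0.77 0.81]
1 20 2.3 [0.35 0.58 0.71]
1 40 1.9 [0.57 0.71 0.65]
1 40 2.1 [0.74 0.56 0.45]
1 40 2.3 [1.03 0.43 0.12]
```

move_arm:
  motion:
    - [[0, 0, 0], [0, 0, 0.17]]
    - [[0, 0, 0], [0, 0, 0.34]]
    - [[0, 0, 0], [0, 0, 0.51]]
    - [[0, 0, 0], [0, 0, 0.68]]
    - [[0, 0, 0], [0, 0, 0.85]]

```text
t: 4.58
ee_pos: [550.5, 1.1, 190.3]
orientation: [-2.93, -1.131, 0.0]
ft_force: [-0.5, -0.5, -0.2]
width: 43.6
```

move_arm:
  motion:
    - [[0, 0, 0], [0, 0, 0.17]]
    - [[0, 0, 0], [0, 0, 0.34]]
    - [[0, 0, 0], [0, 0, 0.51]]
    - [[0, 0, 0], [0, 0, 0.68]]
    - [[0, 0, 0], [0, 0, 0.85]]

```text
t: 5.2
ee_pos: [550.4, 1.1, 190.2]
orientation: [-3.132, 0.241, 0.001]
ft_force: [0.7, 0.1, -0.0]
width: 44.0
```

move_arm:
  motion:
    - [[0, 0, 0], [0, 0, 0.17]]
    - [[0, 0, 0], [0, 0, 0.34]]
    - [[0, 0, 0], [0, 0, 0.51]]
    - [[0, 0, 0], [0, 0, 0.68]]
    - [[0, 0, 0], [0, 0, 0.85]]

```text
t: 5.82
ee_pos: [550.4, 1.1, 190.2]
orientation: [-2.724, 1.566, 0.001]
ft_force: [-0.1, 0.5, 0.3]
width: 43.7
```

move_arm:
  motion:
    - [[0, 0, 0], [0, 0, 0.17]]
    - [[0, 0, 0], [0, 0, 0.34]]
    - [[0, 0, 0], [0, 0, 0.45]]
    - [[0, 0, 0], [0, 0, 0.45]]
    - [[0, 0, 0], [0, 0, 0.45]]

```text
t: 6.45
ee_pos: [550.9, 0.1, 190.2]
orientation: [-2.291, 2.15, 0.0]
ft_force: [1.3, 0.3, 0.0]
width: 43.7
```

```bash
python3 - <<'E'
from h import *
R=down(-86.6)
plan([([551,-1,74],R)]); print(ctrl.get_obs()["qpos"])
E
```

```text
from [5.509e+02 1.000e-01 1.902e+02] xhead -86.4
[0.007, -0.0, 0.775] [0.0, 0.0, 0.004] to [551.  -1.  74.]
[-2.15124841e-02  3.56766432e-01  1.82086720e+00  1.40453442e-04
  9.64083738e-01  1.48558802e+00]
```

move_arm:
  motion:
    - [[0.007, 0, 0.2], [0, 0, 0]]
    - [[0.007, 0, 0.45], [0, 0, 0]]
    - [[0.007, 0, 0.65], [0, 0, 0]]
    - [[0.007, 0, 0.73], [0, 0, 0]]
    - [[0.007, 0, 0.775], [0, 0, 0]]

```text
t: 7.08
ee_pos: [551.4, -1.8, 73.7]
orientation: [2.288, -2.152, -0.0]
ft_force: [-0.7, 0.0, 0.5]
width: 44.0
```

move_arm:
  motion:
    - [[0, 0, 0], [0, 0, 0]]
    - [[0, 0, 0], [0, 0, 0]]
    - [[0, 0, 0], [0, 0, 0]]
    - [[0, 0, 0], [0, 0, 0]]
    - [[0, 0, 0], [0, 0, 0]]
  gripper: 0

```text
t: 7.7
ee_pos: [551.7, -2.0, 74.5]
orientation: [-2.287, 2.153, -0.001]
ft_force: [-1.1, -0.4, 7.3]
width: 12.1
```

```bash
python3 - <<'E'
from h import *
o=ctrl.get_obs();print(o)
im=img("top"); crop(im,"g1",200,110,330,208); im=img("side"); crop(im,"g2",200,130,300,230)
E
```

```text
{'t': 7.7, 'qpos': array([-2.51464372e-02,  5.32935707e-01,  1.87965602e+00, -1.16740188e-04,
        7.28084723e-01,  1.48524943e+00]), 'qvel': array([ 0.00047217, -0.00021478, -0.00156859, -0.000697  ,  0.00140565,
       -0.00016303]), 'joint_torque': array([  0.05843636, -48.92950058, -17.66734958,   0.11016733,
        -0.37256679,   0.06229749]), 'ee_pos': array([551.70012523,  -1.99651598,  74.48237952]), 'orientation': array([-2.28719723e+00,  2.15287179e+00, -1.15360558e-03]), 'ft_force': array([-1.10563246, -0.39596891,  7.26086123]), 'moment': array([-0.02288651,  0.29716204,  0.05652505]), 'width': 12.131382808548317}
```

View pics/g2.png

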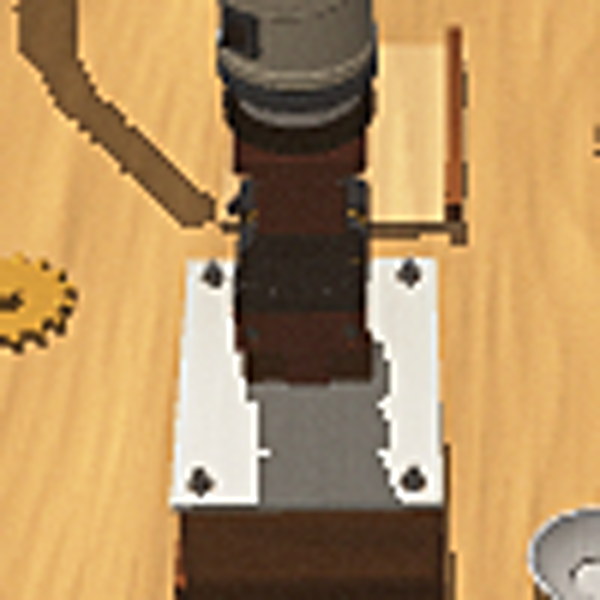

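move_arm:
  motion:
    - [[0, 0, -0.04], [0, 0, 0]]
    - [[0, 0, -0.09], [0, 0, 0]]
    - [[0, 0, -0.15], [0, 0, 0]]
    - [[0, 0, -0.25], [0, 0, 0]]
    - [[0, 0, -0.4], [0, 0, 0]]

```text
t: 8.43
ee_pos: [550.9, -1.9, 134.7]
orientation: [2.287, -2.153, -0.001]
ft_force: [-0.9, 0.3, -2.8]
width: 11.7
```

move_arm:
  motion:
    - [[0, 0, -0.15], [0, 0, 0]]
    - [[0, 0, -0.35], [0, 0, 0]]
    - [[0, 0, -0.5], [0, 0, 0]]
    - [[0, 0, -0.6], [0, 0, 0]]
    - [[0, 0, -0.65], [0, 0, 0]]

```text
t: 9.05
ee_pos: [551.4, -2.0, 232.5]
orientation: [-2.287, 2.153, -0.001]
ft_force: [0.1, 0.2, -3.2]
width: 11.6
```

```bash
python3 - <<'E'
from h import *
o=ctrl.get_obs();print(o)
im=img("top"); crop(im,"l1",200,110,330,208); im=img("side"); crop(im,"l2",200,110,300,210)
E
```

```text
{'t': 9.05, 'qpos': array([-2.51181693e-02,  3.03396246e-01,  1.78601038e+00, -3.10537630e-05,
        1.05105684e+00,  1.48538868e+00]), 'qvel': array([-0.00088281, -0.05330131, -0.03883671,  0.0009216 ,  0.11901129,
        0.00071294]), 'joint_torque': array([ 6.33250515e-03, -4.84178746e+01, -2.80758530e+01,  1.87597278e-02,
       -1.46117639e-01, -1.99250826e-05]), 'ee_pos': array([551.43311246,  -1.95849749, 232.4763224 ]), 'orientation': array([-2.28686951e+00,  2.15295730e+00, -1.34949608e-03]), 'ft_force': array([ 0.12204807,  0.16430288, -3.15945553]), 'moment': array([-0.04143503,  0.03842023, -0.03117167]), 'width': 11.637777855970002}
```

View pics/l2.png

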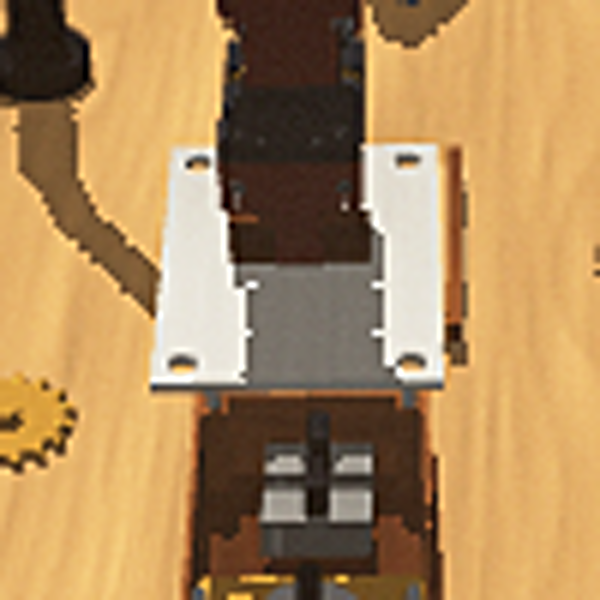

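View pics/l1.png

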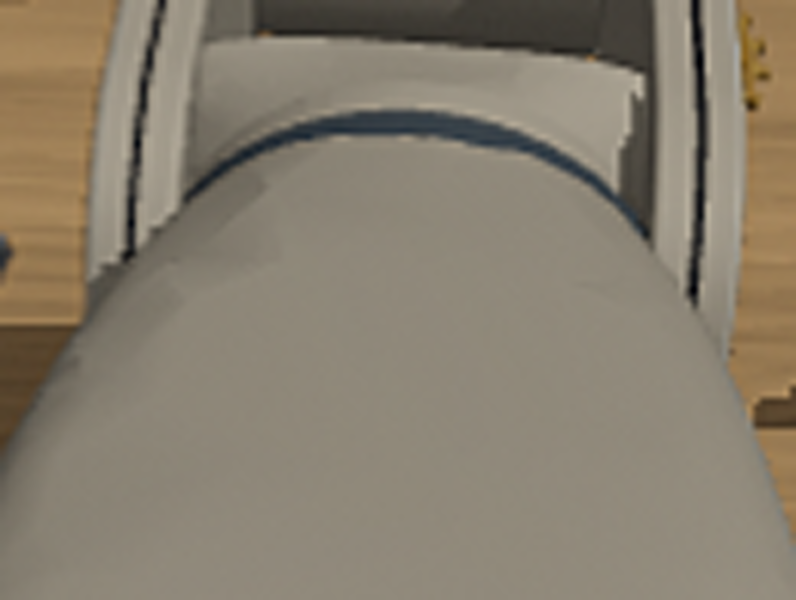

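```bash
cat >> h.py <<'E'
REST=np.array([552.,-310.4,0]); RYAW=.034
def lean(dx=0,dz=0,off=10.5,ox=0.7,tilt=39.8):
    Z=Rn.from_euler('z',RYAW).as_matrix(); C=Z@Rn.from_euler('y',-tilt,degrees=True).as_matrix()
    o=REST+Z@np.array([-5.4+dx,0,52.8+dz])
    x=-C[:,1]; z=-C[:,2]
    return o+off*C[:,2]+ox*C[:,0], np.c_[x,np.cross(z,x),z]
E
python3 - <<'E'
from h import *
print(unproj(img("top"),np.array([[675,185],[725,140]])*.64,0),unproj(img("top"),np.array([[675,185],[725,140]])*.64,300))
P,R=lean(1,100); print(P)
plan([([551,-310,230],down(-88)),(P,R),lean(1,15)])
E
```

```text
[[ 7.74630031e+02 -5.25321967e+02  0.00000000e+00]
 [ 8.86387507e+02 -6.45606504e+02 -1.13686838e-13]] [[ 631.91360481 -368.57521167  300.        ]
 [ 710.58196935 -453.24594868  300.        ]]
[ 541.42276321 -310.75976469  161.31505379]
from [550.8  -1.9 230.7] xhead -86.5
[1.0, 0.06, 0.002] [0.001, 0.0, 0.012] to [ 550.9 -152.2  230.4]
[1.0, 0.047, 0.002] [0.001, 0.0, 0.012] to [ 551.  -302.4  230. ]
[0.051, 0.002, 0.0] [0.0, 0.0, 0.001] to [ 551. -310.  230.]
[0.003, 0.064, 0.458] [0.663, 0.0, 0.001] to [ 541.4 -310.8  161.3]
[-0.0, 0.363, 0.435] [-0.0, -0.0, 0.0] to [ 541.4 -310.8   76.3]
```

move_arm:
  motion:
    - [[0.1, 0.006, 0], [0, 0, 0.002]]
    - [[0.3, 0.018, 0], [0, 0, 0.004]]
    - [[0.6, 0.036, 0], [0, 0, 0.008]]
    - [[0.85, 0.05, 0], [0, 0, 0.01]]
    - [[1.0, 0.06, 0.002], [0, 0, 0.012]]

```text
t: 9.88
ee_pos: [550.7, -154.8, 230.3]
orientation: [2.271, -2.169, -0.001]
ft_force: [0.4, -0.2, -2.8]
width: 12.2
```

move_arm:
  motion:
    - [[0.2, 0.01, 0], [0, 0, 0.002]]
    - [[0.5, 0.025, 0], [0, 0, 0.006]]
    - [[0.8, 0.038, 0], [0, 0, 0.01]]
    - [[0.95, 0.045, 0], [0, 0, 0.012]]
    - [[1.0, 0.047, 0.002], [0, 0, 0.012]]

```text
t: 10.5
ee_pos: [550.8, -303.6, 230.0]
orientation: [2.258, -2.184, -0.002]
ft_force: [-0.5, -0.0, -3.3]
width: 12.1
```

move_arm:
  motion:
    - [[0.05, 0.01, 0.05], [0.12, 0, 0]]
    - [[0.054, 0.03, 0.15], [0.28, 0, 0]]
    - [[0.054, 0.045, 0.28], [0.44, 0, 0]]
    - [[0.054, 0.06, 0.4], [0.58, 0, 0]]
    - [[0.054, 0.066, 0.458], [0.663, 0, 0.002]]

```text
t: 11.12
ee_pos: [546.4, -301.5, 170.3]
orientation: [-1.896, 1.805, -0.558]
ft_force: [0.8, 1.0, -2.9]
width: 11.6
```

```bash
python3 - <<'E'
from h import *
plan([lean(1,25),lean(1,6)]); o=ctrl.get_obs(); print(o["qpos"],o["ft_force"])
im=img("side"); crop(im,"s3",200,60,320,180)
E
```

```text
from [ 546.4 -301.5  170.3] xhead -86.8
[0.073, 0.356, 0.432] [0.067, 0.03, 0.004] to [ 541.4 -310.8   86.3]
[-0.0, 0.081, 0.097] [0.0, 0.0, -0.0] to [ 541.4 -310.8   67.3]
[-0.73906186  0.39318327  2.01117433  1.04083205  0.52238345 -0.08930473] [ 0.78518799  1.00211691 -2.87420018]
```

View pics/s3.png

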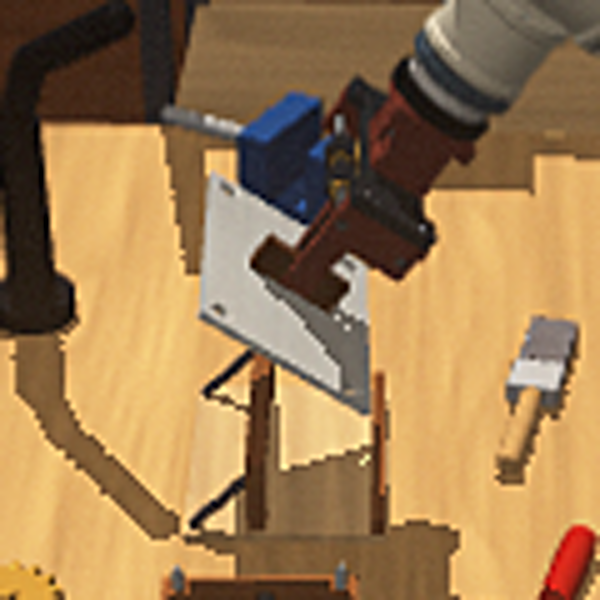

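move_arm:
  motion:
    - [[0, 0, 0], [0, 0, 0]]
    - [[0, 0, 0], [0, 0, 0]]
    - [[0, 0, 0], [0, 0, 0]]
    - [[0, 0, 0], [0, 0, 0]]
    - [[0, 0, 0], [0, 0, 0]]

```text
t: 11.8
ee_pos: [547.2, -302.8, 171.0]
orientation: [-1.897, 1.806, -0.558]
ft_force: [-0.3, 0.9, -2.8]
width: 11.5
```

```bash
python3 - <<'E'
from h import *
plan([lean(1,25),lean(1,6)]); o=ctrl.get_obs(); print(o["qpos"],o["ft_force"])
E
```

```text
from [ 547.2 -302.8  171. ] xhead -86.8
[0.064, 0.362, 0.434] [0.069, 0.03, 0.004] to [ 541.4 -310.8   86.3]
[0.0, 0.081, 0.097] [0.0, 0.0, 0.0] to [ 541.4 -310.8   67.3]
[-0.73897056  0.39319732  2.00728302  1.03175877  0.5234341  -0.07973754] [-0.25813707  0.8507276  -2.79533774]
```

move_arm:
  motion:
    - [[0.013, 0.07, 0.085], [0.014, 0.006, 0]]
    - [[0.026, 0.145, 0.17], [0.028, 0.012, 0.001]]
    - [[0.038, 0.215, 0.26], [0.042, 0.018, 0.002]]
    - [[0.05, 0.29, 0.35], [0.056, 0.024, 0.003]]
    - [[0.064, 0.362, 0.434], [0.069, 0.03, 0.004]]

```text
t: 12.42
ee_pos: [541.2, -311.2, 85.5]
orientation: [-1.845, 1.785, -0.647]
ft_force: [-0.6, 0.4, -3.1]
width: 12.1
```

```bash
python3 - <<'E'
from h import *
plan([lean(1,5)]); o=ctrl.get_obs(); print(o["qpos"],o["ft_force"])
im=img("side"); crop(im,"s4",200,60,320,180);im=img("top"); crop(im,"t4",300,110,430,208)
E
```

```text
from [ 541.2 -311.2   85.5] xhead -88.1
[-0.003, 0.081, 0.099] [0.0, -0.001, -0.001] to [ 541.4 -310.8   66.3]
[-0.77215591  0.57016167  2.07361902  1.62106827  0.47993772 -0.73083009] [-0.58982552  0.38636272 -3.1233007 ]
```

View pics/s4.png

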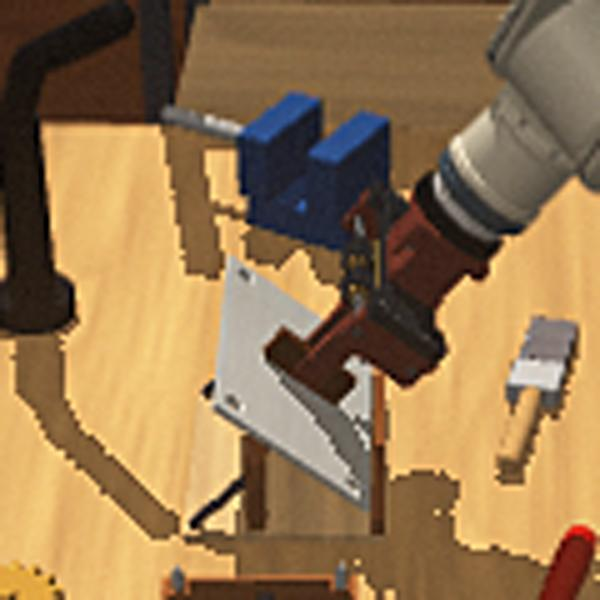

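View pics/t4.png

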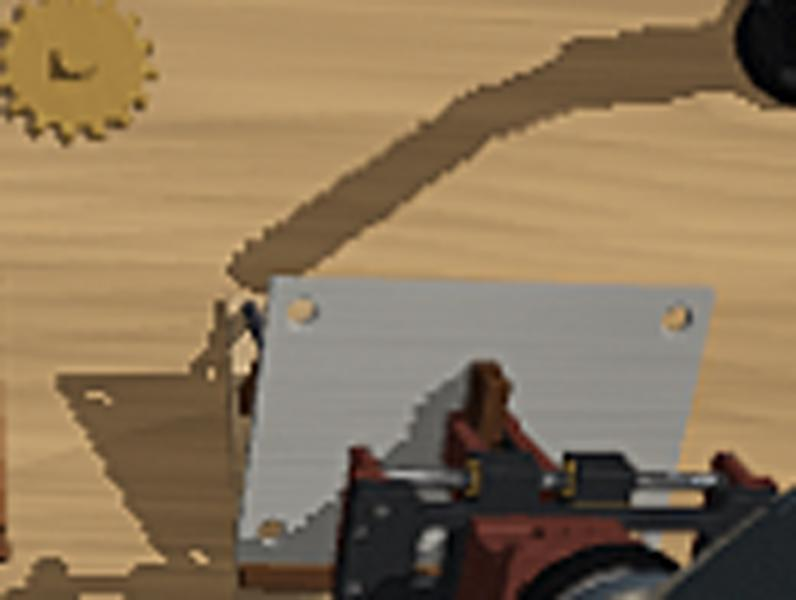

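move_arm:
  motion:
    - [[0, 0.016, 0.02], [0, 0, 0]]
    - [[0, 0.032, 0.04], [0, 0, 0]]
    - [[0, 0.05, 0.06], [0, 0, 0]]
    - [[0, 0.065, 0.08], [0, 0, 0]]
    - [[-0.003, 0.081, 0.099], [0, 0, 0]]

```text
t: 13.15
ee_pos: [541.5, -310.4, 66.7]
orientation: [-1.845, 1.785, -0.646]
ft_force: [-0.6, -0.3, -3.1]
width: 11.9
```

```bash
python3 - <<'E'
from h import *
plan([lean(1,3)]); o=ctrl.get_obs(); print(o["qpos"],o["ft_force"])
im=img("side"); crop(im,"s4",230,100,310,180);im=img("top"); crop(im,"t4",320,130,420,205)
E
```

```text
from [ 541.5 -310.4   66.7] xhead -88.1
[0.002, 0.011, 0.012] [0.0, -0.0, -0.001] to [ 541.4 -310.8   64.3]
[-0.77097468  0.61013239  2.07414101  1.69825126  0.48353055 -0.81712749] [-0.60308194 -0.30065712 -3.05038472]
```

View pics/s4.png

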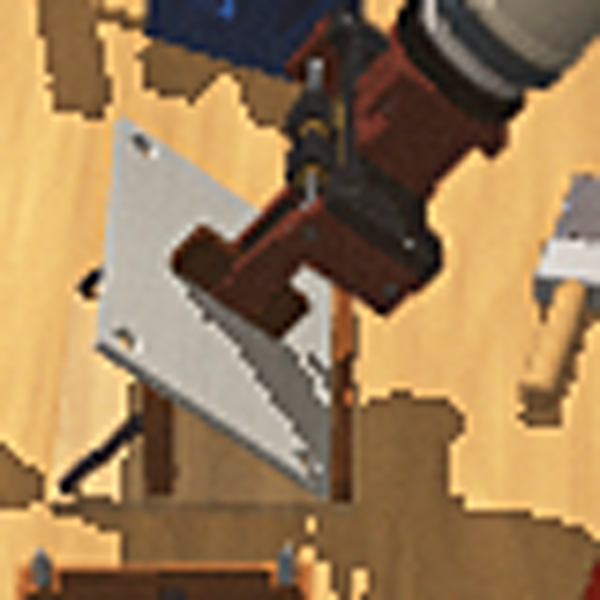

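View pics/t4.png

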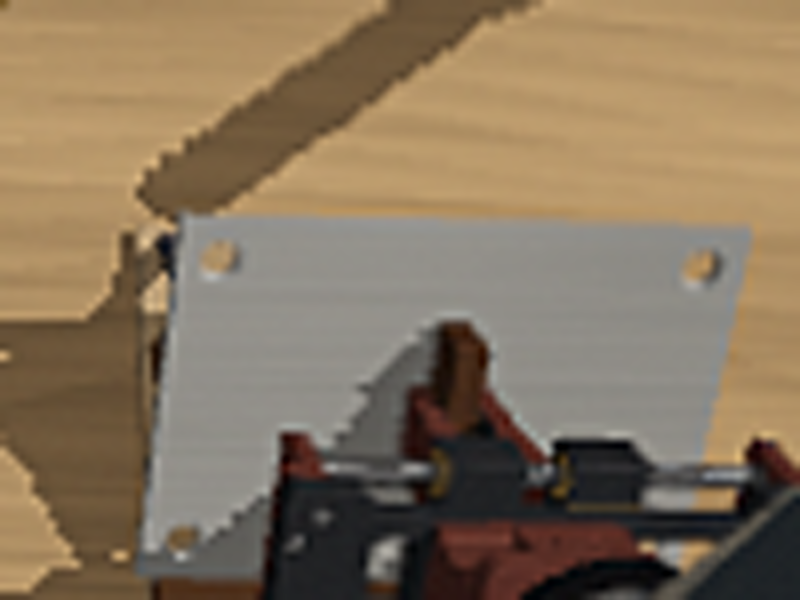

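move_arm:
  motion:
    - [[0.001, 0.004, 0.005], [0, 0, 0]]
    - [[0.002, 0.008, 0.009], [0, 0, 0]]
    - [[0.002, 0.011, 0.013], [0, 0, 0]]
    - [[0.002, 0.013, 0.015], [0, 0, 0]]
    - [[0.002, 0.013, 0.015], [0, 0, 0]]

```text
t: 13.88
ee_pos: [541.3, -310.7, 63.9]
orientation: [-1.845, 1.785, -0.646]
ft_force: [-0.6, 0.3, -2.7]
width: 11.7
```

move_arm:
  motion:
    - [[0, 0.004, 0.005], [0, 0, 0]]
    - [[0, 0.008, 0.01], [0, 0, 0]]
    - [[0, 0.008, 0.01], [0, 0, 0]]
    - [[0, 0.008, 0.01], [0, 0, 0]]
    - [[0, 0.008, 0.01], [0, 0, 0]]

```text
t: 14.5
ee_pos: [541.4, -310.7, 61.9]
orientation: [-1.845, 1.785, -0.646]
ft_force: [-0.5, -0.1, -2.8]
width: 11.7
```

move_arm:
  motion:
    - [[0, 0.003, 0.004], [0, 0, 0]]
    - [[0, 0.006, 0.008], [0, 0, 0]]
    - [[0, 0.006, 0.008], [0, 0, 0]]
    - [[0, 0.006, 0.008], [0, 0, 0]]
    - [[0, 0.006, 0.008], [0, 0, 0]]

```text
t: 15.12
ee_pos: [541.5, -310.7, 61.3]
orientation: [-1.844, 1.784, -0.647]
ft_force: [-5.4, 0.6, 6.5]
width: 12.2
```

move_arm:
  motion:
    - [[0, 0, 0], [0, 0, 0]]
    - [[0, 0, 0], [0, 0, 0]]
    - [[0, 0, 0], [0, 0, 0]]
    - [[0, 0, -0.05], [0, 0, 0]]
    - [[0, 0, -0.15], [0, 0, 0]]
  gripper: 0.5

```text
t: 15.75
ee_pos: [526.7, -310.9, 77.8]
orientation: [-1.845, 1.785, -0.645]
ft_force: [-0.5, 0.2, 0.1]
width: 43.9
```

move_arm:
  motion:
    - [[0, 0, -0.1], [0, 0, 0]]
    - [[0, 0, -0.3], [0, 0, 0]]
    - [[0, 0, -0.5], [0, 0, 0]]
    - [[0, 0, -0.7], [0, 0, 0]]
    - [[0, 0, -0.9], [0, 0, 0]]

```text
t: 16.38
ee_pos: [439.7, -313.9, 182.3]
orientation: [-1.845, 1.785, -0.646]
ft_force: [0.1, 0.6, 0.2]
width: 43.9
```

```bash
python3 - <<'E'
from h import *
plan([([551,-36,230],down(-86.6))]); o=ctrl.get_obs(); print(o["qpos"],o["ft_force"],o["width"])
im=img("side"); crop(im,"s5",200,100,300,230);im=img("top"); crop(im,"t5",320,130,420,205)
E
```

```text
from [ 439.7 -313.9  182.3] xhead -88.1
[-1.0, -0.449, 0.148] [-0.363, -0.005, -0.013] to [ 500.6 -161.8  208.4]
[-0.821, -0.402, -0.023] [-0.3, -0.004, -0.011] to [551. -36. 230.]
[-0.95426406  0.29734449  2.18372319  1.22329419  0.60399395 -0.44673118] [0.09596901 0.57809205 0.24060386] 43.91255397742146
```

View pics/s5.png

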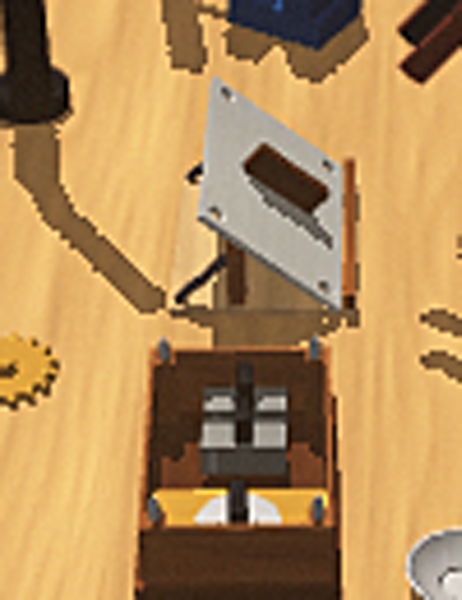

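View pics/t5.png

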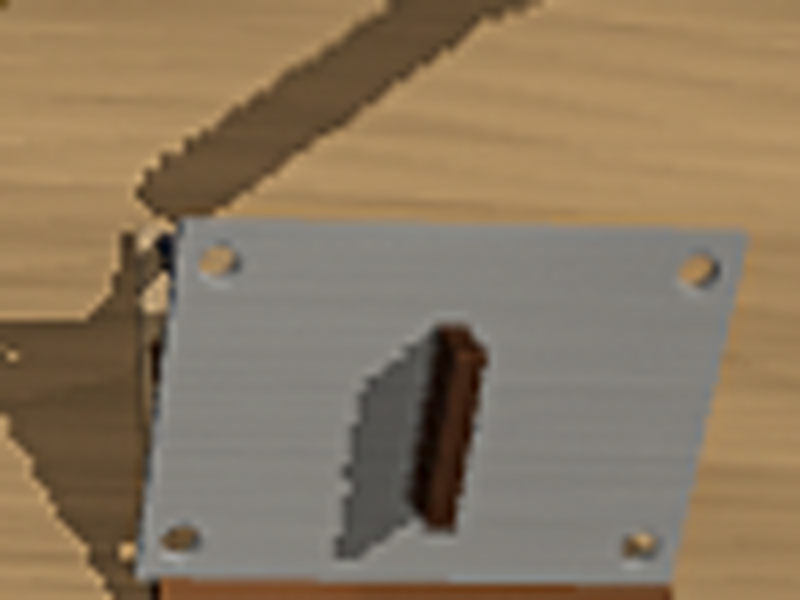

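```bash
python3 - <<'E'
from h import *
im=img("top"); crop(im,"t6",225,140,309,203)
s=img("side"); crop(s,"s6",222,170,292,222)
for c in ("top","side"):
    for n in ["old1","knob_grip","bay","clock_case"]:
        print(c,n,[(np.round(d["location"]).tolist(),round(d["p"],2)) for d in ctrl.pinpoint(c,n)][:6])
E
```

```text
top old1 [([549.0, -36.0, 3.0], 0.78), ([554.0, -3.0, 65.0], 0.57), ([551.0, -77.0, 8.0], 0.5)]
top knob_grip []
top bay [([558.0, -35.0, 2.0], 0.74), ([553.0, -5.0, 64.0], 0.2)]
top clock_case [([555.0, -4.0, -1.0], 0.75)]
side old1 [([552.0, -37.0, 5.0], 0.77), ([552.0, -72.0, 6.0], 0.58), ([558.0, -41.0, 8.0], 0.47)]
side knob_grip [([550.0, 52.0, 52.0], 0.52)]
side bay [([555.0, -42.0, 4.0], 0.89), ([546.0, -308.0, 54.0], 0.23)]
side clock_case [([550.0, -2.0, -1.0], 0.62)]
```

View pics/t6.png

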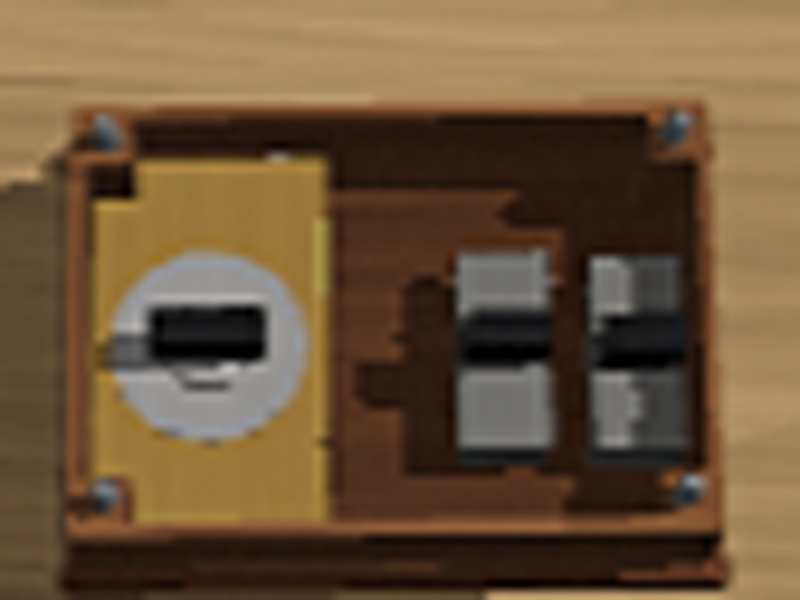

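View pics/s6.png

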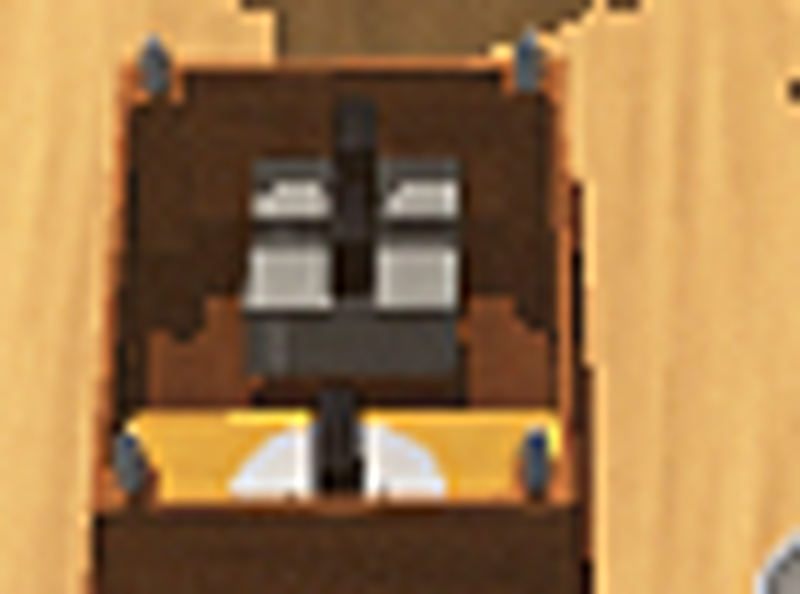

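```bash
python3 - <<'E'
from h import *
t=img("top");s=img("side")
P=[(66,96,64),(66,-96,64),(-66,-96,64),(-66,96,64)]
a=(t,P,clk([(75,106),(705,104),(720,530),(68,530)],225,140,9.524))
pin=[(55,85,76),(55,-85,76),(-55,-85,76),(-55,85,76)]
b=(s,[P[1],P[2],P[3],P[0]],clk([(121,63),(568,63),(582,503),(93,508)],222,170,11.43))
for o in ([a],[b],[a,b]):
    x,r=fit(o,[550,0,0]);print("case",x.round(3),r.round(1))
Q=[(31,14,34),(31,-14,34),(-31,-14,34),(-31,14,34)]
print(fit([(t,Q,clk([(455,252),(547,252),(553,450),(457,450)],225,140,9.524))],[550,-36,.05]))
print(fit([(t,Q,clk([(588,257),(680,257),(688,453),(590,453)],225,140,9.524))],[550,-75,.05]))
print(fit([(s,[Q[1],Q[2],Q[3],Q[0]],clk([(253,232),(460,232),(460,309),(244,309)],222,170,11.43))],[550,-36,.05]))
K=[(6,18,57),(6,-18,57),(-6,-18,57),(-6,18,57)]
print(fit([(t,K,clk([(150,307),(265,307),(265,345),(150,345)],225,140,9.524))],[550,50,.05]))
E
```

```text
case [ 5.51033e+02 -7.93000e-01  5.20000e-02] [-0.4 -0.3  0.5 -0.3  0.3  0.2 -0.4  0.4]
case [ 5.51038e+02 -2.43000e-01  6.40000e-02] [ 0.1  0.  -0.  -0.5 -0.1  0.1 -0.   0.2]
case [ 5.51004e+02 -6.24000e-01  5.70000e-02] [-0.6 -0.2  0.3 -0.4  0.4  0.  -0.3  0.6  0.4 -0.1  0.2 -0.5 -0.3  0.2
 -0.2  0. ]
(array([ 5.49361866e+02, -3.51287567e+01,  5.51759372e-02]), array([ 0.05162135,  0.07071978, -0.02412169,  0.01738728, -0.19290349,
       -0.07275392,  0.16430324, -0.01147724]))
(array([ 5.50105256e+02, -7.57986522e+01,  5.13855174e-02]), array([ 0.0498858 , -0.05481433, -0.03742734, -0.0704372 , -0.29676633,
        0.04885432,  0.28259608,  0.07494803]))
(array([ 5.50735993e+02, -3.59381243e+01,  3.73416881e-02]), array([-0.21561584,  0.57172744,  0.12843135,  0.65868454, -0.05655292,
       -0.54857667,  0.14025603, -0.64328954]))
(array([5.46509925e+02, 5.39324719e+01, 4.91986454e-02]), array([-0.28486891, -0.04879136,  0.32066831, -0.05460945,  0.30263631,
        0.04604224, -0.33919267,  0.05147734]))
```

```bash
python3 - <<'E'
from h import *
im=img("top"); crop(im,"t7",80,155,160,215)
s=img("side"); crop(s,"s7",225,285,295,355)
plan([([470,-250,250],down(-60)),([550,-36,190],down(3.2))])
E
```

```text
from [ 440.8 -314.   181.3] xhead -88.1
[-0.42, -0.454, -0.218] [-0.65, -0.162, -0.449] to [ 470. -250.  250.]
[-0.797, -0.967, 0.329] [-0.0, -0.0, -0.867] to [535.8 -73.9 200.6]
[0.058, -0.264, 0.071] [-0.0, -0.0, -0.187] to [550. -36. 190.]
```

View pics/t7.png

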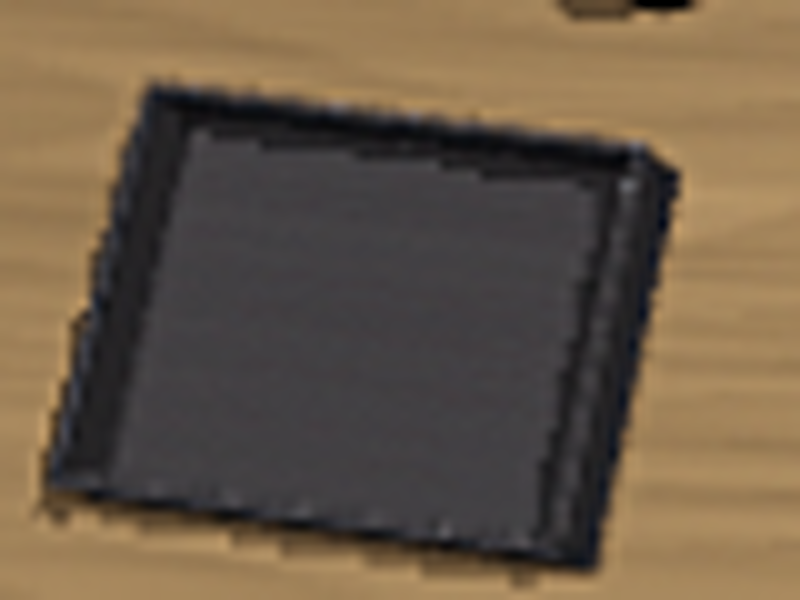

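View pics/s7.png

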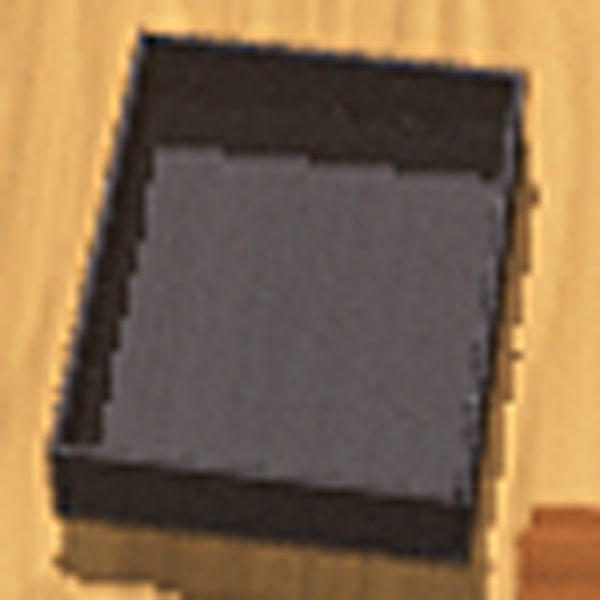

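```bash
python3 - <<'E'
from h import *
t=img("top");s=img("side")
Q=[(62,78,35),(62,-78,35),(-62,-78,35),(-62,78,35)]
a=(t,Q,clk([(145,88),(640,148),(572,558),(50,490)],80,155,10))
b=(s,[Q[1],Q[2],Q[3],Q[0]],clk([(140,35),(523,75),(468,505),(55,450)],225,285,8.571))
for o in ([a],[b],[a,b]):
    x,r=fit(o,[500,437,-.1]);print("tray",x.round(3),r.round(1))
E
```

```text
tray [ 4.96151e+02  4.36687e+02 -6.70000e-02] [-0.2 -0.2  0.9 -0.5 -0.5  0.1 -0.   0.5]
tray [ 4.98251e+02  4.40137e+02 -8.10000e-02] [-0.2 -0.7  0.6 -0.6  0.4  0.2 -1.   0.8]
tray [ 4.97262e+02  4.38472e+02 -7.40000e-02] [-0.5 -0.7  0.4 -0.7 -1.2 -0.1 -0.7 -0.1  0.  -1.1  0.8 -1.2  1.1 -0.5
 -0.3  0.4]
```

move_arm:
  motion:
    - [[-0.08, -0.09, -0.045], [-0.13, -0.03, -0.09]]
    - [[-0.17, -0.18, -0.09], [-0.26, -0.065, -0.18]]
    - [[-0.25, -0.27, -0.13], [-0.39, -0.1, -0.27]]
    - [[-0.34, -0.36, -0.175], [-0.52, -0.13, -0.36]]
    - [[-0.42, -0.454, -0.218], [-0.65, -0.162, -0.449]]

```text
t: 17.9
ee_pos: [470.3, -250.3, 251.9]
orientation: [-2.689, 1.588, -0.034]
ft_force: [0.6, 0.3, -0.5]
width: 43.9
```

```bash
python3 - <<'E'
from h import *
print(ctrl.get_obs()["qpos"])
plan([([550,-36,190],down(3.2))])
E
```

```text
[-0.52219812  0.24225793  1.82136052  0.02131867  1.05604387  0.53469404]
from [ 470.3 -250.3  251.9] xhead -61.2
[-0.807, -0.924, 0.351] [-0.015, -0.018, -0.866] to [534.7 -77.2 201.9]
[0.057, -0.287, 0.081] [-0.004, -0.004, -0.206] to [550. -36. 190.]
```

move_arm:
  motion:
    - [[-0.16, -0.185, 0.07], [0, 0, -0.17]]
    - [[-0.32, -0.37, 0.14], [-0.006, -0.007, -0.34]]
    - [[-0.48, -0.55, 0.21], [-0.009, -0.01, -0.51]]
    - [[-0.65, -0.74, 0.28], [-0.012, -0.014, -0.68]]
    - [[-0.807, -0.924, 0.351], [-0.015, -0.018, -0.85]]

```text
t: 18.52
ee_pos: [535.2, -75.6, 200.8]
orientation: [-3.122, 0.271, -0.011]
ft_force: [0.3, -0.3, -0.2]
width: 44.1
```

move_arm:
  motion:
    - [[0.02, -0.1, 0.03], [0, 0, -0.1]]
    - [[0.04, -0.2, 0.06], [0, 0, -0.2]]
    - [[0.057, -0.287, 0.081], [-0.004, -0.004, -0.22]]
    - [[0.057, -0.287, 0.081], [-0.004, -0.004, -0.22]]
    - [[0.057, -0.287, 0.081], [-0.004, -0.004, -0.22]]

```text
t: 19.15
ee_pos: [551.0, -36.2, 189.4]
orientation: [-3.138, -0.079, -0.006]
ft_force: [-0.4, 0.4, 0.1]
width: 43.7
```

```bash
python3 - <<'E'
from h import *
print(ctrl.get_obs()["qpos"])
plan([([550,-35.5,37.5],down(3.2))])
E
```

```text
[-0.08915105  0.35818735  1.82082129  0.00423615  0.9593515  -0.14166796]
from [551.  -36.2 189.4] xhead 2.9
[-0.01, -0.002, 1.0] [-0.003, -0.003, -0.005] to [550.  -35.5  39.4]
[-0.0, -0.0, 0.013] [-0.0, -0.0, -0.0] to [550.  -35.5  37.5]
```

move_arm:
  motion:
    - [[-0.01, 0, 0.25], [0, 0, -0.005]]
    - [[-0.01, 0, 0.55], [0, 0, -0.005]]
    - [[-0.01, 0, 0.8], [0, 0, -0.005]]
    - [[-0.01, -0.002, 0.95], [-0.003, -0.003, -0.005]]
    - [[-0.01, -0.002, 1.0], [-0.003, -0.003, -0.005]]

```text
t: 19.77
ee_pos: [549.3, -35.7, 38.2]
orientation: [-3.14, -0.087, 0.002]
ft_force: [0.0, 0.2, -0.2]
width: 43.9
```

move_arm:
  motion:
    - [[0, 0, 0.01], [0, 0, 0]]
    - [[0, 0, 0.01], [0, 0, 0]]
    - [[0, 0, 0.01], [0, 0, 0]]
    - [[0, 0, 0.01], [0, 0, 0]]
    - [[0, 0, 0.01], [0, 0, 0]]
  gripper: 0

```text
t: 20.4
ee_pos: [550.7, -35.3, 38.7]
orientation: [3.14, 0.089, 0.003]
ft_force: [-0.9, -0.7, 6.1]
width: 11.9
```

move_arm:
  motion:
    - [[0, 0, -0.1], [0, 0, 0]]
    - [[0, 0, -0.3], [0, 0, 0]]
    - [[0, 0, -0.6], [0, 0, 0]]
    - [[0, 0, -0.8], [0, 0, 0]]
    - [[0, 0, -0.9], [0, 0, 0]]

```text
t: 21.02
ee_pos: [550.7, -35.2, 175.2]
orientation: [3.14, 0.089, 0.005]
ft_force: [-0.2, -0.1, -1.4]
width: 11.7
```

```bash
cat >> h.py <<'E'
TRAY=(497.5,438.,-.075); CASE=(551.,-.7,.058)
def loc(F,x,y,z):
    c,s=np.cos(F[2]),np.sin(F[2]); return [F[0]+c*x-s*y,F[1]+s*x+c*y,z]
E
python3 - <<'E'
from h import *
o=ctrl.get_obs();print(o["qpos"],o["ft_force"],o["width"])
im=img("side"); crop(im,"s8",200,110,300,210)
h=down(-4.3)
plan([(loc(TRAY,0,45,175),h),(loc(TRAY,0,45,38),h)])
E
```

```text
[-8.54393705e-02  3.77099106e-01  1.83186424e+00  5.52897465e-05
  9.29207829e-01 -1.42048197e-01] [-0.23193195 -0.06274891 -1.37294488] 11.745540149404826
from [551.3 -35.3 176.1] xhead 3.2
[-0.04, -1.0, 0.001] [0.0, -0.001, 0.036] to [536.7 114.1 175.8]
[-0.078, -1.0, 0.001] [0.0, -0.001, 0.036] to [522.2 263.9 175.5]
[-0.117, -1.0, 0.002] [0.0, -0.001, 0.036] to [507.5 414.2 175.1]
[-0.071, -0.454, 0.001] [0.0, -0.001, 0.017] to [500.9 482.9 175. ]
[-0.0, -0.0, 0.913] [-0.0, -0.0, -0.0] to [500.9 482.9  38. ]
```

View pics/s8.png

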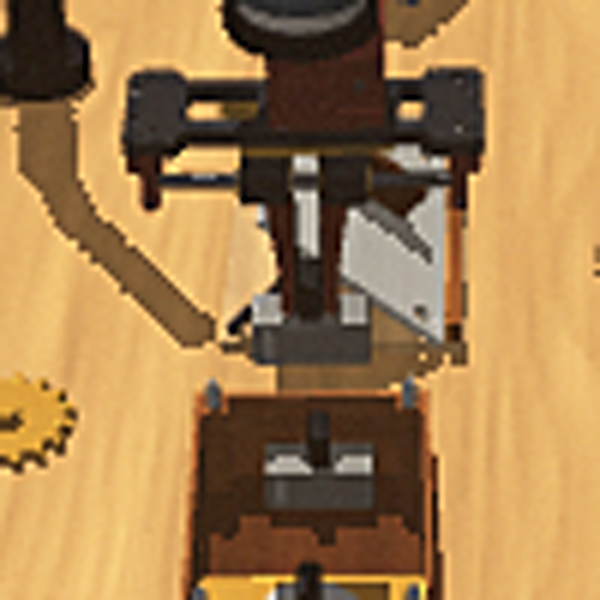

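move_arm:
  motion:
    - [[-0.008, -0.15, 0], [0, 0, 0.005]]
    - [[-0.018, -0.4, 0], [0, 0, 0.015]]
    - [[-0.028, -0.7, 0], [0, 0, 0.025]]
    - [[-0.036, -0.95, 0], [0, 0, 0.034]]
    - [[-0.04, -1.0, 0.001], [0, 0, 0.036]]

```text
t: 21.7
ee_pos: [534.6, 115.8, 171.7]
orientation: [3.141, 0.034, -0.002]
ft_force: [-0.1, -0.3, -0.4]
width: 11.8
```

move_arm:
  motion:
    - [[-0.02, -0.3, 0], [0, 0, 0.01]]
    - [[-0.045, -0.6, 0], [0, 0, 0.02]]
    - [[-0.07, -0.9, 0], [0, 0, 0.03]]
    - [[-0.078, -1.0, 0], [0, 0, 0.036]]
    - [[-0.078, -1.0, 0.001], [0, 0, 0.036]]

```text
t: 22.32
ee_pos: [520.9, 263.6, 171.9]
orientation: [3.141, -0.028, -0.0]
ft_force: [0.3, -1.0, -0.4]
width: 11.7
```

move_arm:
  motion:
    - [[-0.03, -0.3, 0], [0, 0, 0.01]]
    - [[-0.07, -0.6, 0], [0, 0, 0.02]]
    - [[-0.1, -0.9, 0], [0, 0, 0.03]]
    - [[-0.117, -1.0, 0], [0, 0, 0.036]]
    - [[-0.117, -1.0, 0.001], [0, 0, 0.036]]

```text
t: 22.95
ee_pos: [506.5, 413.2, 171.9]
orientation: [3.139, -0.088, 0.0]
ft_force: [0.0, -0.6, -1.4]
width: 11.8
```

move_arm:
  motion:
    - [[-0.03, -0.2, 0.0], [0, 0, 0.01]]
    - [[-0.06, -0.38, 0.1], [0, 0, 0.017]]
    - [[-0.071, -0.454, 0.25], [0, 0, 0.017]]
    - [[-0.071, -0.454, 0.4], [0, 0, 0.017]]
    - [[-0.071, -0.454, 0.5], [0, 0, 0.017]]

```text
t: 23.58
ee_pos: [499.1, 480.7, 94.8]
orientation: [3.137, -0.118, -0.003]
ft_force: [0.2, -1.8, -1.5]
width: 11.8
```

```bash
python3 - <<'E'
from h import *
o=ctrl.get_obs();print(o["qpos"],o["ft_force"],o["width"])
im=img("side"); crop(im,"s9",205,240,325,355);im=img("top"); crop(im,"t9",60,125,200,230)
plan([(loc(TRAY,0,45,38),down(-4.3))])
E
```

```text
[ 7.49742603e-01  6.68674295e-01  1.53634802e+00 -9.00429662e-04
  9.39595305e-01  8.25331837e-01] [ 0.22766716 -1.79909421 -1.48132435] 11.789677431004455
from [498.7 480.6  94.6] xhead -4.3
[0.014, -0.017, 0.377] [0.003, 0.002, -0.0] to [500.9 482.9  38. ]
```

View pics/s9.png

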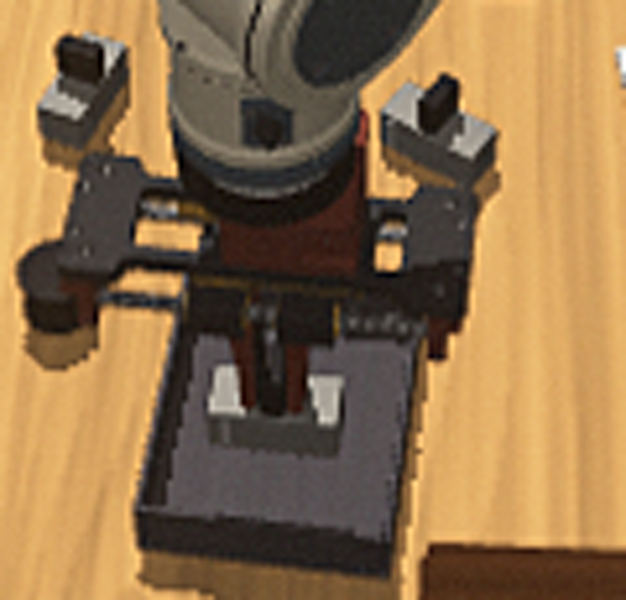

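View pics/t9.png

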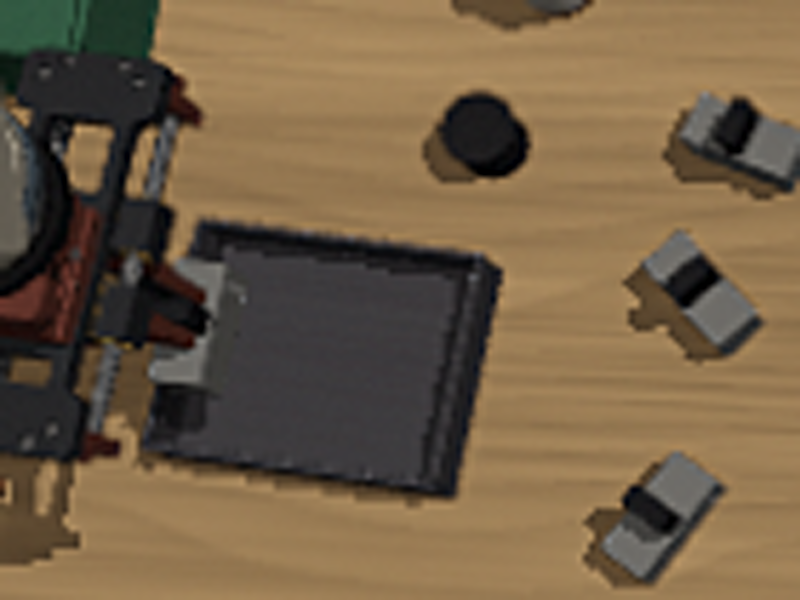

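move_arm:
  motion:
    - [[0.014, -0.017, 0.12], [0, 0, 0]]
    - [[0.014, -0.017, 0.25], [0, 0, 0]]
    - [[0.014, -0.017, 0.33], [0, 0, 0]]
    - [[0.014, -0.017, 0.375], [0, 0, 0]]
    - [[0.014, -0.017, 0.375], [0, 0, 0]]

```text
t: 24.3
ee_pos: [501.7, 485.1, 40.5]
orientation: [3.139, -0.117, 0.0]
ft_force: [-0.1, -0.3, -1.1]
width: 11.9
```

move_arm:
  motion:
    - [[0, 0, 0], [0, 0, 0]]
    - [[0, 0, 0], [0, 0, 0]]
    - [[0, 0, -0.1], [0, 0, 0]]
    - [[0, 0, -0.4], [0, 0, 0]]
    - [[0, 0, -0.8], [0, 0, 0]]
  gripper: 0.5

```text
t: 24.92
ee_pos: [501.3, 484.6, 162.2]
orientation: [3.138, -0.117, -0.001]
ft_force: [1.5, 0.6, 0.1]
width: 43.8
```

```bash
python3 - <<'E'
from h import *
o=ctrl.get_obs();print(o["t"],o["ft_force"],o["width"])
im=img("side"); crop(im,"s10",205,240,325,355)
h=down(3.2)
plan([([550.5,-75,165],h),([550.5,-75,38],h)])
E
```

```text
24.925 [1.46436355 0.60933494 0.13147287] 43.79382783162721
from [505.  488.3 172.6] xhead -4.3
[0.156, 1.0, 0.006] [-0.002, -0.002, -0.033] to [517.2 336.9 170.5]
[0.121, 1.0, 0.008] [-0.002, -0.002, -0.033] to [529.4 186.4 168.5]
[0.085, 1.0, 0.01] [-0.002, -0.002, -0.033] to [541.5  36.3 166.5]
[0.038, 0.744, 0.009] [-0.002, -0.002, -0.025] to [550.5 -75.  165. ]
[-0.0, 0.0, 0.847] [0.0, -0.0, 0.0] to [550.5 -75.   38. ]
```

View pics/s10.png

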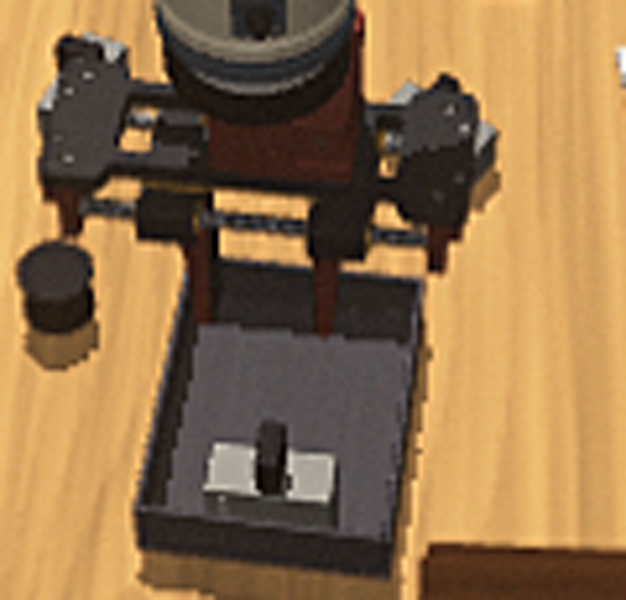

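move_arm:
  motion:
    - [[0.04, 0.3, 0.0], [0, 0, -0.01]]
    - [[0.09, 0.6, 0], [0, 0, -0.02]]
    - [[0.14, 0.9, 0], [0, 0, -0.03]]
    - [[0.156, 1.0, 0.006], [0, 0, -0.033]]
    - [[0.156, 1.0, 0.006], [0, 0, -0.033]]

```text
t: 25.6
ee_pos: [514.6, 333.8, 161.1]
orientation: [-3.14, 0.065, -0.002]
ft_force: [0.4, -0.4, -0.7]
width: 43.9
```

move_arm:
  motion:
    - [[0.04, 0.35, 0.0], [0, 0, -0.01]]
    - [[0.08, 0.7, 0], [0, 0, -0.02]]
    - [[0.121, 1.0, 0], [0, 0, -0.03]]
    - [[0.121, 1.0, 0.008], [0, 0, -0.033]]
    - [[0.121, 1.0, 0.008], [0, 0, -0.033]]

```text
t: 26.22
ee_pos: [526.8, 184.8, 159.3]
orientation: [-3.141, 0.008, -0.002]
ft_force: [0.1, -0.4, 0.3]
width: 44.0
```

move_arm:
  motion:
    - [[0.03, 0.35, 0.0], [0, 0, -0.01]]
    - [[0.06, 0.7, 0], [0, 0, -0.02]]
    - [[0.085, 1.0, 0], [0, 0, -0.03]]
    - [[0.085, 1.0, 0.01], [0, 0, -0.033]]
    - [[0.085, 1.0, 0.01], [0, 0, -0.033]]

```text
t: 26.85
ee_pos: [538.5, 34.8, 157.4]
orientation: [-3.141, -0.047, -0.001]
ft_force: [0.1, -0.7, 0.1]
width: 44.3
```

move_arm:
  motion:
    - [[0.015, 0.3, 0.0], [0, 0, -0.01]]
    - [[0.03, 0.6, 0], [0, 0, -0.02]]
    - [[0.038, 0.745, 0.01], [0, 0, -0.025]]
    - [[0.038, 0.745, 0.01], [-0.002, -0.002, -0.025]]
    - [[0.038, 0.745, 0.01], [-0.002, -0.002, -0.025]]

```text
t: 27.48
ee_pos: [547.3, -76.5, 156.0]
orientation: [3.139, 0.089, -0.003]
ft_force: [0.3, -0.2, -0.0]
width: 44.0
```

```bash
python3 - <<'E'
from h import *
h=down(3.2)
plan([([550.3,-75.5,38],h)])
im=img("side"); crop(im,"s11",200,110,300,210)
E
```

```text
from [547.3 -76.5 156. ] xhead 3.3
[0.022, -0.007, 0.787] [0.002, 0.002, 0.001] to [550.3 -75.5  38. ]
```

View pics/s11.png

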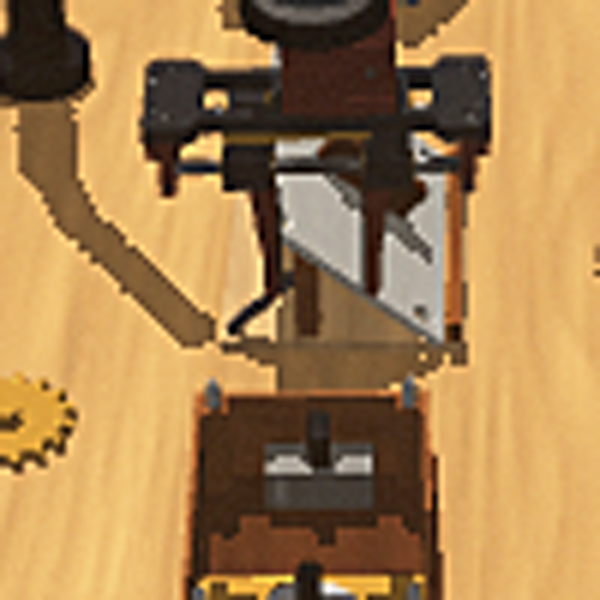

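move_arm:
  motion:
    - [[0.022, -0.007, 0.2], [0, 0, 0]]
    - [[0.022, -0.007, 0.45], [0, 0, 0]]
    - [[0.022, -0.007, 0.65], [0, 0, 0]]
    - [[0.022, -0.007, 0.76], [0, 0, 0]]
    - [[0.022, -0.007, 0.785], [0, 0, 0]]

```text
t: 28.15
ee_pos: [549.9, -76.5, 37.6]
orientation: [3.138, 0.089, -0.004]
ft_force: [-0.4, -0.1, 0.0]
width: 43.6
```

move_arm:
  motion:
    - [[0, 0, 0], [0, 0, 0]]
    - [[0, 0, 0], [0, 0, 0]]
    - [[0, 0, 0], [0, 0, 0]]
    - [[0, 0, 0], [0, 0, 0]]
    - [[0, 0, 0], [0, 0, 0]]
  gripper: 0

```text
t: 28.78
ee_pos: [550.9, -77.5, 39.0]
orientation: [3.138, 0.087, -0.0]
ft_force: [-0.2, 0.9, 5.9]
width: 12.0
```

move_arm:
  motion:
    - [[0, 0, -0.1], [0, 0, 0]]
    - [[0, 0, -0.3], [0, 0, 0]]
    - [[0, 0, -0.6], [0, 0, 0]]
    - [[0, 0, -0.8], [0, 0, 0]]
    - [[0, 0, -0.9], [0, 0, 0]]

```text
t: 29.4
ee_pos: [550.9, -77.1, 175.5]
orientation: [3.138, 0.087, 0.002]
ft_force: [0.3, -0.5, -2.3]
width: 11.6
```

```bash
python3 - <<'E'
from h import *
o=ctrl.get_obs();print(o["ft_force"],o["width"])
h=down(-4.3)
plan([(loc(TRAY,0,-20,175),h),(loc(TRAY,0,-20,38),h)])
im=img("side"); crop(im,"s12",200,110,300,210)
E
```

```text
[ 0.32702811 -0.45776869 -2.34066892] 11.578803320307172
from [550.9 -77.1 175.5] xhead 3.2
[-0.055, -1.0, -0.002] [0.001, -0.0, 0.038] to [534.4  72.2 175.3]
[-0.095, -1.0, -0.001] [0.001, -0.0, 0.038] to [517.8 222.  175.2]
[-0.135, -1.0, -0.0] [0.001, -0.0, 0.038] to [501.1 372.4 175. ]
[-0.053, -0.302, 0.0] [0.0, -0.0, 0.011] to [496.  418.1 175. ]
[-0.0, -0.0, 0.913] [0.0, -0.0, 0.0] to [496.  418.1  38. ]
```

View pics/s12.png

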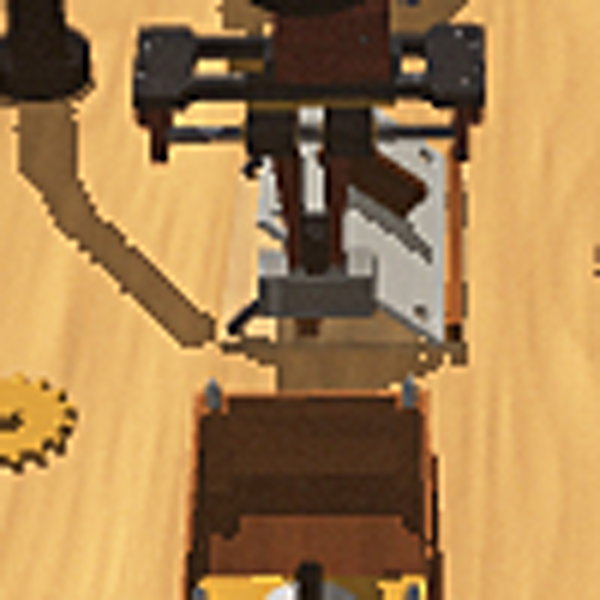

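move_arm:
  motion:
    - [[-0.01, -0.15, 0], [0, 0, 0.005]]
    - [[-0.025, -0.4, 0], [0, 0, 0.015]]
    - [[-0.04, -0.7, 0], [0, 0, 0.025]]
    - [[-0.055, -0.95, 0], [0, 0, 0.035]]
    - [[-0.055, -1.0, 0], [0, 0, 0.038]]

```text
t: 30.08
ee_pos: [532.7, 73.9, 171.9]
orientation: [3.139, 0.029, -0.006]
ft_force: [0.6, -0.4, -2.1]
width: 11.5
```

move_arm:
  motion:
    - [[-0.03, -0.3, 0], [0, 0, 0.01]]
    - [[-0.06, -0.6, 0], [0, 0, 0.02]]
    - [[-0.085, -0.9, 0], [0, 0, 0.03]]
    - [[-0.095, -1.0, 0], [0, 0, 0.038]]
    - [[-0.095, -1.0, 0], [0, 0, 0.038]]

```text
t: 30.7
ee_pos: [517.1, 221.8, 172.1]
orientation: [3.138, -0.036, -0.004]
ft_force: [0.4, 0.6, -1.8]
width: 11.9
```

move_arm:
  motion:
    - [[-0.04, -0.3, 0], [0, 0, 0.01]]
    - [[-0.08, -0.6, 0], [0, 0, 0.02]]
    - [[-0.12, -0.9, 0], [0, 0, 0.03]]
    - [[-0.135, -1.0, 0], [0, 0, 0.038]]
    - [[-0.135, -1.0, 0], [0, 0, 0.038]]

```text
t: 31.32
ee_pos: [500.8, 371.6, 172.0]
orientation: [3.137, -0.1, -0.003]
ft_force: [-0.6, -0.2, -0.8]
width: 11.8
```

move_arm:
  motion:
    - [[-0.03, -0.15, 0.05], [0, 0, 0.005]]
    - [[-0.053, -0.29, 0.15], [0, 0, 0.011]]
    - [[-0.053, -0.302, 0.3], [0, 0, 0.011]]
    - [[-0.053, -0.302, 0.42], [0, 0, 0.011]]
    - [[-0.053, -0.302, 0.5], [0, 0, 0.011]]

```text
t: 31.95
ee_pos: [494.9, 417.7, 95.4]
orientation: [3.136, -0.118, -0.004]
ft_force: [-0.2, -0.5, -2.1]
width: 11.8
```

```bash
python3 - <<'E'
from h import *
o=ctrl.get_obs();print(o["ft_force"],o["width"])
plan([(loc(TRAY,0,-20,37),down(-4.3))])
im=img("side"); crop(im,"s13",205,240,325,355)
E
```

```text
[-0.23087291 -0.50332112 -2.08432043] 11.762532901052039
from [494.9 417.7  95.4] xhead -4.3
[0.008, -0.004, 0.39] [0.004, 0.003, -0.0] to [496.  418.1  37. ]
```

View pics/s13.png

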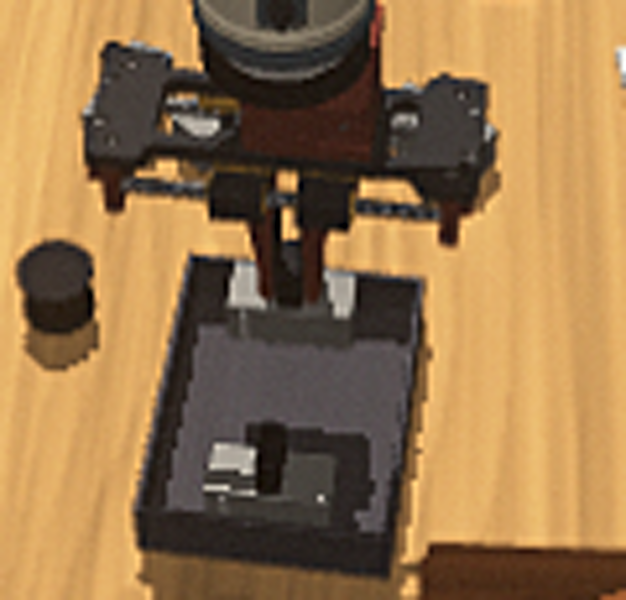

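move_arm:
  motion:
    - [[0.008, 0, 0.12], [0, 0, 0]]
    - [[0.008, 0, 0.25], [0, 0, 0]]
    - [[0.008, 0, 0.33], [0, 0, 0]]
    - [[0.008, -0.004, 0.385], [0.004, 0.003, 0]]
    - [[0.008, -0.004, 0.385], [0.004, 0.003, 0]]

```text
t: 32.62
ee_pos: [496.3, 418.2, 38.8]
orientation: [-3.138, 0.118, -0.002]
ft_force: [-0.3, 0.6, -2.4]
width: 11.7
```

move_arm:
  motion:
    - [[0, 0, 0], [0, 0, 0]]
    - [[0, 0, 0], [0, 0, 0]]
    - [[0, 0, -0.1], [0, 0, 0]]
    - [[0, 0, -0.4], [0, 0, 0]]
    - [[0, 0, -0.8], [0, 0, 0]]
  gripper: 0.5

```text
t: 33.25
ee_pos: [495.8, 417.7, 160.8]
orientation: [-3.139, 0.118, -0.001]
ft_force: [-0.4, -0.1, 0.9]
width: 43.8
```

```bash
python3 - <<'E'
from h import *
o=ctrl.get_obs();print(o["t"],o["ft_force"],o["width"],o["qpos"])
s=img("side"); crop(s,"s14",200,220,320,355)
t=img("top"); crop(t,"t14",120,130,230,240); cv2.imwrite("pics/t14f.png",cv2.resize(t["pixels"][:,:,::-1],(800,600)))
for c in ("top","side"):
    print(c,[(np.round(d["location"]).tolist(),round(d["p"],2)) for d in ctrl.pinpoint(c,"pack1")])
E
```

```text
33.25 [-0.38367187 -0.1318129   0.94243789] 43.81779150953753 [6.81769274e-01 5.26843846e-01 1.61884701e+00 6.63944090e-05
 9.95142912e-01 7.57168208e-01]
top [([424.0, 254.0, -3.0], 0.84), ([597.0, 230.0, -4.0], 0.57), ([556.0, -40.0, 3.0], 0.55), ([545.0, 243.0, 1.0], 0.54), ([501.0, 484.0, 5.0], 0.47)]
side [([427.0, 248.0, 1.0], 0.68), ([541.0, 248.0, -2.0], 0.44), ([598.0, 232.0, 2.0], 0.42)]
```

View pics/s14.png

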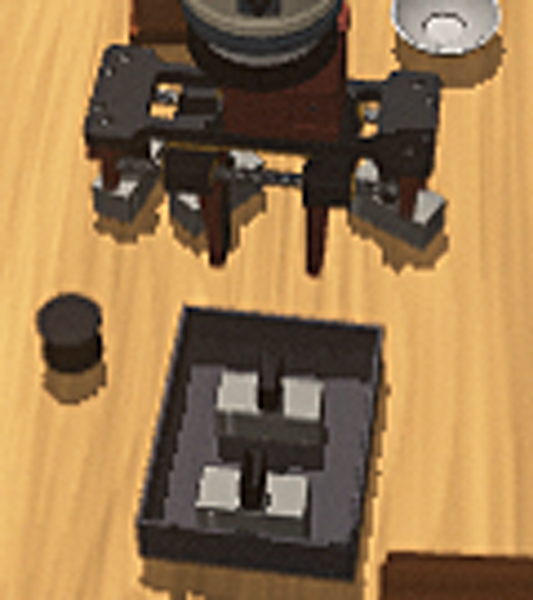

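View pics/t14.png

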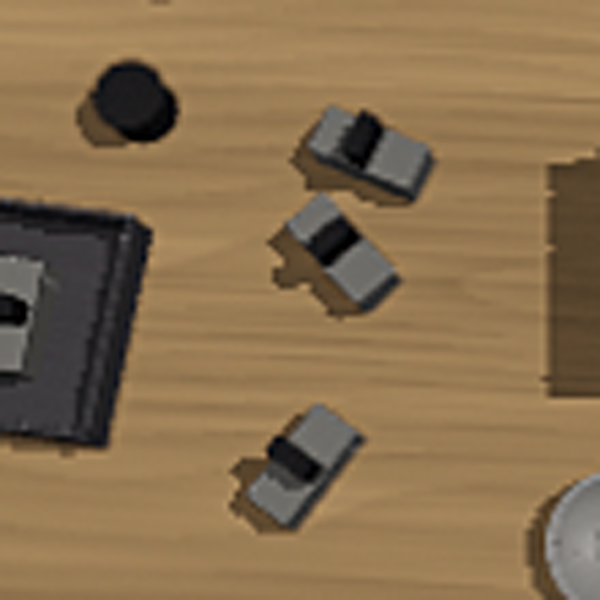

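```bash
python3 - <<'E'
from h import *
t=img("top"); crop(t,"t15",168,142,212,175); crop(t,"t16",158,195,194,222)
E
```

```text
(no output)
```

View pics/t15.png

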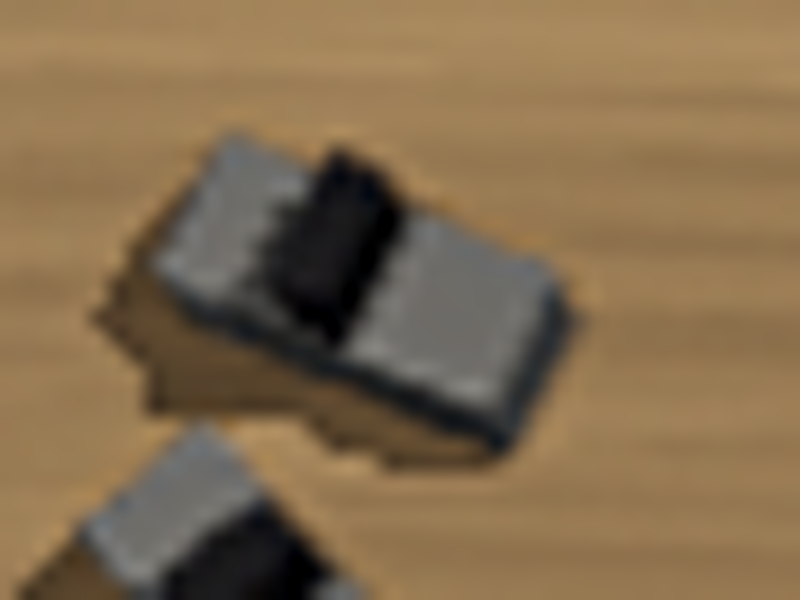

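View pics/t16.png

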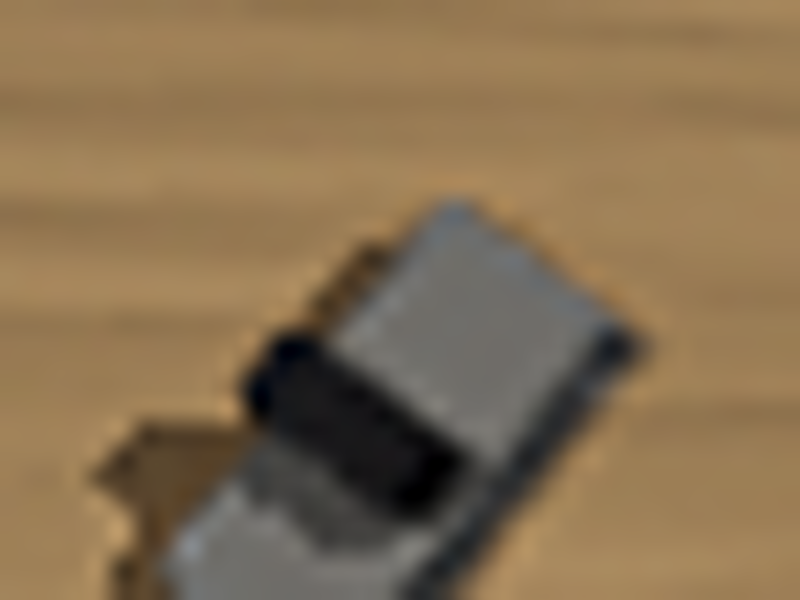

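```bash
cat >> h.py <<'E'
PK=[(31,-14,28),(31,14,28),(-31,-14,28),(-31,14,28)]
E
python3 - <<'E'
from h import *
t=img("top")
s=600/110
for n,c,y0,off in (("P1",[(230,130),(155,262),(560,275),(490,400)],1.1,(168,142,18.18)),("P2",[(320,195),(285,234),(396,270),(359,305)],.8,(120,130,s)),("P3",[(362,434),(320,404),(288,522),(247,490)],-.7,(120,130,s))):
    x,r=fit([(t,PK,clk(c,*off))],[550,240,y0]); print(n,x.round(2),np.degrees(x[2]).round(1),r.round(1))
    crop(t,"v"+n,140,130,220,240)
E
```

```text
P1 [599.64 233.79   1.2 ] 68.7 [-0.  -0.6 -0.2  0.3  0.3 -0.5 -0.1  0.9]
P2 [539.73 243.71   0.86] 49.4 [-0.2 -0.1 -0.6 -0.6  0.4  0.1  0.3  0.5]
P3 [424.91 250.96  -0.61] -34.9 [ 0.1 -0.3  0.5 -0.8 -0.4  0.6 -0.2  0.4]
```

```bash
python3 - <<'E'
from h import *
h=down(-34.9)
plan([([425,251,130],h),([425,251,33],h)])
E
```

```text
from [495.9 417.8 159.3] xhead -4.3
[-0.339, 1.0, 0.169] [-0.001, -0.001, 0.445] to [434.  272.1 133.7]
[0.021, 0.151, 0.025] [-0.0, -0.0, 0.064] to [425. 251. 130.]
[-0.0, -0.0, 0.647] [-0.0, 0.0, 0.0] to [425. 251.  33.]
```

move_arm:
  motion:
    - [[-0.07, 0.25, 0.04], [0, 0, 0.11]]
    - [[-0.15, 0.5, 0.08], [0, 0, 0.22]]
    - [[-0.24, 0.75, 0.12], [0, 0, 0.33]]
    - [[-0.339, 1.0, 0.169], [0, 0, 0.445]]
    - [[-0.339, 1.0, 0.169], [0, 0, 0.445]]
  gripper: 0.4

```text
t: 34.17
ee_pos: [431.5, 269.6, 131.8]
orientation: [3.024, -0.843, -0.004]
ft_force: [-0.8, -0.7, 0.2]
width: 35.1
```

move_arm:
  motion:
    - [[0.01, 0.07, 0.01], [0, 0, 0.03]]
    - [[0.021, 0.151, 0.025], [0, 0, 0.064]]
    - [[0.021, 0.151, 0.1], [0, 0, 0.064]]
    - [[0.021, 0.151, 0.15], [0, 0, 0.064]]
    - [[0.021, 0.151, 0.15], [0, 0, 0.064]]

```text
t: 34.8
ee_pos: [425.2, 251.5, 110.4]
orientation: [-2.996, 0.94, -0.001]
ft_force: [0.4, 0.5, -0.4]
width: 35.0
```

```bash
python3 - <<'E'
from h import *
h=down(-34.9)
plan([([425,251,32.5],h)])
im=img("side"); crop(im,"s15",245,220,335,295)
E
```

```text
from [425.2 251.5 110.4] xhead -34.8
[0.001, 0.004, 0.519] [-0.001, -0.0, 0.001] to [425.  251.   32.5]
```

View pics/s15.png

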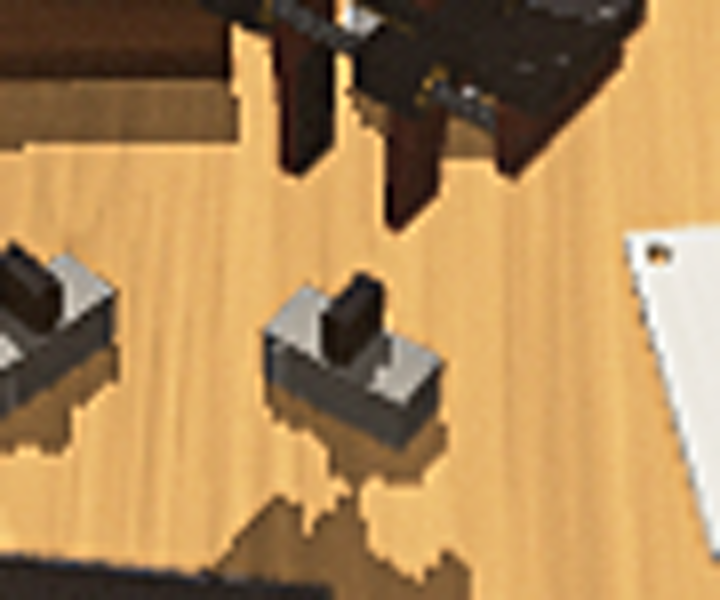

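move_arm:
  motion:
    - [[0, 0.004, 0.15], [0, 0, 0]]
    - [[0, 0.004, 0.3], [0, 0, 0]]
    - [[0, 0.004, 0.44], [0, 0, 0]]
    - [[0, 0.004, 0.515], [0, 0, 0]]
    - [[0, 0.004, 0.515], [0, 0, 0]]

```text
t: 35.48
ee_pos: [425.1, 251.1, 33.6]
orientation: [-2.996, 0.94, -0.001]
ft_force: [0.7, 0.9, -0.6]
width: 34.5
```

move_arm:
  motion:
    - [[0, 0, 0], [0, 0, 0]]
    - [[0, 0, 0], [0, 0, 0]]
    - [[0, 0, 0], [0, 0, 0]]
    - [[0, 0, 0], [0, 0, 0]]
    - [[0, 0, 0], [0, 0, 0]]
  gripper: 0

```text
t: 36.1
ee_pos: [425.7, 251.4, 34.6]
orientation: [-2.994, 0.94, -0.003]
ft_force: [-0.8, 0.0, 6.6]
width: 12.0
```

move_arm:
  motion:
    - [[0, 0, -0.1], [0, 0, 0]]
    - [[0, 0, -0.3], [0, 0, 0]]
    - [[0, 0, -0.6], [0, 0, 0]]
    - [[0, 0, -0.85], [0, 0, 0]]
    - [[0, 0, -1.0], [0, 0, 0]]

```text
t: 36.72
ee_pos: [425.4, 251.1, 186.7]
orientation: [-2.993, 0.94, -0.005]
ft_force: [0.3, -0.0, -1.2]
width: 11.6
```

```bash
python3 - <<'E'
from h import *
o=ctrl.get_obs();print(o["ft_force"],o["width"])
h=down(3.3)
plan([(loc(CASE,0,-73,175),h),(loc(CASE,0,-73,40),h)])
im=img("side"); crop(im,"s16",200,130,340,250)
E
```

```text
[ 0.2949396  -0.03743364 -1.1850332 ] 11.564712203122513
from [425.4 251.1 186.7] xhead -34.9
[1.0, 0.658, 0.039] [-0.002, -0.002, -0.327] to [492.1  84.4 180.7]
[0.683, 0.905, 0.037] [-0.002, -0.002, -0.309] to [555.2 -73.6 175. ]
[-0.0, 0.0, 0.9] [-0.0, -0.0, -0.0] to [555.2 -73.6  40. ]
```

View pics/s16.png

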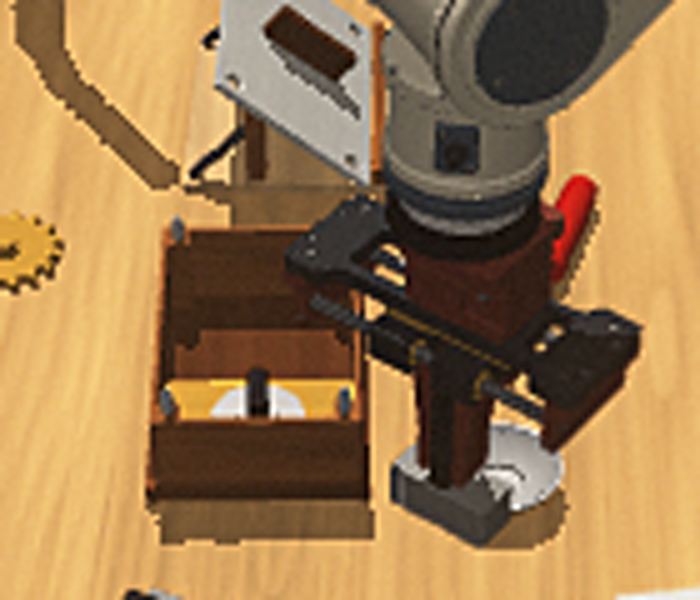

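move_arm:
  motion:
    - [[0.2, 0.12, 0], [0, 0, -0.06]]
    - [[0.45, 0.29, 0.0], [0, 0, -0.14]]
    - [[0.7, 0.46, 0.02], [0, 0, -0.22]]
    - [[0.95, 0.62, 0.03], [0, 0, -0.3]]
    - [[1.0, 0.658, 0.039], [0, 0, -0.327]]

```text
t: 37.4
ee_pos: [492.1, 82.0, 177.8]
orientation: [-3.112, 0.418, -0.003]
ft_force: [-0.7, 0.6, -1.8]
width: 12.1
```

move_arm:
  motion:
    - [[0.18, 0.24, 0], [0, 0, -0.08]]
    - [[0.36, 0.48, 0.02], [0, 0, -0.16]]
    - [[0.54, 0.72, 0.03], [0, 0, -0.24]]
    - [[0.683, 0.905, 0.037], [0, 0, -0.309]]
    - [[0.683, 0.905, 0.037], [0, 0, -0.309]]

```text
t: 38.02
ee_pos: [555.2, -75.7, 172.0]
orientation: [-3.139, -0.086, -0.003]
ft_force: [0.9, 0.1, -1.7]
width: 11.7
```

```bash
python3 - <<'E'
from h import *
o=ctrl.get_obs();print(o["ft_force"],o["width"])
h=down(3.3)
plan([(loc(CASE,0,-73,41),h)])
im=img("side"); crop(im,"s17",200,110,300,210)
E
```

```text
[ 0.9180315   0.10606888 -1.6620311 ] 11.717986101628956
from [555.2 -75.7 172. ] xhead 3.1
[-0.001, -0.013, 0.873] [-0.001, -0.002, -0.003] to [555.2 -73.6  41. ]
```

View pics/s17.png

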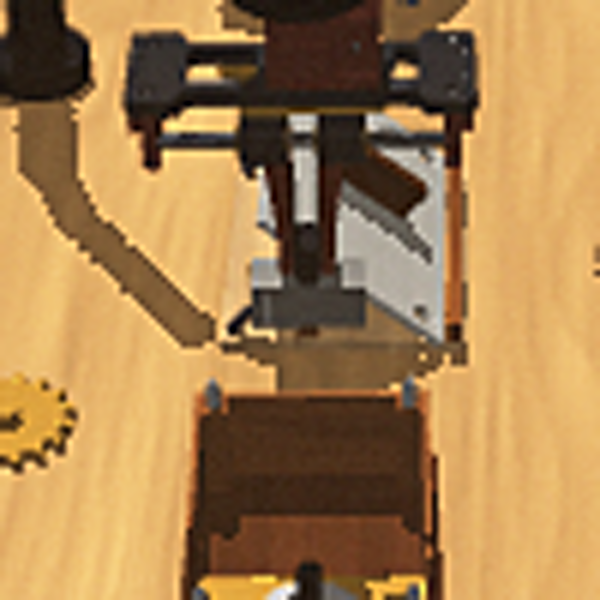

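move_arm:
  motion:
    - [[0, -0.013, 0.2], [0, 0, -0.003]]
    - [[0, -0.013, 0.45], [0, 0, -0.003]]
    - [[0, -0.013, 0.68], [0, 0, -0.003]]
    - [[0, -0.013, 0.83], [0, 0, -0.003]]
    - [[0, -0.013, 0.87], [0, 0, -0.003]]

```text
t: 38.7
ee_pos: [553.2, -70.2, 40.5]
orientation: [-3.138, -0.096, 0.003]
ft_force: [-13.0, 2.0, 37.4]
width: 11.7
```

move_arm:
  motion:
    - [[0, 0, 0.004], [0, 0, 0]]
    - [[0, 0, 0.004], [0, 0, 0]]
    - [[0, 0, 0.004], [0, 0, 0]]
    - [[0, 0, -0.1], [0, 0, 0]]
    - [[0, 0, -0.4], [0, 0, 0]]
  gripper: 0.4

```text
t: 39.33
ee_pos: [553.6, -71.5, 101.8]
orientation: [-3.138, -0.095, 0.002]
ft_force: [0.2, 0.2, 0.3]
width: 34.9
```

move_arm:
  motion:
    - [[0, 0, -0.2], [0, 0, 0]]
    - [[0, 0, -0.4], [0, 0, 0]]
    - [[0, 0, -0.45], [0, 0, 0]]
    - [[0, 0, -0.45], [0, 0, 0]]
    - [[0, 0, -0.45], [0, 0, 0]]

```text
t: 39.95
ee_pos: [554.0, -71.6, 168.2]
orientation: [-3.138, -0.095, -0.0]
ft_force: [0.2, 1.1, 0.1]
width: 35.1
```

```bash
python3 - <<'E'
from h import *
o=ctrl.get_obs();print(o["ft_force"],o["width"])
h=down(49.4)
plan([([541,245,150],h),([541,245,33],h)])
im=img("side"); crop(im,"s18",200,130,300,230)
t=img("top");crop(t,"t18",140,130,220,190)
print([(np.round(d["location"]).tolist(),round(d["p"],2)) for d in ctrl.pinpoint("side","pack1")])
E
```

```text
[0.18026858 1.10187421 0.14457475] 35.12871614202162
from [554.  -71.6 168.2] xhead 3.5
[0.02, -1.0, 0.06] [-0.001, -0.0, -0.362] to [547.8  78.3 159.6]
[0.422, -1.0, 0.064] [-0.001, -0.001, -0.393] to [541.2 241.  150.2]
[0.02, -0.019, 0.002] [-0.0, -0.0, -0.01] to [541. 245. 150.]
[0.0, -0.0, 0.78] [0.0, -0.0, -0.0] to [541. 245.  33.]
[([540.0, 249.0, 1.0], 0.76), ([600.0, 234.0, -2.0], 0.56), ([555.0, -69.0, 8.0], 0.54)]
```

View pics/s18.png

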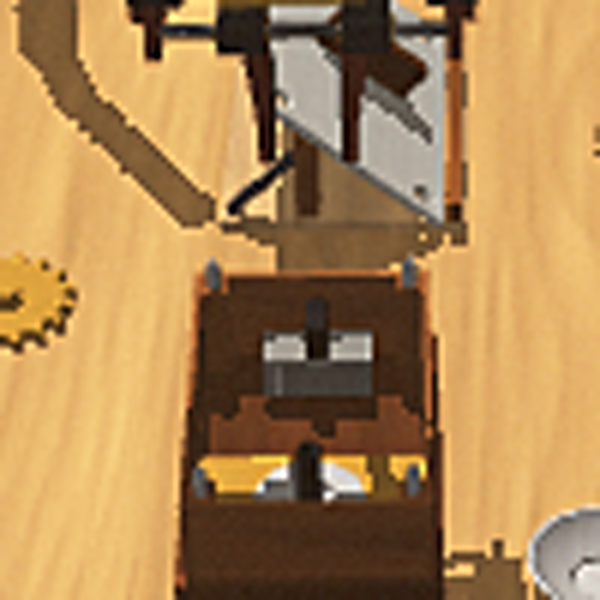

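View pics/t18.png

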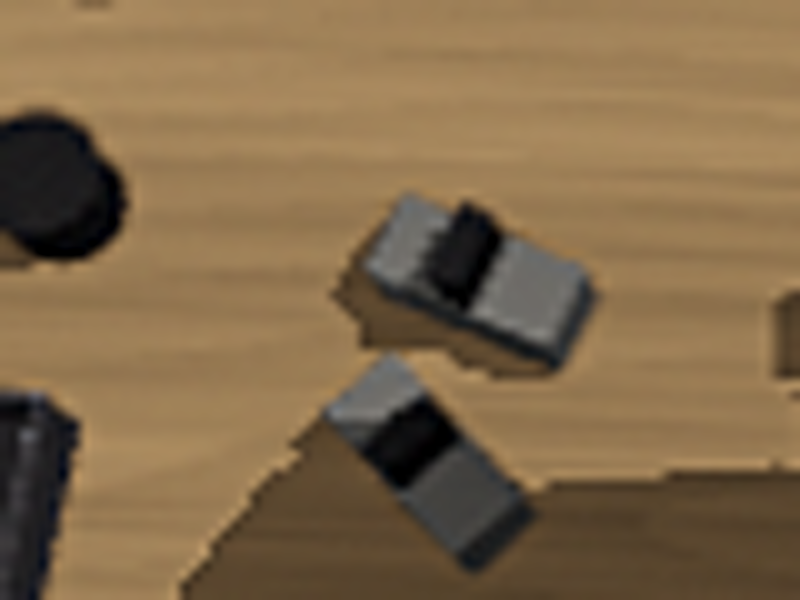

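```bash
python3 - <<'E'
from h import *
t=img("top")
for c,y0 in (([(392,353),(328,412),(520,492),(458,548)],.8),([(410,193),(368,262),(592,273),(552,350)],1.2)):
    x,r=fit([(t,PK,clk(c,140,130,10))],[550,240,y0]); print(x.round(2),np.degrees(x[2]).round(1),r.round(1))
E
```

```text
[542.45 243.66   0.82] 46.9 [-0.1 -0.7 -0.8 -0.2  1.   0.   0.   0.9]
[598.84 232.7    1.18] 67.6 [ 0.1 -0.6 -0.2  0.6  0.2 -0.2 -0.2  0.3]
```

move_arm:
  motion:
    - [[0, -0.25, 0.01], [0, 0, -0.09]]
    - [[0.005, -0.5, 0.03], [0, 0, -0.18]]
    - [[0.01, -0.75, 0.04], [0, 0, -0.27]]
    - [[0.02, -1.0, 0.06], [0, 0, -0.362]]
    - [[0.02, -1.0, 0.06], [0, 0, -0.362]]

```text
t: 40.78
ee_pos: [548.2, 80.0, 159.9]
orientation: [-3.063, -0.69, -0.002]
ft_force: [0.2, -0.0, -1.0]
width: 35.4
```

move_arm:
  motion:
    - [[0.1, -0.25, 0.01], [0, 0, -0.1]]
    - [[0.2, -0.5, 0.03], [0, 0, -0.2]]
    - [[0.31, -0.75, 0.04], [0, 0, -0.3]]
    - [[0.422, -1.0, 0.064], [0, 0, -0.4]]
    - [[0.422, -1.0, 0.064], [0, 0, -0.4]]

```text
t: 41.4
ee_pos: [542.1, 242.1, 150.7]
orientation: [-2.855, -1.31, -0.004]
ft_force: [0.4, -1.0, -0.3]
width: 35.1
```

```bash
python3 - <<'E'
from h import *
h=down(49)
plan([([541,244.5,33],h)])
im=img("side"); crop(im,"s19",205,210,305,285)
E
```

```text
from [542.1 242.1 150.7] xhead 49.3
[0.005, -0.017, 0.785] [0.0, -0.002, 0.005] to [541.  244.5  33. ]
```

View pics/s19.png

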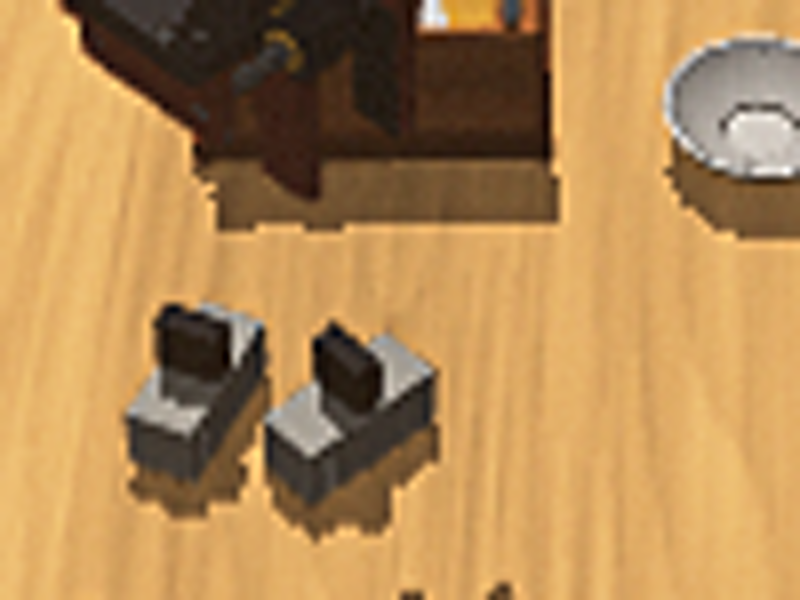

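move_arm:
  motion:
    - [[0.007, -0.013, 0.2], [0, 0, 0.01]]
    - [[0.007, -0.013, 0.45], [0, 0, 0.02]]
    - [[0.007, -0.013, 0.65], [0, 0, 0.02]]
    - [[0.007, -0.013, 0.76], [0, 0, 0.02]]
    - [[0.007, -0.013, 0.785], [0, 0, 0.02]]

```text
t: 42.08
ee_pos: [541.4, 241.9, 32.8]
orientation: [-2.871, -1.275, -0.001]
ft_force: [-0.6, 0.8, 0.6]
width: 35.3
```

move_arm:
  motion:
    - [[0, 0, 0], [0, 0, 0]]
    - [[0, 0, 0], [0, 0, 0]]
    - [[0, 0, 0], [0, 0, 0]]
    - [[0, 0, 0], [0, 0, 0]]
    - [[0, 0, 0], [0, 0, 0]]
  gripper: 0

```text
t: 42.7
ee_pos: [542.3, 243.5, 34.5]
orientation: [-2.869, -1.278, -0.007]
ft_force: [-0.4, -0.3, 5.8]
width: 11.6
```

move_arm:
  motion:
    - [[0, 0, -0.1], [0, 0, 0]]
    - [[0, 0, -0.3], [0, 0, 0]]
    - [[0, 0, -0.6], [0, 0, 0]]
    - [[0, 0, -0.85], [0, 0, 0]]
    - [[0, 0, -0.95], [0, 0, 0]]

```text
t: 43.32
ee_pos: [542.1, 243.3, 178.8]
orientation: [-2.869, -1.278, -0.01]
ft_force: [-0.8, 0.0, -1.9]
width: 11.9
```

```bash
python3 - <<'E'
from h import *
o=ctrl.get_obs();print(o["ft_force"],o["width"])
h=down(3.3)
plan([(loc(CASE,0,-36,175),h)])
im=img("side"); crop(im,"s20",205,200,305,285)
E
```

```text
[-0.77100892  0.03683543 -1.88585669] 11.910814643895986
from [542.1 243.3 178.8] xhead 48.0
[-1.0, 0.974, 0.015] [-0.0, -0.005, 0.557] to [550.3  34.1 175.9]
[-0.101, 0.461, 0.006] [-0.0, -0.002, 0.188] to [553.1 -36.6 175. ]
```

View pics/s20.png

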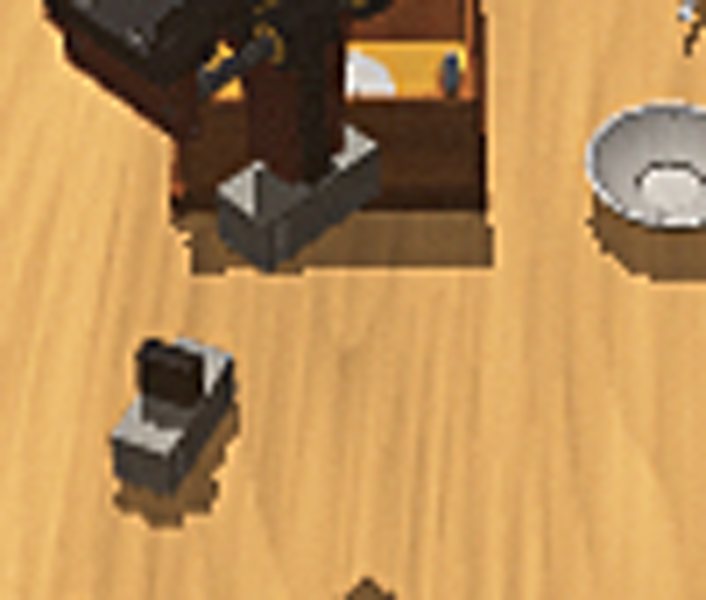

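move_arm:
  motion:
    - [[-0.2, 0.19, 0], [0, 0, 0.1]]
    - [[-0.43, 0.42, 0], [0, 0, 0.23]]
    - [[-0.67, 0.65, 0], [0, 0, 0.37]]
    - [[-0.9, 0.88, 0], [0, 0, 0.5]]
    - [[-1.0, 0.974, 0], [0, -0.005, 0.557]]

```text
t: 44.0
ee_pos: [548.4, 31.5, 174.3]
orientation: [3.116, 0.391, -0.008]
ft_force: [-0.1, 1.1, -1.5]
width: 12.0
```

move_arm:
  motion:
    - [[-0.04, 0.2, 0], [0, 0, 0.08]]
    - [[-0.08, 0.38, 0], [0, 0, 0.15]]
    - [[-0.101, 0.461, 0], [0, 0, 0.188]]
    - [[-0.101, 0.461, 0], [0, 0, 0.188]]
    - [[-0.101, 0.461, 0], [0, 0, 0.188]]

```text
t: 44.62
ee_pos: [552.1, -36.2, 175.5]
orientation: [3.14, 0.093, -0.005]
ft_force: [-0.0, -0.6, -1.7]
width: 12.2
```

```bash
python3 - <<'E'
from h import *
o=ctrl.get_obs();print(o["ft_force"],o["width"])
h=down(3.3)
plan([(loc(CASE,0,-35,43.5),h)])
im=img("side"); crop(im,"s21",200,110,300,210)
E
```

```text
[-0.01639141 -0.5803178  -1.68655306] 12.241348139890373
from [552.1 -36.2 175.5] xhead 3.4
[0.009, -0.004, 0.88] [0.0, 0.003, 0.001] to [553.  -35.6  43.5]
```

View pics/s21.png

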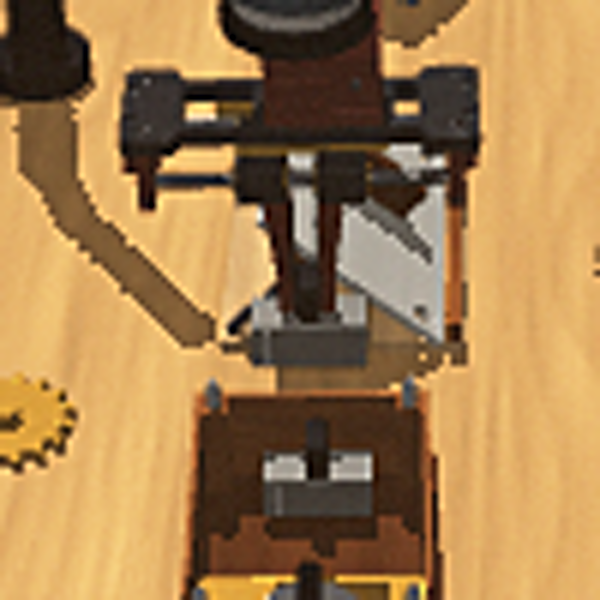

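move_arm:
  motion:
    - [[0.009, 0, 0.2], [0, 0.003, 0]]
    - [[0.009, 0, 0.45], [0, 0.003, 0]]
    - [[0.009, -0.004, 0.68], [0, 0.003, 0]]
    - [[0.009, -0.004, 0.84], [0, 0.003, 0]]
    - [[0.009, -0.004, 0.875], [0, 0.003, 0]]

```text
t: 45.3
ee_pos: [552.2, -35.6, 43.0]
orientation: [3.14, 0.093, -0.003]
ft_force: [-0.0, -0.4, -1.9]
width: 12.0
```

move_arm:
  motion:
    - [[0, 0, 0], [0, 0, 0]]
    - [[0, 0, 0], [0, 0, 0]]
    - [[0, 0, 0], [0, 0, 0]]
    - [[0, 0, -0.1], [0, 0, 0]]
    - [[0, 0, -0.4], [0, 0, 0]]
  gripper: 0.4

```text
t: 45.92
ee_pos: [551.8, -36.4, 104.5]
orientation: [3.14, 0.09, -0.004]
ft_force: [-0.1, -0.1, 0.9]
width: 35.0
```

move_arm:
  motion:
    - [[0, 0, -0.2], [0, 0, 0]]
    - [[0, 0, -0.4], [0, 0, 0]]
    - [[0, 0, -0.45], [0, 0, 0]]
    - [[0, 0, -0.45], [0, 0, 0]]
    - [[0, 0, -0.45], [0, 0, 0]]

```text
t: 46.55
ee_pos: [552.3, -36.4, 170.9]
orientation: [3.14, 0.09, -0.002]
ft_force: [0.3, -0.8, 0.4]
width: 34.9
```

```bash
python3 - <<'E'
from h import *
o=ctrl.get_obs();print(o["ft_force"],o["width"])
h=down(68)
plan([([598.7,232.3,150],h),([598.7,232.3,34],h)])
im=img("side"); crop(im,"s22",200,130,300,280)
E
```

```text
[ 0.31688118 -0.80189729  0.35453481] 34.87016836786176
from [552.3 -36.4 170.9] xhead 3.3
[0.232, -1.0, 0.078] [-0.0, 0.001, -0.609] to [578.5 115.4 159.1]
[0.603, -0.512, 0.06] [-0.0, 0.001, -0.469] to [598.7 232.3 150. ]
[0.0, -0.0, 0.773] [0.0, -0.0, 0.0] to [598.7 232.3  34. ]
```

View pics/s22.png

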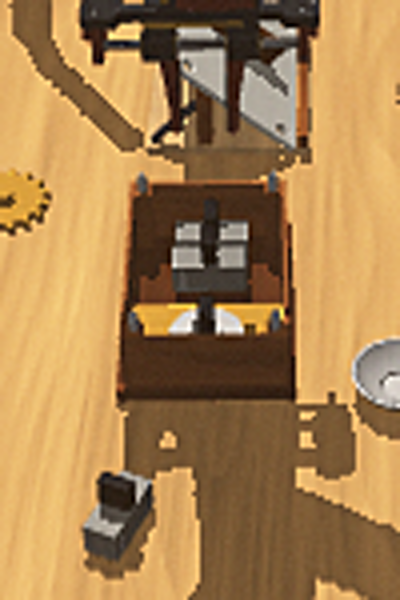

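Two fresh packs lie flat in the bay. On to the third.

move_arm:
  motion:
    - [[0.05, -0.25, 0.0], [0, 0, -0.15]]
    - [[0.11, -0.5, 0.03], [0, 0, -0.3]]
    - [[0.17, -0.75, 0.05], [0, 0, -0.45]]
    - [[0.232, -1.0, 0.078], [0, 0, -0.609]]
    - [[0.232, -1.0, 0.078], [0, 0, -0.609]]

```text
t: 47.22
ee_pos: [578.8, 117.3, 158.6]
orientation: [2.951, 1.075, -0.002]
ft_force: [0.0, -0.4, 0.4]
width: 34.7
```

move_arm:
  motion:
    - [[0.15, -0.12, 0.01], [0, 0, -0.12]]
    - [[0.3, -0.25, 0.03], [0, 0, -0.24]]
    - [[0.45, -0.38, 0.05], [0, 0, -0.36]]
    - [[0.603, -0.512, 0.06], [0, 0, -0.469]]
    - [[0.603, -0.512, 0.06], [0, 0, -0.469]]

```text
t: 47.85
ee_pos: [599.3, 232.6, 150.1]
orientation: [2.604, 1.755, -0.002]
ft_force: [-0.7, 0.5, -0.4]
width: 34.8
```

```bash
python3 - <<'E'
from h import *
h=down(68)
plan([([598.7,232.3,34],h)])
print(ctrl.get_obs()["qpos"])
im=img("side"); crop(im,"s23",205,210,285,285)
t=img("top"); crop(t,"t23",140,130,220,190)
E
```

```text
from [599.3 232.6 150.1] xhead 68.0
[-0.002, -0.003, 0.774] [0.0, 0.001, -0.001] to [598.7 232.3  34. ]
[ 3.52232319e-01  5.33337140e-01  1.63674848e+00 -1.36331408e-03
  9.72245761e-01 -8.33031346e-01]
```

View pics/s23.png

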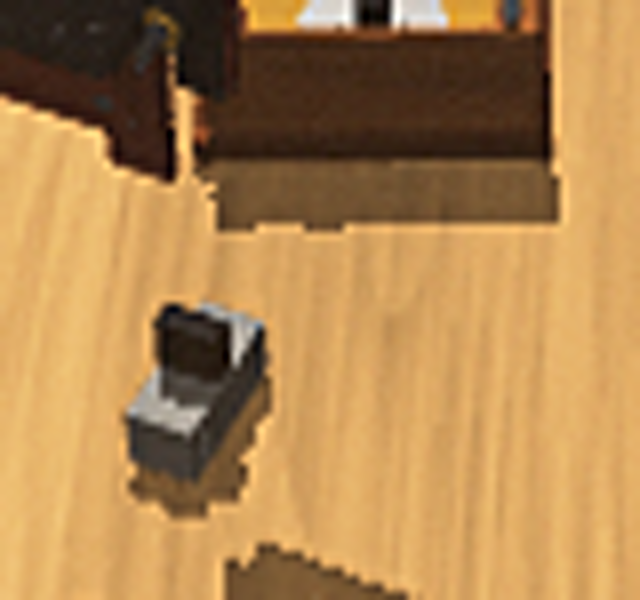

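View pics/t23.png

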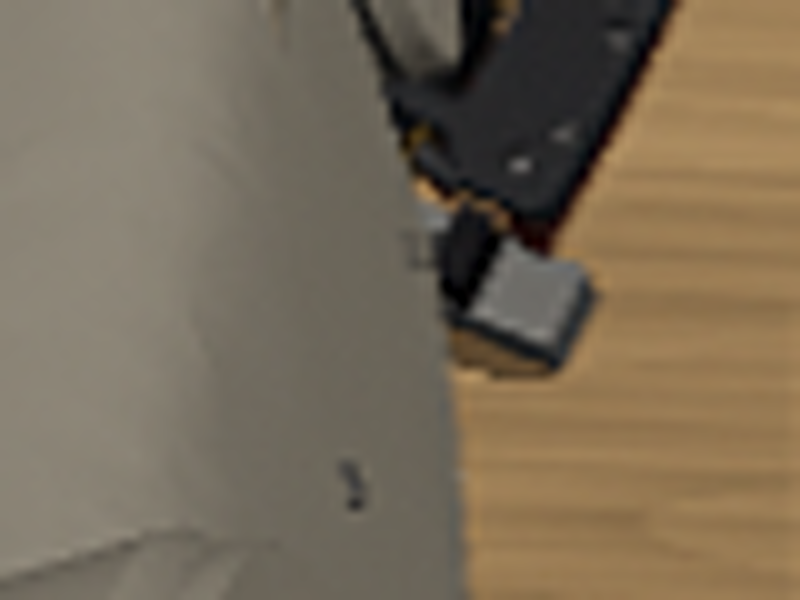

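move_arm:
  motion:
    - [[-0.002, -0.003, 0.2], [0, 0, 0]]
    - [[-0.002, -0.003, 0.45], [0, 0, 0]]
    - [[-0.002, -0.003, 0.65], [0, 0, 0]]
    - [[-0.002, -0.003, 0.75], [0, 0, 0]]
    - [[-0.002, -0.003, 0.773], [0, 0, 0]]

```text
t: 48.58
ee_pos: [598.7, 231.0, 34.5]
orientation: [2.606, 1.754, -0.002]
ft_force: [-0.2, 0.0, -0.4]
width: 35.0
```

move_arm:
  motion:
    - [[0, 0, 0], [0, 0, 0]]
    - [[0, 0, 0], [0, 0, 0]]
    - [[0, 0, 0], [0, 0, 0]]
    - [[0, 0, 0], [0, 0, 0]]
    - [[0, 0, 0], [0, 0, 0]]
  gripper: 0

```text
t: 49.2
ee_pos: [599.9, 232.4, 36.2]
orientation: [2.603, 1.756, 0.003]
ft_force: [-0.6, -0.1, 5.6]
width: 11.4
```

move_arm:
  motion:
    - [[0, 0, -0.1], [0, 0, 0]]
    - [[0, 0, -0.3], [0, 0, 0]]
    - [[0, 0, -0.6], [0, 0, 0]]
    - [[0, 0, -0.85], [0, 0, 0]]
    - [[0, 0, -0.95], [0, 0, 0]]

```text
t: 49.82
ee_pos: [599.9, 232.5, 180.5]
orientation: [2.603, 1.755, 0.006]
ft_force: [0.1, 0.1, -1.5]
width: 11.8
```

```bash
python3 - <<'E'
from h import *
o=ctrl.get_obs();print(o["ft_force"],o["width"])
h=down(3.3)
plan([(loc(CASE,0,1,175),h)])
im=img("side"); crop(im,"s24",205,200,305,285)
E
```

```text
[ 0.07945468  0.10337887 -1.53849437] 11.835763301244457
from [599.9 232.5 180.5] xhead 68.0
[-1.0, 0.178, 0.022] [0.001, -0.002, 0.692] to [568.5  83.4 177. ]
[-0.352, 0.444, 0.013] [0.001, -0.001, 0.386] to [5.509e+02 3.000e-01 1.750e+02]
```

View pics/s24.png

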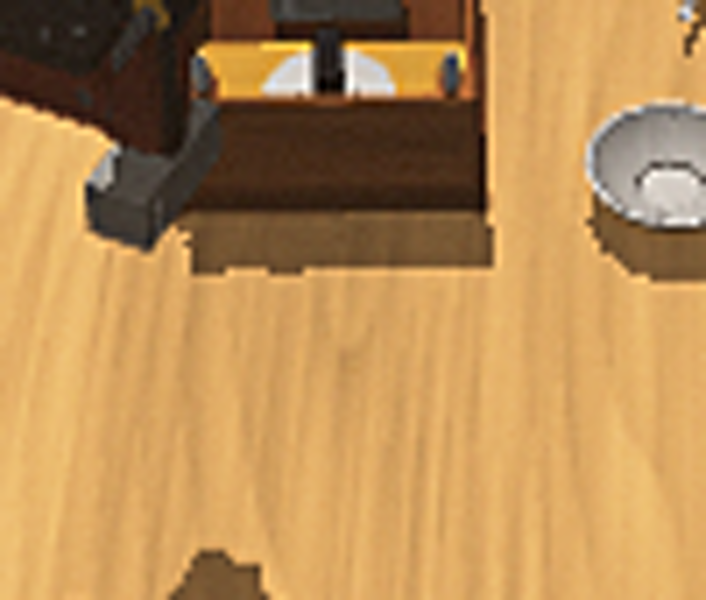

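move_arm:
  motion:
    - [[-0.2, 0.03, 0], [0, 0, 0.14]]
    - [[-0.43, 0.075, 0], [0, 0, 0.29]]
    - [[-0.67, 0.12, 0], [0, 0, 0.44]]
    - [[-0.9, 0.16, 0], [0, 0, 0.6]]
    - [[-1.0, 0.178, 0], [0, 0, 0.692]]

```text
t: 50.5
ee_pos: [565.8, 81.3, 176.1]
orientation: [3.059, 0.711, -0.004]
ft_force: [0.5, -1.2, -1.6]
width: 11.8
```

move_arm:
  motion:
    - [[-0.09, 0.11, 0], [0, 0, 0.1]]
    - [[-0.18, 0.22, 0], [0, 0, 0.2]]
    - [[-0.27, 0.33, 0], [0, 0, 0.3]]
    - [[-0.352, 0.444, 0], [0, 0, 0.386]]
    - [[-0.352, 0.444, 0], [0, 0, 0.386]]

```text
t: 51.12
ee_pos: [548.7, -1.0, 176.5]
orientation: [3.14, 0.088, -0.003]
ft_force: [-0.5, 0.1, -1.2]
width: 11.8
```

```bash
python3 - <<'E'
from h import *
o=ctrl.get_obs();print(o["ft_force"],o["width"])
h=down(3.3)
plan([(loc(CASE,0,1,45),h)])
im=img("side"); crop(im,"s25",200,120,300,220)
E
```

```text
[-0.50201464  0.05803592 -1.20794282] 11.827736296283506
from [548.7  -1.  176.5] xhead 3.2
[0.017, -0.009, 0.876] [0.001, 0.002, -0.001] to [5.509e+02 3.000e-01 4.500e+01]
```

View pics/s25.png

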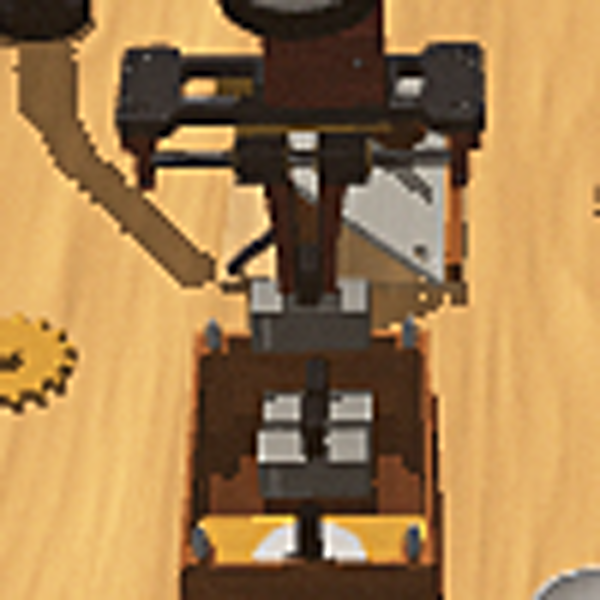

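move_arm:
  motion:
    - [[0.017, -0.002, 0.2], [0, 0, 0]]
    - [[0.017, -0.002, 0.45], [0, 0, 0]]
    - [[0.017, -0.002, 0.68], [0, 0, 0]]
    - [[0.017, -0.002, 0.84], [0, 0.002, 0]]
    - [[0.017, -0.002, 0.873], [0, 0.002, 0]]

```text
t: 51.8
ee_pos: [551.0, 1.0, 44.8]
orientation: [3.14, 0.093, -0.002]
ft_force: [-0.3, 0.4, -2.3]
width: 11.6
```

move_arm:
  motion:
    - [[0, 0, 0], [0, 0, 0]]
    - [[0, 0, 0], [0, 0, 0]]
    - [[0, 0, 0], [0, 0, 0]]
    - [[0, 0, -0.1], [0, 0, 0]]
    - [[0, 0, -0.4], [0, 0, 0]]
  gripper: 0.4

```text
t: 52.42
ee_pos: [551.0, 0.3, 106.9]
orientation: [3.14, 0.09, -0.001]
ft_force: [0.6, -0.5, 0.2]
width: 35.3
```

move_arm:
  motion:
    - [[0, 0, -0.2], [0, 0, 0]]
    - [[0, 0, -0.4], [0, 0, 0]]
    - [[0, 0, -0.5], [0, 0, 0]]
    - [[0, 0, -0.5], [0, 0, 0]]
    - [[0, 0, -0.5], [0, 0, 0]]

```text
t: 53.05
ee_pos: [551.4, 0.3, 181.0]
orientation: [3.14, 0.09, 0.002]
ft_force: [0.0, 0.6, 1.2]
width: 35.1
```

```bash
python3 - <<'E'
from h import *
o=ctrl.get_obs();print(o["ft_force"],o["width"])
im=img("side"); crop(im,"s26",210,120,290,210)
print([(np.round(d["location"]).tolist(),round(d["p"],2)) for d in ctrl.pinpoint("side","knob_grip")])
E
```

```text
[0.02859269 0.63139607 1.22782801] 35.115173297463556
[([548.0, 53.0, 54.0], 0.39)]
```

View pics/s26.png

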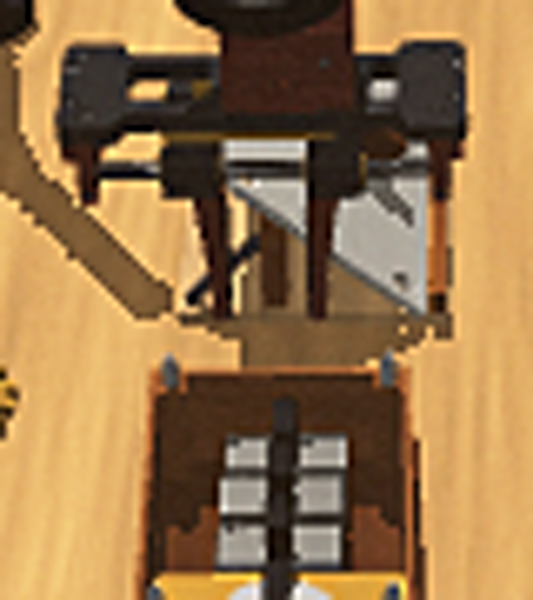

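```bash
python3 - <<'E'
from h import *
t=img("top")
print(unproj(t,clk([(207,345)],225,140,9.524),31),loc(CASE,0,56,0))
# bar top centre (z57)
print(unproj(t,clk([(207,325)],225,140,9.524),57), unproj(img("side"),clk([(337,392)],222,170,11.43),57))
h=down(3.3); plan([([547.8,55,150],h)])
E
```

```text
[[547.3986738   55.09051905  31.        ]] [np.float64(547.753820739058), np.float64(55.20583440219661), 0]
[[546.79666465  54.09561358  57.        ]] [[549.17278051  41.80206817  57.        ]]
from [5.515e+02 4.000e-01 1.807e+02] xhead 3.3
[-0.004, -0.365, 0.205] [0.001, -0.001, 0.0] to [547.8  55.  150. ]
```

Knob axis is at (547.6, 55).

move_arm:
  motion:
    - [[0, -0.12, 0.05], [0, 0, 0]]
    - [[0, -0.25, 0.1], [0, 0, 0]]
    - [[-0.004, -0.365, 0.15], [0, 0, 0]]
    - [[-0.004, -0.365, 0.205], [0, 0, 0]]
    - [[-0.004, -0.365, 0.205], [0, 0, 0]]

```text
t: 53.88
ee_pos: [547.9, 55.2, 150.1]
orientation: [3.139, 0.092, 0.002]
ft_force: [-0.6, 0.1, -0.6]
width: 35.4
```

```bash
python3 - <<'E'
from h import *
h=down(3.3); plan([([547.6,55,41],h)])
im=img("side"); crop(im,"s27",210,120,290,210)
E
```

```text
from [547.9  55.2 150.1] xhead 3.3
[-0.003, 0.0, 0.727] [0.001, -0.001, 0.001] to [547.6  55.   41. ]
```

View pics/s27.png

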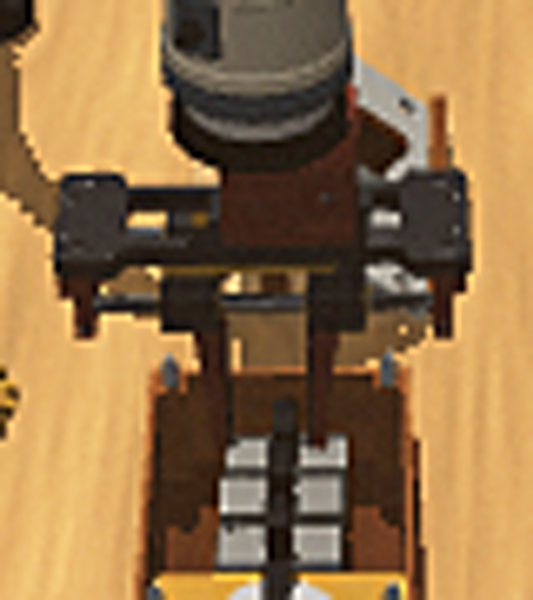

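move_arm:
  motion:
    - [[-0.003, 0, 0.2], [0, 0, 0]]
    - [[-0.003, 0, 0.42], [0, 0, 0]]
    - [[-0.003, 0, 0.6], [0, 0, 0]]
    - [[-0.003, 0, 0.7], [0, 0, 0]]
    - [[-0.003, 0, 0.724], [0, 0, 0]]

```text
t: 54.55
ee_pos: [548.2, 54.5, 41.9]
orientation: [3.14, 0.09, 0.003]
ft_force: [-0.2, 0.3, -0.2]
width: 35.1
```

move_arm:
  motion:
    - [[0, 0, 0], [0, 0, 0]]
    - [[0, 0, 0], [0, 0, 0]]
    - [[0, 0, 0], [0, 0, 0]]
    - [[0, 0, 0], [0, 0, 0]]
    - [[0, 0, 0], [0, 0, 0]]
  gripper: 0

```text
t: 55.18
ee_pos: [548.1, 54.9, 43.2]
orientation: [3.139, 0.091, 0.004]
ft_force: [-2.4, -0.7, 6.7]
width: 12.0
```

move_arm:
  motion:
    - [[0, 0, 0], [0, 0, 0.12]]
    - [[0, 0, 0], [0, 0, 0.24]]
    - [[0, 0, 0], [0, 0, 0.36]]
    - [[0, 0, 0], [0, 0, 0.48]]
    - [[0, 0, 0], [0, 0, 0.6]]

```text
t: 55.8
ee_pos: [548.7, 54.7, 43.2]
orientation: [-3.013, 0.89, -0.006]
ft_force: [-1.4, -1.5, 4.0]
width: 11.6
```

```bash
python3 - <<'E'
from h import *
o=ctrl.get_obs();print(o["ft_force"],o["moment"],o["width"]); plan([(meas()[0],meas()[1])])
im=img("side"); crop(im,"s28",210,120,290,210)
E
```

```text
[-1.39507077 -1.46484312  3.99021293] [-0.38250637  0.34964386  0.09201827] 11.552242875894251
from [548.7  54.7  43.2] xhead -32.9
[0.0, 0.0, 0.0] [0.0, 0.0, 0.0] to [548.7  54.7  43.2]
```

View pics/s28.png

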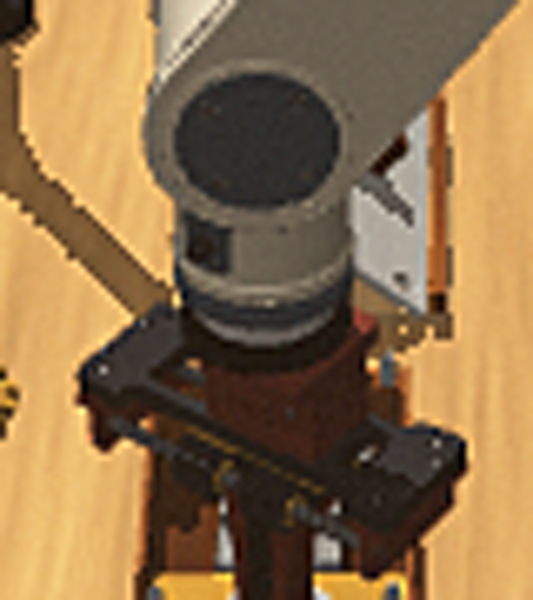

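move_arm:
  motion:
    - [[0, 0, 0], [0, 0, 0.1]]
    - [[0, 0, 0], [0, 0, 0.2]]
    - [[0, 0, 0], [0, 0, 0.3]]
    - [[0, 0, 0], [0, 0, 0.4]]
    - [[0, 0, 0], [0, 0, 0.46]]

```text
t: 56.48
ee_pos: [549.0, 54.4, 43.2]
orientation: [-2.716, 1.577, -0.007]
ft_force: [0.1, -3.9, 4.9]
width: 11.6
```

```bash
python3 - <<'E'
from h import *
o=ctrl.get_obs();print(o["ft_force"],o["moment"],o["width"]); plan([(meas()[0],meas()[1])])
E
```

```text
[ 0.10394992 -3.86192848  4.9082269 ] [-0.73792819  0.22889465  0.24970633] 11.568207770012975
from [549.   54.4  43.2] xhead -60.3
[0.0, 0.0, 0.0] [0.0, 0.0, 0.0] to [549.   54.4  43.2]
```

move_arm:
  motion:
    - [[0, 0, 0], [0, 0, 0.03]]
    - [[0, 0, 0], [0, 0, 0.06]]
    - [[0, 0, 0], [0, 0, 0.06]]
    - [[0, 0, 0], [0, 0, 0.06]]
    - [[0, 0, 0], [0, 0, 0.06]]

```text
t: 57.1
ee_pos: [549.1, 54.4, 43.2]
orientation: [-2.668, 1.657, -0.007]
ft_force: [-1.2, -4.1, 6.4]
width: 11.8
```

```bash
python3 - <<'E'
from h import *
o=ctrl.get_obs();print(o["ft_force"],o["moment"],o["width"]); plan([(meas()[0],meas()[1])])
im=img("side"); crop(im,"s29",210,130,290,220)
E
```

```text
[-1.15709519 -4.06891315  6.43900469] [-0.77467892  0.24155964  0.59674204] 11.841578602917762
from [549.1  54.4  43.2] xhead -63.7
[0.0, 0.0, 0.0] [0.0, 0.0, 0.0] to [549.1  54.4  43.2]
```

View pics/s29.png

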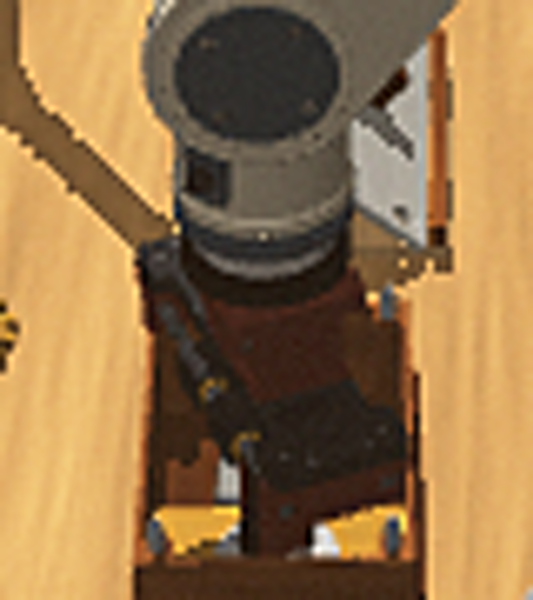

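move_arm:
  motion:
    - [[0, 0, 0], [0, 0, 0.04]]
    - [[0, 0, 0], [0, 0, 0.04]]
    - [[0, 0, 0], [0, 0, 0.04]]
    - [[0, 0, 0], [0, 0, 0.04]]
    - [[0, 0, 0], [0, 0, 0.04]]

```text
t: 57.78
ee_pos: [549.2, 54.5, 43.2]
orientation: [-2.632, 1.712, -0.008]
ft_force: [0.3, -4.0, 5.8]
width: 12.4
```

```bash
python3 - <<'E'
from h import *
o=ctrl.get_obs();print(o["ft_force"],o["moment"],o["width"]); plan([(meas()[0],meas()[1])])
E
```

```text
[ 0.32029399 -3.9732551   5.84782343] [-0.81162838  0.14573907  0.70722832] 12.389299881844574
from [549.2  54.5  43.2] xhead -66.1
[0.0, 0.0, 0.0] [0.0, 0.0, 0.0] to [549.2  54.5  43.2]
```

move_arm:
  motion:
    - [[0, 0, 0], [0, 0, 0]]
    - [[0, 0, 0], [0, 0, 0]]
    - [[0, 0, -0.05], [0, 0, 0]]
    - [[0, 0, -0.2], [0, 0, 0]]
    - [[0, 0, -0.5], [0, 0, 0]]
  gripper: 0.32

```text
t: 58.4
ee_pos: [546.0, 54.9, 116.8]
orientation: [2.629, -1.717, -0.003]
ft_force: [0.1, -0.0, -0.9]
width: 28.1
```

move_arm:
  motion:
    - [[0, 0, -0.3], [0, 0, -0.17]]
    - [[0, 0, -0.6], [0, 0, -0.34]]
    - [[0, 0, -0.9], [0, 0, -0.4]]
    - [[0, 0.3, -1], [0, 0, -0.4]]
    - [[0, 0.6, -1], [0, 0, -0.4]]

```text
t: 59.02
ee_pos: [464.4, 18.8, 268.7]
orientation: [-2.929, 1.132, -0.007]
ft_force: [-1.1, -0.4, -0.5]
width: 28.1
```

```bash
python3 - <<'E'
from h import *
o=ctrl.get_obs();print(o["ft_force"],o["moment"],o["qpos"]); plan([(meas()[0],meas()[1])])
s=img("side"); crop(s,"s30",205,130,295,230);t=img("top"); cv2.imwrite("pics/t30.png",cv2.resize(t["pixels"][:,:,::-1],(800,600)))
E
```

```text
[-1.12629851 -0.43100284 -0.52642546] [-0.0967781   0.12109754 -0.04825812] [ 1.50406701e-02  1.23008147e-01  1.92850111e+00 -4.33297253e-04
  1.08553180e+00  7.52699125e-01]
from [464.4  18.8 268.7] xhead -42.3
[0.0, 0.0, 0.0] [0.0, 0.0, 0.0] to [464.4  18.8 268.7]
```

View pics/s30.png

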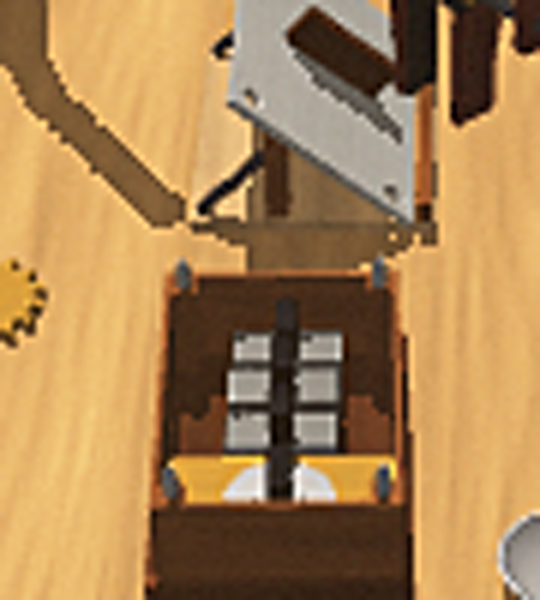

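View pics/t30.png

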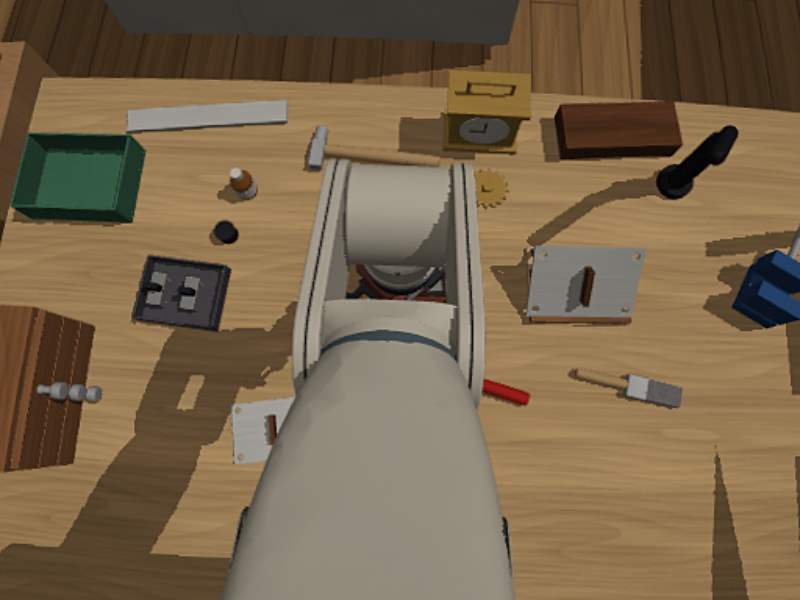

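```bash
python3 - <<'E'
from h import *
def pts(dx=0,dz=0,tilt=39.8):
    Z=Rn.from_euler('z',RYAW).as_matrix(); C=Z@Rn.from_euler('y',-tilt,degrees=True).as_matrix()
    o=REST+Z@np.array([-5.4+dx,0,52.8+dz])
    L=[(a,b,6) for a in(-70,70) for b in(-100,100)]+[(a,b,6) for a in(-55,55) for b in(-85,85)]+[(a,b,32) for a in(-35,35) for b in(-6,6)]
    return o+np.array(L)@C.T
t=img("top");s=img("side")
crop(t,"o1",330,150,420,215,proj(t,pts())); crop(s,"o2",235,95,300,170,proj(s,pts()))
E
```

```text
(no output)
```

View pics/o1.png

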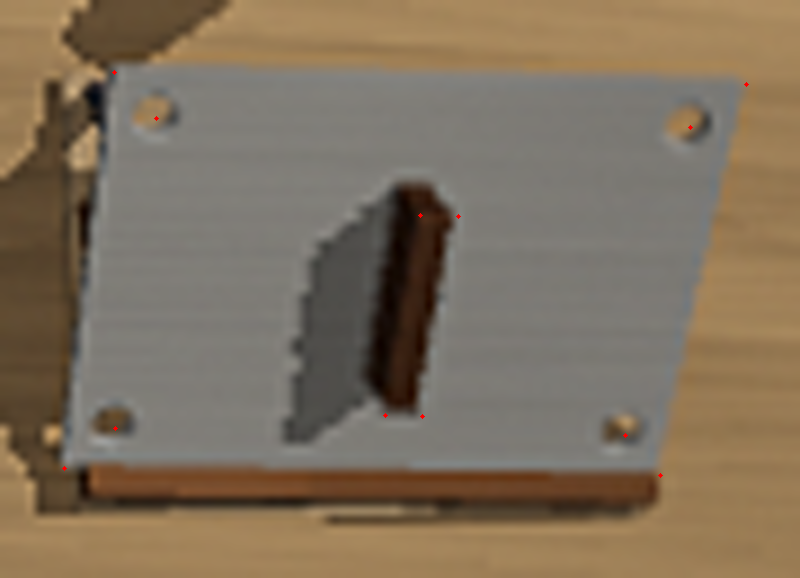

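View pics/o2.png

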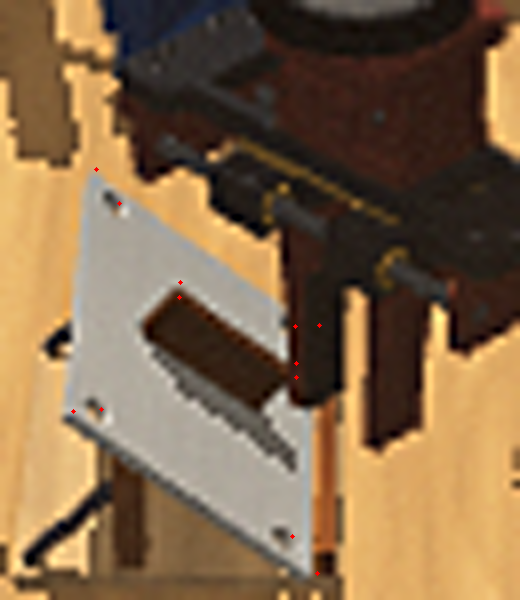

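```bash
python3 - <<'E'
from h import *
def W(p,L):
    Z=Rn.from_euler('z',p[3]).as_matrix(); C=Z@Rn.from_euler('y',-p[4],degrees=True).as_matrix()
    return np.array(p[:3])+np.array(L,float)@C.T
t=img("top");s=img("side")
Lt=[(70,100,6),(70,-100,6),(-70,-100,6),(-70,100,6),(55,85,6),(55,-85,6),(-55,85,6),(-55,-85,6)]
ut=clk([(110,66),(746,78),(660,472),(66,465),(155,112),(687,124),(113,421),(622,430)],330,150,800/90)
Ls=[(70,-100,6),(70,100,6),(-70,100,6),(55,-85,6),(55,85,6),(-55,85,6)]
us=clk([(92,172),(66,413),(312,575),(113,203),(95,408),(285,537)],235,95,8)
f=lambda p: np.concatenate([(proj(t,W(p,Lt))-ut).ravel(),(proj(s,W(p,Ls))-us).ravel(),[(p[4]-39.8)/2]])
o=least_squares(f,[546.6,-310.6,52.8,.034,39.8],x_scale=[1,1,1,.01,1]);print(o.x.round(3),f(o.x).round(1))
print(REST+Rn.from_euler('z',RYAW).as_matrix()@[-5.4,0,52.8])
E
```

```text
[ 5.48563e+02 -3.10398e+02  5.22160e+01  3.10000e-02  3.94860e+01] [ 0.3 -0.  -0.2  0.1 -0.2 -0.2 -0.3 -0.4  0.  -0.1  0.2 -0.2  0.1  0.1
  0.1  0.  -0.1 -0.2  0.2 -0.   0.  -0.1  0.2  0.2  0.1  0.3  0.3  0.
 -0.2]
[ 546.6031209  -310.58356463   52.8       ]
```

```bash
cat >> h.py <<'E'
def cov(back=0,off=11,ox=.7,o=(548.2,-310.5,52.5),yaw=.031,tilt=39.5):
    C=Rn.from_euler('z',yaw).as_matrix()@Rn.from_euler('y',-tilt,degrees=True).as_matrix()
    x=-C[:,1]; z=-C[:,2]
    return np.array(o)+(off+back)*C[:,2]+ox*C[:,0], np.c_[x,np.cross(z,x),z]
E
python3 - <<'E'
from h import *
plan([([445,-250,260],down(-88)),cov(140),cov(40)])
E
```

```text
from [466.   19.1 267.5] xhead -42.3
[0.777, 1.0, 0.035] [-0.002, -0.001, 0.536] to [ 451.2 -170.2  262.2]
[0.501, 0.183, 0.015] [-0.001, -0.001, 0.226] to [ 445. -250.  260.]
[0.425, -0.037, 0.604] [0.658, 0.001, 0.004] to [ 452.7 -313.5  169.5]
[-0.0, 0.0, 0.667] [-0.0, -0.0, 0.0] to [ 516.3 -311.5   92.3]
```

move_arm:
  motion:
    - [[0.2, 0.25, 0], [0, 0, 0.13]]
    - [[0.39, 0.5, 0], [0, 0, 0.27]]
    - [[0.58, 0.75, 0], [0, 0, 0.4]]
    - [[0.777, 1.0, 0.0], [0, 0, 0.536]]
    - [[0.777, 1.0, 0.035], [0, 0, 0.536]]
  gripper: 0.4

```text
t: 59.95
ee_pos: [451.5, -173.1, 261.9]
orientation: [-2.496, 1.905, -0.005]
ft_force: [-0.7, 0.7, -0.5]
width: 34.9
```

move_arm:
  motion:
    - [[0.15, 0.05, 0], [0, 0, 0.07]]
    - [[0.3, 0.1, 0], [0, 0, 0.14]]
    - [[0.45, 0.16, 0], [0, 0, 0.2]]
    - [[0.501, 0.183, 0.0], [0, 0, 0.226]]
    - [[0.501, 0.183, 0.015], [0, 0, 0.226]]

```text
t: 60.58
ee_pos: [444.6, -249.8, 259.5]
orientation: [-2.259, 2.18, -0.003]
ft_force: [0.3, -0.4, 0.0]
width: 35.0
```

```bash
python3 - <<'E'
from h import *
plan([cov(140)])
E
```

```text
from [ 444.6 -249.8  259.5] xhead -88.0
[0.426, -0.038, 0.6] [0.656, 0.001, 0.004] to [ 452.7 -313.5  169.5]
```

move_arm:
  motion:
    - [[0.04, -0.004, 0.06], [0.065, 0, 0]]
    - [[0.085, -0.008, 0.12], [0.13, 0, 0]]
    - [[0.13, -0.012, 0.18], [0.2, 0, 0]]
    - [[0.17, -0.015, 0.24], [0.265, 0, 0]]
    - [[0.21, -0.019, 0.3], [0.33, 0, 0]]

```text
t: 61.2
ee_pos: [448.6, -280.7, 214.6]
orientation: [-2.066, 1.991, -0.354]
ft_force: [-0.1, 0.6, -0.1]
width: 35.2
```

```bash
python3 - <<'E'
from h import *
plan([cov(140)])
E
```

```text
from [ 448.6 -280.7  214.6] xhead -87.9
[0.219, 0.085, 0.289] [0.324, 0.002, 0.005] to [ 452.7 -313.5  169.5]
```

move_arm:
  motion:
    - [[0.044, 0.017, 0.06], [0.065, 0, 0]]
    - [[0.09, 0.034, 0.12], [0.13, 0, 0]]
    - [[0.13, 0.05, 0.17], [0.2, 0, 0]]
    - [[0.175, 0.068, 0.23], [0.26, 0, 0.003]]
    - [[0.219, 0.085, 0.289], [0.324, 0.002, 0.005]]

```text
t: 61.82
ee_pos: [452.7, -313.8, 169.7]
orientation: [-1.847, 1.791, -0.644]
ft_force: [-0.1, 0.5, 0.1]
width: 35.2
```

```bash
python3 - <<'E'
from h import *
plan([cov(35)])
print(ctrl.get_obs()["qpos"])
E
```

```text
from [ 452.7 -313.8  169.7] xhead -88.2
[-0.003, 0.001, 0.701] [-0.0, -0.001, 0.0] to [ 519.5 -311.4   88.4]
[-0.92497897  0.33223034  2.17381524  1.26878281  0.57518618 -0.47379017]
```

move_arm:
  motion:
    - [[0, 0, 0.15], [0, 0, 0]]
    - [[0, 0, 0.3], [0, 0, 0]]
    - [[0, 0, 0.45], [0, 0, 0]]
    - [[0, 0, 0.6], [0, 0, 0]]
    - [[-0.003, 0.001, 0.7], [0, 0, 0]]

```text
t: 62.45
ee_pos: [519.6, -310.7, 87.6]
orientation: [-1.848, 1.792, -0.64]
ft_force: [0.6, -0.1, -0.1]
width: 35.3
```

```bash
python3 - <<'E'
from h import *
plan([cov(0)])
t=img("top");s=img("side")
crop(t,"a1",330,150,420,215); crop(s,"a2",235,95,310,170)
E
```

```text
from [ 519.6 -310.7   87.6] xhead -88.2
[0.005, -0.004, 0.228] [0.002, 0.0, -0.0] to [ 541.7 -310.7   61.4]
```

View pics/a1.png

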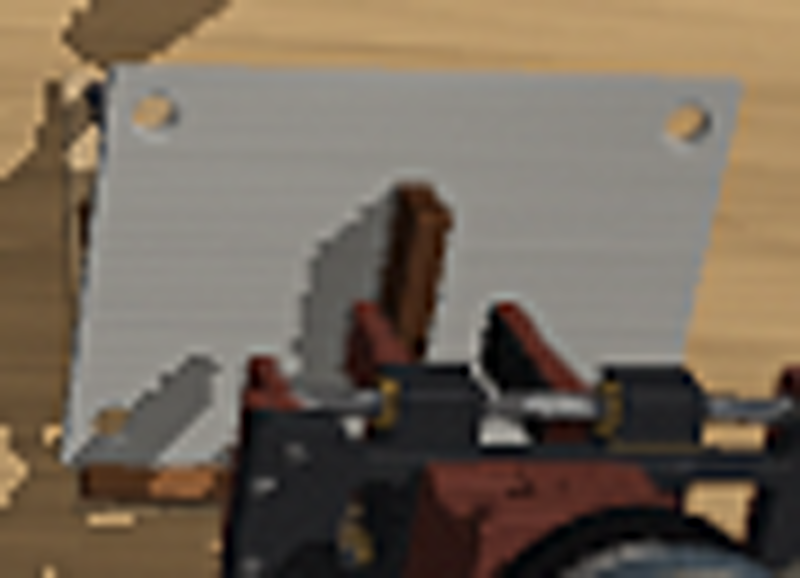

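View pics/a2.png

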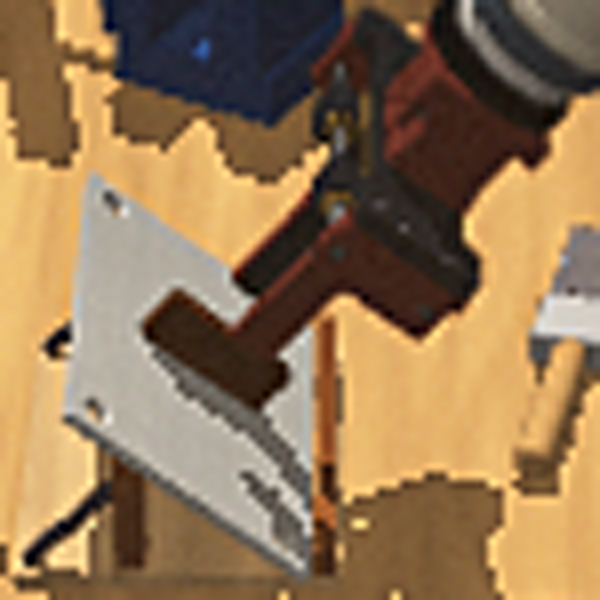

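Aligned; final approach and grip.

move_arm:
  motion:
    - [[0.002, -0.002, 0.06], [0, 0, 0]]
    - [[0.005, -0.004, 0.12], [0.002, 0, 0]]
    - [[0.005, -0.004, 0.18], [0.002, 0, 0]]
    - [[0.005, -0.004, 0.22], [0.002, 0, 0]]
    - [[0.005, -0.004, 0.225], [0.002, 0, 0]]

```text
t: 63.18
ee_pos: [540.7, -312.1, 62.4]
orientation: [-1.845, 1.792, -0.643]
ft_force: [-0.7, -0.8, -0.1]
width: 35.1
```

move_arm:
  motion:
    - [[0, 0, 0], [0, 0, 0]]
    - [[0, 0, 0], [0, 0, 0]]
    - [[0, 0, 0], [0, 0, 0]]
    - [[0, 0, 0], [0, 0, 0]]
    - [[0, 0, 0], [0, 0, 0]]
  gripper: 0

```text
t: 63.8
ee_pos: [540.5, -312.2, 63.0]
orientation: [-1.845, 1.792, -0.644]
ft_force: [-2.0, 0.2, 1.9]
width: 11.9
```

```bash
python3 - <<'E'
from h import *
o=ctrl.get_obs(); print(o["ft_force"],o["moment"],o["width"])
p,R=meas(); plan([(p+[0,0,120],R)])
Z=Rn.from_matrix(R).as_euler('zyx'); C=np.c_[-R[:,1],-R[:,0],-R[:,2]]; print(p,"tilt",np.degrees(np.arccos(-R[2,2])), "cover est off:",C.T@(p-np.array([548.2,-310.5,52.5])))
E
```

```text
[-1.97865371  0.21682461  1.93970583] [0.06090972 0.47516836 0.17043023] 11.876449037473034
from [ 540.5 -312.2   63. ] xhead -88.3
[0.0, -0.509, -0.617] [0.0, 0.0, 0.0] to [ 540.5 -312.2  183. ]
[ 540.48171315 -312.15884081   62.95580812] tilt 39.52250079393563 cover est off: [ 0.66542258 -1.43434994 13.00567111]
```

move_arm:
  motion:
    - [[0, -0.03, -0.037], [0, 0, 0]]
    - [[0, -0.1, -0.12], [0, 0, 0]]
    - [[0, -0.22, -0.267], [0, 0, 0]]
    - [[0, -0.36, -0.437], [0, 0, 0]]
    - [[0, -0.5, -0.606], [0, 0, 0]]

```text
t: 64.42
ee_pos: [540.2, -312.0, 181.5]
orientation: [-1.845, 1.793, -0.643]
ft_force: [0.6, -0.6, -2.7]
width: 11.9
```

```bash
python3 - <<'E'
from h import *
o=ctrl.get_obs(); print(o["ft_force"],o["moment"],o["width"],o["qpos"])
plan([([520,-290,240],down(-87))])
s=img("side"); crop(s,"a3",225,65,310,150)
E
```

```text
[ 0.64421895 -0.63544663 -2.74782046] [-0.02769536  0.75344675  0.03420264] 11.86589497187202 [-0.77188418  0.37530334  2.04650984  1.20214783  0.51122602 -0.25518478]
from [ 540.2 -312.   181.5] xhead -88.4
[-0.151, -0.147, -0.384] [-0.658, -0.008, -0.022] to [ 520. -290.  240.]
```

View pics/a3.png

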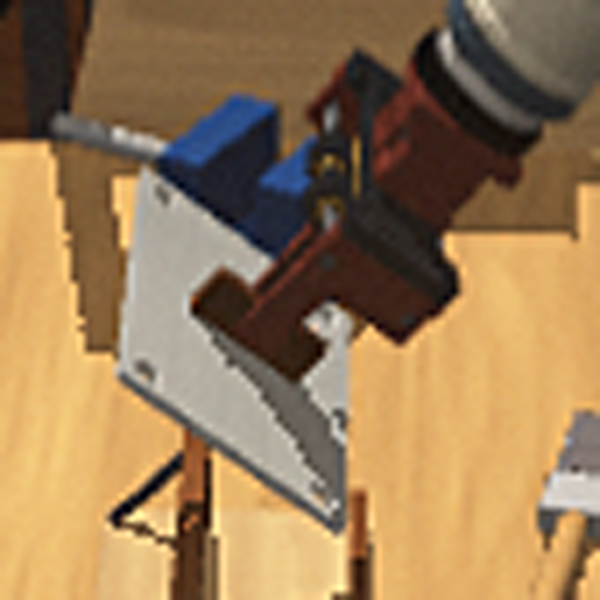

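move_arm:
  motion:
    - [[-0.015, -0.015, -0.04], [-0.065, 0, 0]]
    - [[-0.03, -0.03, -0.08], [-0.13, 0, 0]]
    - [[-0.045, -0.045, -0.12], [-0.2, 0, -0.005]]
    - [[-0.06, -0.06, -0.155], [-0.265, -0.003, -0.008]]
    - [[-0.075, -0.073, -0.19], [-0.33, -0.004, -0.011]]

```text
t: 65.1
ee_pos: [530.1, -300.8, 209.3]
orientation: [-2.076, 1.991, -0.344]
ft_force: [0.1, 0.1, -2.8]
width: 12.0
```

```bash
python3 - <<'E'
from h import *
plan([([520,-290,240],down(-87))])
E
```

```text
from [ 530.1 -300.8  209.3] xhead -87.6
[-0.074, -0.008, -0.215] [-0.326, -0.003, -0.01] to [ 520. -290.  240.]
```

move_arm:
  motion:
    - [[-0.015, 0, -0.04], [-0.065, 0, 0]]
    - [[-0.03, 0, -0.085], [-0.13, 0, 0]]
    - [[-0.045, 0, -0.13], [-0.2, 0, -0.005]]
    - [[-0.06, -0.005, -0.175], [-0.265, -0.003, -0.008]]
    - [[-0.074, -0.008, -0.215], [-0.326, -0.003, -0.01]]

```text
t: 65.72
ee_pos: [520.2, -289.9, 240.0]
orientation: [-2.278, 2.162, 0.001]
ft_force: [-0.7, -0.4, -3.6]
width: 11.4
```

```bash
python3 - <<'E'
from h import *
plan([([551.7,-1.5,150],down(-86.6))]); print(ctrl.get_obs()["qpos"],meas()[1].round(3))
E
```

```text
from [ 520.2 -289.9  240. ] xhead -87.0
[-1.0, -0.163, 0.315] [-0.0, 0.0, -0.004] to [ 536.7 -138.8  192.9]
[-0.908, -0.151, 0.286] [-0.0, 0.0, -0.003] to [551.7  -1.5 150. ]
[-5.28782824e-01  3.60921560e-01  1.68202093e+00  6.84443286e-04
  1.09883592e+00  9.89446893e-01] [[ 0.052 -0.999  0.   ]
 [-0.999 -0.052  0.001]
 [-0.001 -0.    -1.   ]]
```

move_arm:
  motion:
    - [[-0.2, -0.03, 0], [0, 0, 0]]
    - [[-0.45, -0.07, 0], [0, 0, 0]]
    - [[-0.7, -0.11, 0.05], [0, 0, 0]]
    - [[-0.95, -0.155, 0.1], [0, 0, -0.004]]
    - [[-1.0, -0.163, 0.15], [0, 0, -0.004]]

```text
t: 66.35
ee_pos: [536.8, -137.2, 217.0]
orientation: [-2.284, 2.154, -0.001]
ft_force: [0.2, 0.2, -3.2]
width: 11.9
```

move_arm:
  motion:
    - [[-0.2, -0.03, 0.1], [0, 0, 0]]
    - [[-0.45, -0.07, 0.2], [0, 0, 0]]
    - [[-0.7, -0.11, 0.3], [0, 0, 0]]
    - [[-0.88, -0.145, 0.4], [0, 0, -0.003]]
    - [[-0.908, -0.151, 0.44], [0, 0, -0.003]]

```text
t: 66.97
ee_pos: [551.8, -1.4, 150.5]
orientation: [-2.288, 2.152, -0.001]
ft_force: [-0.3, -0.0, -3.5]
width: 11.8
```

```bash
python3 - <<'E'
from h import *
plan([([551.7,-2,110],down(-86.6))])
s=img("side"); crop(s,"a4",215,120,290,215)
E
```

```text
from [551.8  -1.4 150.5] xhead -86.5
[0.004, 0.001, 0.27] [-0.001, -0.0, 0.002] to [551.7  -2.  110. ]
```

View pics/a4.png

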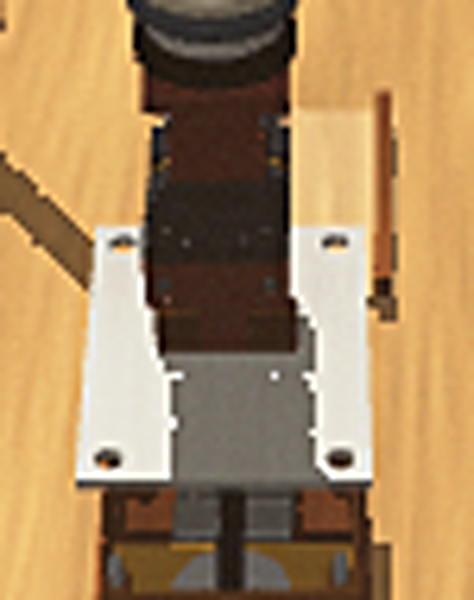

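move_arm:
  motion:
    - [[0.004, 0, 0.07], [0, 0, 0]]
    - [[0.004, 0, 0.14], [0, 0, 0]]
    - [[0.004, 0.001, 0.22], [0, 0, 0.002]]
    - [[0.004, 0.001, 0.29], [0, 0, 0.002]]
    - [[0.004, 0.001, 0.305], [0, 0, 0.002]]

```text
t: 67.65
ee_pos: [551.7, -3.0, 105.0]
orientation: [-2.283, 2.157, -0.002]
ft_force: [0.7, -0.1, -1.8]
width: 12.0
```

```bash
python3 - <<'E'
from h import *
print(meas()[0], ctrl.get_obs()["ft_force"])
s=img("side"); crop(s,"a5",222,148,282,193); crop(s,"a6",222,185,282,220)
E
```

```text
[551.71439807  -3.01123406 105.00184557] [ 0.67130361 -0.13322037 -1.82692375]
```

View pics/a5.png

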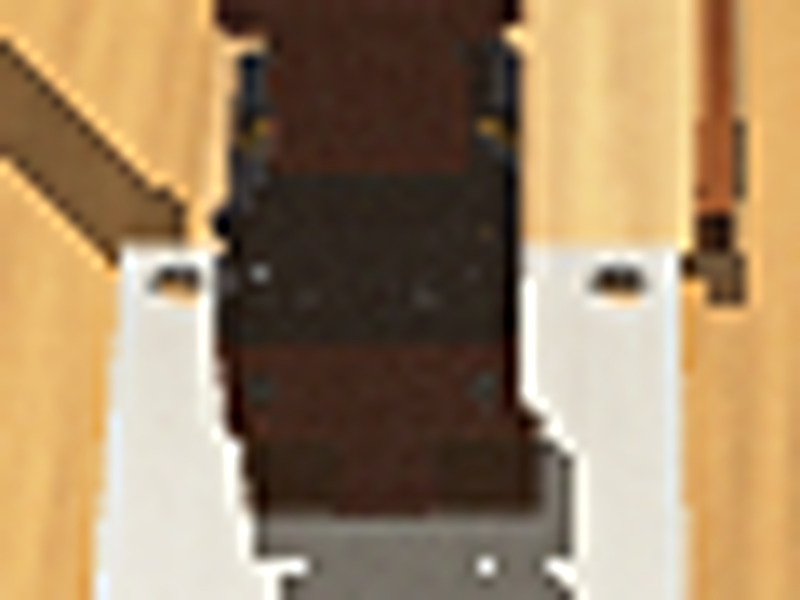

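View pics/a6.png

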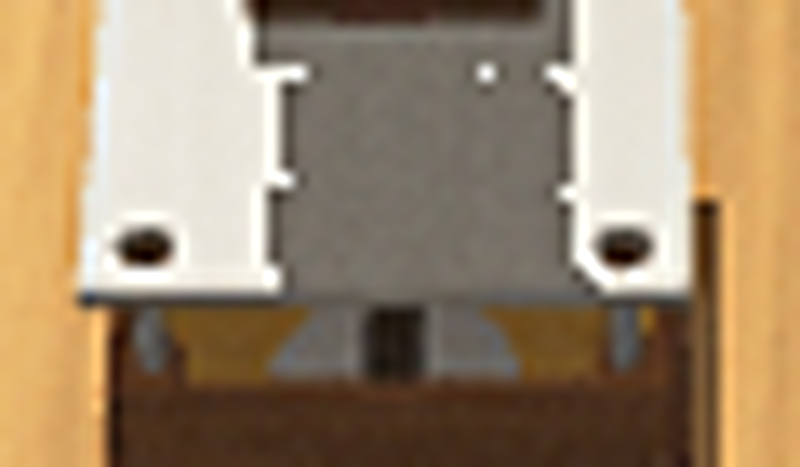

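```bash
python3 - <<'E'
from h import *
s=img("side"); k=800/60
uv=np.r_[clk([(122,243),(674,243),(177,278),(620,279)],222,148,k),clk([(690,290),(80,289),(145,245),(625,245)],222,185,k)]
for z in (96,98,100):
    L=[(70,-100,z),(-70,-100,z),(55,-85,z),(-55,-85,z),(-70,100,z),(70,100,z),(55,85,z),(-55,85,z)]
    x,r=fit([(s,L,uv)],[551,-2,.06]); print(z,x.round(3),r.round(1))
# pin x in same image: pins at +y visible below plate (150,340),(625,340) in a6 ~z 70
print(proj(s,[loc(CASE,55,85,72),loc(CASE,-55,85,72)]), clk([(152,340),(625,340)],222,185,k))
E
```

```text
96 [ 5.520e+02 -4.888e+00  5.700e-02] [ 0.   0.2  0.3 -0.2  0.1  0.3 -0.1 -0.1  0.  -0.3 -0.2  0.1  0.   0.1
 -0.1 -0.2]
98 [ 5.51767e+02 -2.57100e+00  5.70000e-02] [-0.   0.2  0.3 -0.2  0.1  0.3 -0.1 -0.1  0.  -0.2 -0.3  0.2  0.   0.1
 -0.1 -0.2]
100 [ 5.51533e+02 -2.53000e-01  5.70000e-02] [-0.1  0.1  0.4 -0.3  0.1  0.2 -0.  -0.1  0.1 -0.2 -0.3  0.2 -0.   0.1
 -0.  -0.1]
[[233.08081527 209.6657199 ]
 [268.6360078  209.37463667]] [[232.9375 210.0375]
 [268.4125 210.0375]]
```

```bash
python3 - <<'E'
from h import *
plan([([551.4,-1.5,90],down(-86.6))])
E
```

```text
from [552.2  -2.9 105.7] xhead -86.7
[-0.01, 0.005, 0.105] [-0.002, -0.001, -0.002] to [551.4  -1.5  90. ]
```

move_arm:
  motion:
    - [[-0.01, 0.005, 0.02], [0, 0, 0]]
    - [[-0.01, 0.005, 0.04], [0, 0, 0]]
    - [[-0.01, 0.005, 0.06], [0, 0, 0]]
    - [[-0.01, 0.005, 0.085], [0, 0, 0]]
    - [[-0.01, 0.005, 0.105], [0, 0, 0]]

```text
t: 68.38
ee_pos: [551.5, -1.5, 90.0]
orientation: [-2.283, 2.156, -0.004]
ft_force: [0.5, -0.1, -2.6]
width: 11.8
```

```bash
python3 - <<'E'
from h import *
o=ctrl.get_obs();print(o["ft_force"],o["moment"])
plan([([551.4,-1.5,80],down(-86.6))])
s=img("side"); crop(s,"a7",215,145,290,215)
E
```

```text
[ 0.51905249 -0.12383883 -2.60803512] [0.01649631 0.10587887 0.02135395]
from [551.5  -1.5  90. ] xhead -86.7
[0.0, 0.001, 0.067] [-0.003, -0.001, -0.002] to [551.4  -1.5  80. ]
```

View pics/a7.png

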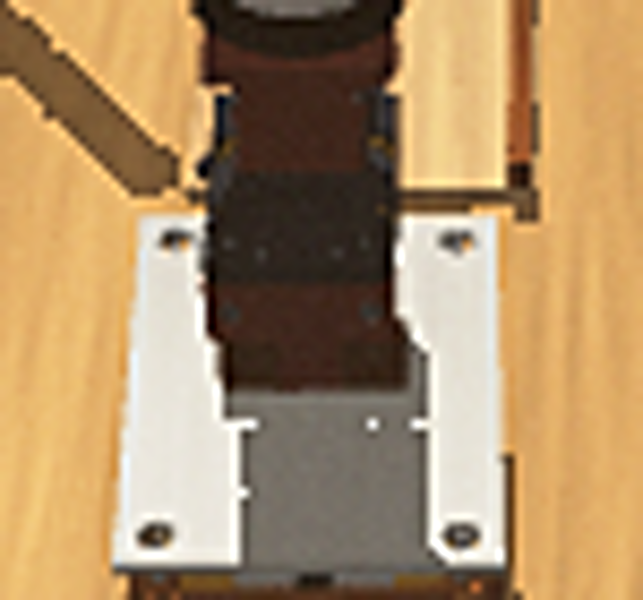

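move_arm:
  motion:
    - [[0, 0, 0.012], [0, 0, 0]]
    - [[0, 0.001, 0.025], [-0.003, 0, 0]]
    - [[0, 0.001, 0.037], [-0.003, 0, 0]]
    - [[0, 0.001, 0.05], [-0.003, 0, 0]]
    - [[0, 0.001, 0.055], [-0.003, 0, 0]]

```text
t: 69.05
ee_pos: [551.3, -1.5, 81.9]
orientation: [2.283, -2.157, 0.0]
ft_force: [0.7, 0.1, -2.9]
width: 11.6
```

```bash
python3 - <<'E'
from h import *
o=ctrl.get_obs();print(o["ft_force"],o["moment"])
plan([([551.4,-1.5,77],down(-86.6))])
E
```

```text
[ 0.7315688   0.0695819  -2.86941669] [-0.00565259  0.15883767 -0.0258693 ]
from [551.3  -1.5  81.9] xhead -86.7
[0.0, -0.0, 0.033] [0.0, -0.001, -0.002] to [551.4  -1.5  77. ]
```

move_arm:
  motion:
    - [[0, 0, 0.008], [0, 0, 0]]
    - [[0, 0, 0.016], [0, 0, 0]]
    - [[0, 0, 0.024], [0, 0, 0]]
    - [[0, 0, 0.028], [0, 0, 0]]
    - [[0, 0, 0.028], [0, 0, 0]]

```text
t: 69.68
ee_pos: [551.4, -1.4, 77.8]
orientation: [2.283, -2.157, 0.0]
ft_force: [-0.2, -0.1, -2.8]
width: 11.9
```

move_arm:
  motion:
    - [[0, 0, 0.004], [0, 0, 0]]
    - [[0, 0, 0.007], [0, 0, 0]]
    - [[0, 0, 0.007], [0, 0, 0]]
    - [[0, 0, 0.007], [0, 0, 0]]
    - [[0, 0, 0.007], [0, 0, 0]]

```text
t: 70.3
ee_pos: [551.5, -1.4, 77.0]
orientation: [2.284, -2.157, 0.001]
ft_force: [-1.1, 0.8, 0.6]
width: 11.6
```

move_arm:
  motion:
    - [[0, 0, 0.004], [0, 0, 0]]
    - [[0, 0, 0.006], [0, 0, 0]]
    - [[0, 0, 0.006], [0, 0, 0]]
    - [[0, 0, 0.006], [0, 0, 0]]
    - [[0, 0, 0.006], [0, 0, 0]]

```text
t: 70.92
ee_pos: [551.8, -1.4, 76.4]
orientation: [2.284, -2.157, 0.001]
ft_force: [-1.0, 0.4, 4.4]
width: 11.7
```

move_arm:
  motion:
    - [[0, 0, 0], [0, 0, 0]]
    - [[0, 0, 0], [0, 0, 0]]
    - [[0, 0, 0], [0, 0, 0]]
    - [[0, 0, -0.05], [0, 0, 0]]
    - [[0, 0, -0.2], [0, 0, 0]]
  gripper: 0.5

```text
t: 71.55
ee_pos: [550.6, -1.4, 105.6]
orientation: [2.282, -2.156, -0.002]
ft_force: [1.1, -0.4, -0.6]
width: 43.8
```

move_arm:
  motion:
    - [[0, 0, -0.3], [0, 0, 0]]
    - [[0, 0, -0.6], [0, 0, 0]]
    - [[0, 0, -0.9], [0, 0, 0]]
    - [[0.3, 0, -1.0], [0, 0, 0]]
    - [[0.6, 0, -1.0], [0, 0, 0]]

```text
t: 72.18
ee_pos: [557.6, -91.9, 258.7]
orientation: [-2.284, 2.154, -0.006]
ft_force: [-0.1, -1.4, -0.3]
width: 43.9
```

move_arm:
  motion:
    - [[0.3, 0, 0], [0, 0, 0]]
    - [[0.6, 0.1, 0], [0, 0, 0]]
    - [[0.9, 0.2, 0], [0, 0, 0]]
    - [[1, 0.3, 0], [0, 0, 0]]
    - [[1, 0.3, 0], [0, 0, 0]]

```text
t: 72.8
ee_pos: [519.2, -243.7, 256.3]
orientation: [2.281, -2.159, -0.0]
ft_force: [0.1, 0.2, -0.4]
width: 44.2
```

```bash
python3 - <<'E'
from h import *
o=ctrl.get_obs();print(o["t"],o["ft_force"],o["width"])
s=img("side"); crop(s,"f1",222,165,282,225); cv2.imwrite("pics/f2.png",cv2.resize(s["pixels"][:,:,::-1],(800,600)))
t=img("top"); cv2.imwrite("pics/f3.png",cv2.resize(t["pixels"][:,:,::-1],(800,600)));crop(t,"f4",225,140,309,203)
E
```

```text
72.8 [ 0.06633443  0.15660291 -0.42230137] 44.180806635361236
```

View pics/f1.png

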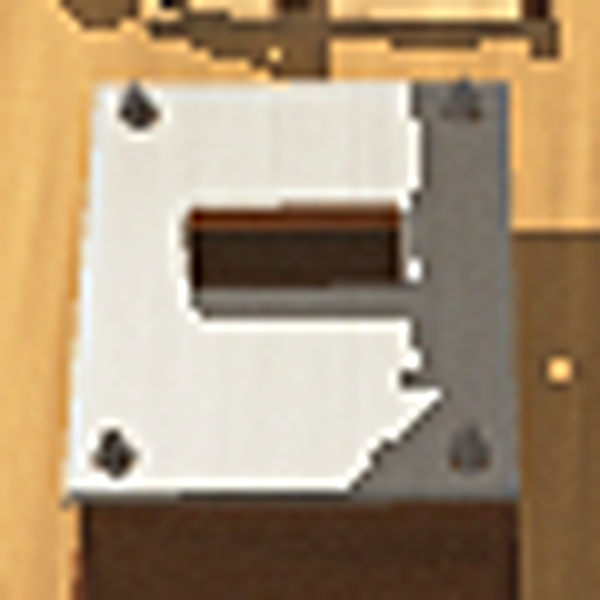

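View pics/f2.png

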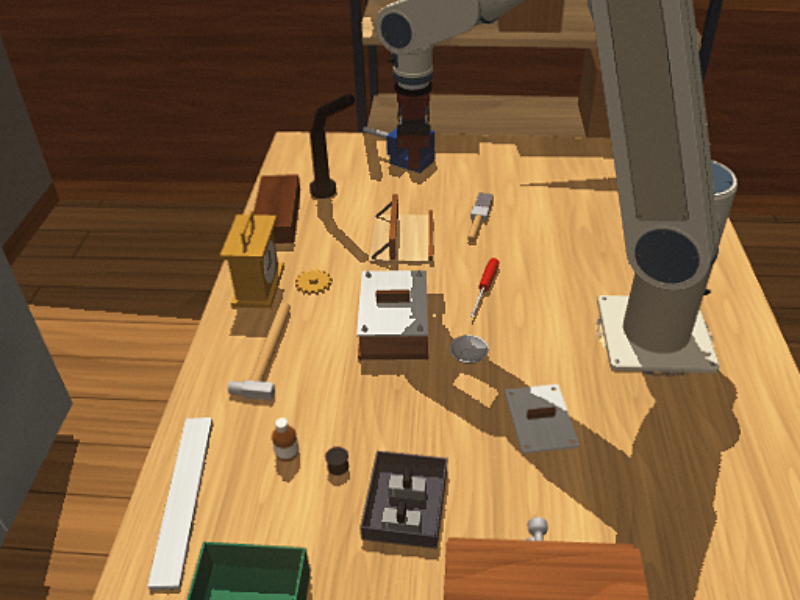

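View pics/f3.png

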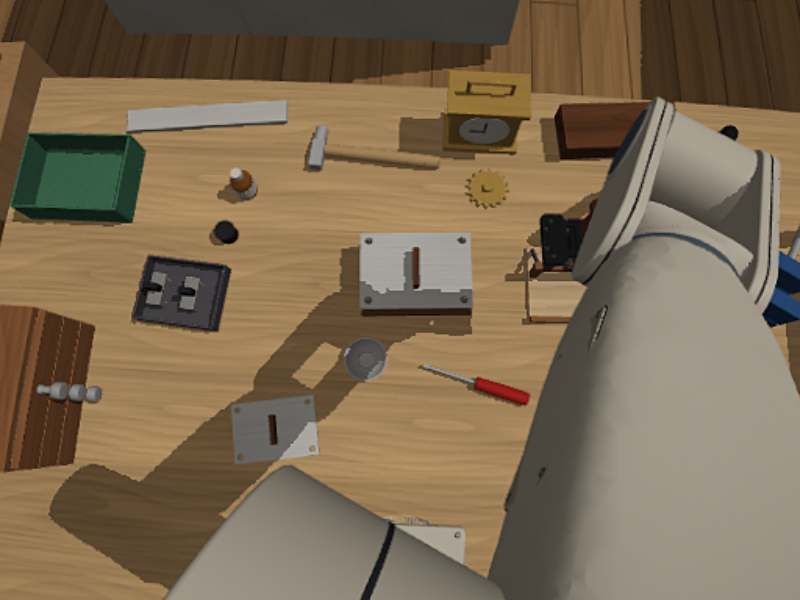

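View pics/f4.png

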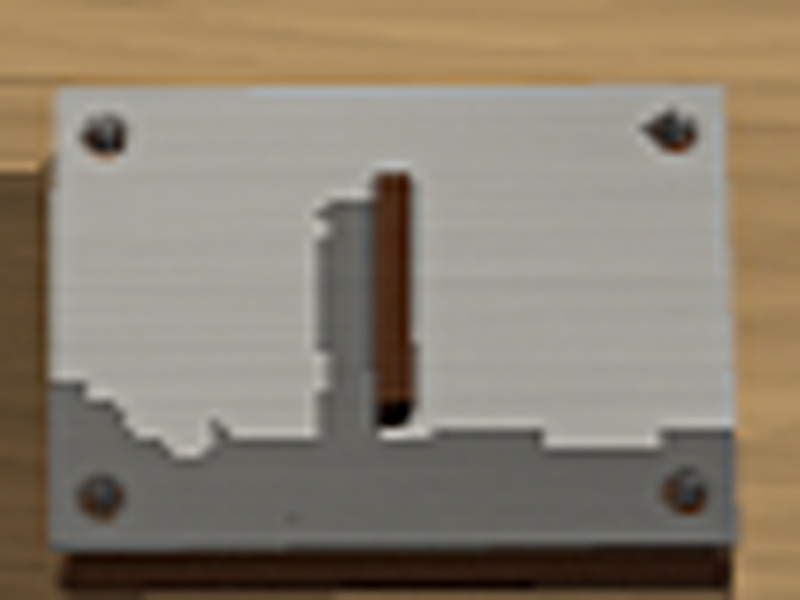

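The plate's corners sit at the same pixels as at the start: top view (57,88), (724,86), (735,545), (50,548). Pins show through all four holes. Two spent packs are in the tray and the other bench items look unmoved, so I'm handing in.

```bash
python3 -c "
from workcell import ctrl
print(ctrl.close_job())"
```

```text
the job is handed in; nothing more can be done
None
```

The clock job is done and was handed in after about 73 s of the 210 s allowed; no verdict came back.

**What I did, in order:**
1. Lifted the cover off its pins and leaned it on the rest.
2. Moved both spent packs from the bay to the dark tray. Only two were present.
3. Laid all three fresh packs in the bay. One had been knocked aside partway through, so I measured it again before picking it up.
4. Turned the set knob clockwise to its stop. The gripper turned about 69°, and the moment rose to 0.7 N m.
5. Let the knob go, and the next picture showed its bar back in line with the case.
6. Put the cover back over the four pins.

**Last checks:**
- **Cover:** its corners are back at about their starting pixels in both cameras, with a pin visible in each hole. Contact came at the expected height, within about 0.5 mm.
- **Packs:** the spent ones lie flat in the tray. The fresh ones looked flat in the last picture before the cover went on.
- **Bystanders:** none show any sign of having moved.

**Rough spots:**
- The first fresh pack was pressed on the bay floor with about 37 N as it went in. I released the other two about 3 mm higher.
- After the cover was leaned on the rest, the camera fit put it about 1–2 mm from the planned position. I corrected for this before gripping it again.

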